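# Hang the rinsing pail on the drying rail

### The arm

A 7-joint arm with a two-finger parallel gripper is mounted at the origin on the work surface. World frame = base frame: x ahead of the robot, y to its left, z up, the work surface at z = 0. Lengths are in m, angles in rad, forces in N, time in s.
With the tool pointing down it reaches from about 0.4 to 0.85 m from the base axis. Payload 10.4 kg.
Tool frame: the origin (TCP) lies between the finger pads; the fingertips stand tip_extent ahead of it and the grasp point (between the pads) lies 2 mm behind it (tip_extent is the distance from the TCP to the fingertips, in m); z points along the fingers, y is the direction in which the jaws open and shut (so a half turn about z gives the same grasp; the last joint's range is limited). The gripper opens to 87 mm and grips with 3 to 60 N. Pads are 19 mm wide; open, the fingers measure 117 mm over their backs; the gripper's body (75 mm by 190 mm) begins 51 mm behind the grasp point.
Start: joints at [1.087, 0.332, -0.065, 1.46, 0.022, 1.35, -0.088], TCP at [0.278, -0.56, 0.217] pointing down, gripper open.
Joint ranges: [-2.6, 2.6], [-0.5, 2.12], [-1.47, 1.34], [0.16, 2.42], [-1.27, 4.41], [0.06, 2.06], [-2.6, 2.6]. Speed limits (rad/s): [2.22, 2.22, 2.79, 2.79, 3.14, 3.14, 3.14].

### API

Orientations are given as a unit quaternion [x, y, z, w].
In Python, from bench import read_state, camera, camera_params, close_job, tip_extent gives the robot as it stands. The module is installed in compiled form; this text tells all that it offers.
- The arm moves only by the tool send_rows, never from a script. Its argument "steps" is a list of rows, each a list of 7 numbers: the turn, a rotation vector about the tool's x, y, z in degrees, then the shift along the tool's x, y, z in m, then the gripper's target within -1 to 1 (shut at 1, half-way at 0, fully open at -1). In form: [[ax, ay, az, x, y, z, jaw], ...]. A call has exactly 10 rows; each row shifts and turns the pose as measured when the row begins, along the tool's axes as they then stand; what a row does not reach is not made up. A row lasts 1/10 s, in which the tool goes at most 50 mm and 8.59 degrees, less where a joint would pass 70% of its speed; a pose out of reach is approached as far as the arm can. A call with a gripper value outside its range is refused whole. The fingers move at their own pace and stop on an object; "force" is the grip in N (left out, the last holds). Time passes only in rows, so rows that do not move let the fingers close, or fill a call up. It gives the time, the measured TCP pose, the force and the opening at its end, in the units of the state.
- read_state(): the state, without advancing time (a new reading comes with each control period).
- camera(name): name is "scene" or "top"; returns (picture, depth): 400x640x3 uint8, blue, green, red; 400x640 float32, m along the optical axis (not along the pixel's ray), 0 where there is no reading.
- camera_params(name): a dict with "camera_matrix" (3x3 intrinsics, pixels), "dist" ([k1, k2, p1, p2, k3] as OpenCV has them; the pictures are not rectified), "world_from_camera" (4x4, takes a point from camera to world coordinates). Camera axes: x right, y down, z forward; pixel columns grow to the right and rows downward; lengths in m; the calibration is good to about 2 mm. A picture is of the moment at which its call begins. camera_params takes no time and is no camera call.
- close_job(): hands the job in, once; it reports no verdict.
The state is a dict: "time": time; "joint_positions": joint angles; "joint_vel": joint speeds; "joint_torque": joint torques, N m; "ee_pos": TCP position; "eef_rot": TCP orientation; "ft_force": force on the tool from outside, world axes, zero at the start; "torque": the same for the moment, N m; "width": finger opening in m.
Only numpy, scipy, OpenCV 4.12 (cv2) and the standard library are available. Lean on these libraries where they do the work, as an engineer would, in place of code of your own. Each camera call takes 0.05 s, during which the arm holds its last target.

### The job

Take the steel S-hook off the low wooden rest and hang it over the tall steel drying rail, between its posts, and let go of it. Then lift the small steel pail out of its cell in the divided carton and hang it by its bail from the hook's lower curl, so that pail and hook hang upright, free and still. Leave the jars, the bottle, the bronze piece, the tape and the brush where they are.

Things in the scene. Friction and masses are not known exactly. Their poses are not given: they have to be found in the camera images.
- rail: Fixed drying rail: level steel bar, 12 mm thick, 300 mm long, its axis 300 mm above the table, on two 14 mm thick posts with 56 mm wide round feet at its ends. Origin on the table under the bar's middle; y runs along the bar, x is level and square to it, away from the robot, z up.
- rail_mid (a point): Middle of the drying rail's bar, on its axis; axes as rail.
- rest: Fixed low plywood rest: base 70 x 170 x 12 mm, two uprights 12 mm thick (centres 75 mm either side) up to 209 mm, and a level brass bar 12 mm thick with its axis 200 mm above the table, on which the S-hook hangs at the start. Origin on the table under the bar's middle; y along the bar, x away from the robot.
- hook: Loose steel S-hook, 8 mm wire, 148 mm tall, about 140 g, in its own x-z plane; origin mid-S. Curls: half circles of 20 mm radius (wire axis) centred 50 mm above and below the origin; the shank slants from x -20, z 50 to x 20, z -50. Upper mouth opens down at +x, tip at x 27, z 40; lower mouth opens up at -x, tip at x -27, z -40. At the start -x roughly faces the robot.
- hook_grip (a point): Grip point of the hook, 30 mm to -x of and 15 mm above its origin: near the outer end of a flat orange plastic tab, 10 mm thick (along hook y), 22 mm high and reaching from the shank to x -42 mm. Axes as the hook.
- hook_crook (a point): Point inside the hook's upper curl, 59.7 mm above its origin, that lies on the bar's axis when the hook hangs on a 12 mm bar. To unhook, lift about 36 mm while drawing 8 mm to -x, then pull to -x (the slanting shank stops a higher straight lift); to hook on, the reverse. Axes as the hook.
- hook_cradle (a point): Point inside the hook's lower curl, 61.7 mm below its origin, where the axis of the pail's bail lies once it is hung. The bail must pass over the lower tip, whose top is 26 mm above this point, and under the orange tab, whose underside is 66 mm above it, clear of the slanting shank: from -x at 36 mm up to 8 mm short, then down and in. Axes as the hook.
- carton: Fixed open cardboard carton, 188 (x) x 224 (y) x 78 mm high, walls 4 mm, with one full-height divider along x that makes two cells side by side in y, each 180 x 106 mm inside; floor 4 mm thick. Pail in one cell, jar in the other. Origin on the table under its centre; x away from the robot.
- pail: Loose round steel pail, 64 mm wide at the rim, 62 mm high, about 110 g, with a rigid upright bail (8 mm wire arch in the pail's y-z plane, 68 mm wide, peak axis 127 mm above the bottom). Once let go it sways a little for 2 to 4 s. Origin at the middle of its underside, z up.
- pail_center (a point): Middle of the pail, 31 mm above its underside. Axes as the pail.
- pail_grip (a point): Grip point on the pail's flat blue side lug, 76 mm to -x of the pail's axis and 53 mm above its underside. The lug is 10 mm thick (along pail y), 18 mm high and reaches to 92 mm from the axis; it points roughly towards the robot at the start. Axes as the pail.
- pail_bail (a point): Peak of the pail's bail, on the wire's axis, 127 mm above the underside. Axes as the pail.
- jar_mid (a point): Middle of a round jar with a blue cap, 58 mm wide, 66 mm high, standing in the carton's other cell. Leave alone.
- bronze_mid (a point): Middle of a flat green openwork bronze piece, about 170 x 90 x 12 mm, lying on the table. Leave alone.
- tape_mid (a point): Middle of a roll of cream tape, 104 mm wide, 24 mm high, lying flat. Leave alone.
- brush_mid (a point): A flat wooden-handled brush, 190 mm long, lying on the table; point 10 mm above its origin. Leave alone.
- pot_mid (a point): Middle of a small white pot with a blue cap, 48 mm wide, 50 mm high, at the back. Leave alone.
- bottle_mid (a point): Middle of an amber bottle, 60 mm wide, 150 mm high, at the back. Leave alone.

How it is judged:
By the outcome, as a careful person would: the job done as asked, in the order asked, and still so for the second after the job is handed in, with the robot touching nothing.
It also fails if it takes over 72 s, if anything falls off the work surface, if the arm or the gripper's body presses on something with over 40 N, if the wrist force passes 120 N, or if a joint passes its speed limit or range.

## Working session

There is one attempt and no reset: what is moved stays moved. The work goes in short steps, Python scripts to look and compute and a tool call to move; the robot and the scene stay as the last step left them, time stands still between calls to the robot, and variables do not carry over. Pictures are saved under pics/ and viewed, and the job is handed in when it is done.

Besides the shell and the picture viewer there is one more tool, called after ">>>" as a command line: name --pt "numbers of a row" for each row, then --argument value for the rest. send_rows: Moves the arm, as the interface text tells. Its arguments: {"type":"object","properties":{"steps":{"type":"array"},"force":{"type":"number"}},"required":["steps"]}

```bash
mkdir -p pics; python3 - <<'E'
from bench import *
import cv2,numpy as np
print(read_state(),tip_extent)
for n in("scene","top"):
    p,d=camera(n);cv2.imwrite(f"pics/{n}0.png",p);np.save(f"pics/{n}0.npy",d);print(camera_params(n))
E
```

```text
{'time': 0.0, 'joint_positions': array([ 1.08742189,  0.33287196, -0.06466872,  1.46097671,  0.02154862,
        1.34993339, -0.08848522]), 'joint_vel': array([-0.0006354 ,  0.0002838 ,  0.00018557,  0.00048337,  0.00056925,
        0.00011429, -0.00210669]), 'joint_torque': array([-4.41649654e-04, -6.23260832e+01,  2.44700391e-02, -3.89892912e+01,
       -6.13102410e-02,  3.98264278e-02,  1.20799637e-04]), 'ee_pos': array([ 0.27770308, -0.55944017,  0.21573692]), 'eef_rot': array([ 9.73578269e-01,  2.28352347e-01, -1.86646018e-04, -7.24673849e-04]), 'ft_force': array([ 0.34050939, -0.97804036, -0.51056992]), 'torque': array([-0.03191365,  0.01128041, -0.04271838]), 'width': 0.08671302113726072} 0.017
{'camera_matrix': array([[392.80941926,   0.        , 324.58402844],
       [  0.        , 392.80941926, 200.37645519],
       [  0.        ,   0.        ,   1.        ]]), 'dist': array([0.02167572, 0.        , 0.        , 0.        , 0.        ]), 'world_from_camera': array([[ 0.77328866,  0.54023786, -0.3319152 ,  0.89042318],
       [ 0.63405208, -0.66020252,  0.40262961, -0.41257596],
       [-0.00161549, -0.52180043, -0.85306606,  0.96615207],
       [ 0.        ,  0.        ,  0.        ,  1.        ]])}
{'camera_matrix': array([[439.27893873,   0.        , 319.17836085],
       [  0.        , 439.27893873, 197.18903399],
       [  0.        ,   0.        ,   1.        ]]), 'dist': array([-0.02074608,  0.        ,  0.        ,  0.        ,  0.        ]), 'world_from_camera': array([[ 0.01918543, -0.98366503,  0.17898332,  0.37552739],
       [-0.99980674, -0.01810733,  0.00765534, -0.02358085],
       [-0.00428938, -0.1790956 , -0.98382232,  1.41951993],
       [ 0.        ,  0.        ,  0.        ,  1.        ]])}
```

View pics/scene0.png

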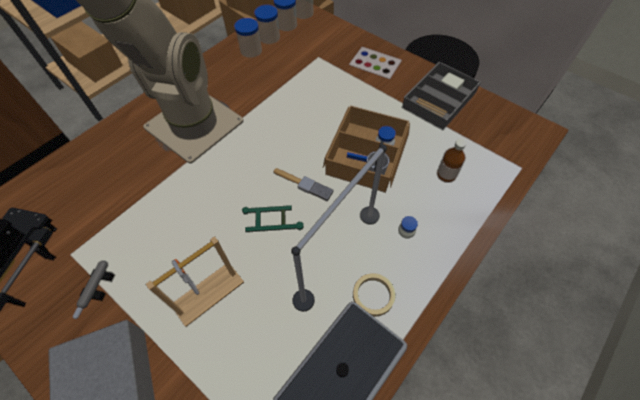

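View pics/top0.png

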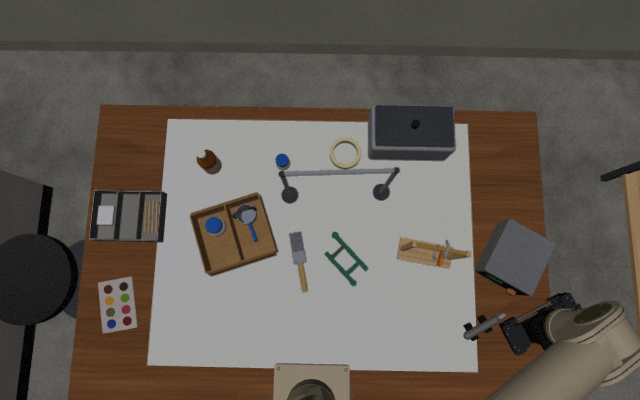

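The scene shows the rail (bar from (297,250) to (384,152)), the rest with the hook at about (185,275), and the pail in the carton's right cell with its lug at about (355,157). In the top view the rest is at (430,250), the carton at (233,233), and the rail at (282..396,172). I'll enlarge crops of each.

```bash
cat > h.py <<'E'
from bench import *
import cv2,numpy as np
def ray(n,u,v):
    c=camera_params(n);K=c['camera_matrix'];T=c['world_from_camera']
    q=cv2.undistortPoints(np.array([[[u,v]]],float),K,c['dist'])[0,0]
    return T[:3,3],T[:3,:3]@np.array([q[0],q[1],1.])
def atz(n,u,v,z):
    o,d=ray(n,u,v);return o+d*(z-o[2])/d[2]
def proj(n,P):
    c=camera_params(n);T=np.linalg.inv(c['world_from_camera'])
    r=cv2.Rodrigues(T[:3,:3])[0]
    return cv2.projectPoints(np.array(P,float).reshape(-1,1,3),r,T[:3,3],c['camera_matrix'],c['dist'])[0][:,0]
def tri(u1,v1,u2,v2):
    o1,d1=ray('scene',u1,v1);o2,d2=ray('top',u2,v2)
    s=np.linalg.lstsq(np.c_[d1,-d2],o2-o1,rcond=None)[0]
    a=o1+d1*s[0];b=o2+d2*s[1];return (a+b)/2,np.linalg.norm(a-b)
def cloud(n,d):
    c=camera_params(n);T=c['world_from_camera'];h,w=d.shape
    u,v=np.meshgrid(np.arange(w),np.arange(h))
    q=cv2.undistortPoints(np.stack([u,v],-1).reshape(-1,1,2).astype(float),c['camera_matrix'],c['dist'])[:,0].reshape(h,w,2)
    p=np.dstack([q,np.ones((h,w))])*d[...,None]
    return p@T[:3,:3].T+T[:3,3]
def crop(img,x0,y0,x1,y1,s,out):
    im=cv2.resize(img[y0:y1,x0:x1],None,fx=s,fy=s,interpolation=cv2.INTER_CUBIC)
    for x in range((x0+9)//10*10,x1,10):
        cv2.putText(im,str(x),(int((x-x0+.5)*s),10),0,.35,(0,0,255),1);cv2.line(im,(int((x-x0+.5)*s),12),(int((x-x0+.5)*s),18),(0,0,255),1)
    for y in range((y0+9)//10*10,y1,10):
        cv2.putText(im,str(y),(0,int((y-y0+.5)*s)+4),0,.35,(0,0,255),1);cv2.line(im,(24,int((y-y0+.5)*s)),(30,int((y-y0+.5)*s)),(0,0,255),1)
    cv2.imwrite(out,im)
E
python3 - <<'E'
from h import *
a=cv2.imread('pics/scene0.png');b=cv2.imread('pics/top0.png')
crop(a,140,230,250,330,7,'pics/c1.png');crop(b,390,225,480,280,8,'pics/c2.png')
crop(a,315,100,415,190,7,'pics/c3.png');crop(b,185,185,285,275,7,'pics/c4.png')
crop(b,270,160,410,210,5,'pics/c5.png');crop(a,285,140,395,260,5,'pics/c6.png')
E
```

```text
(no output)
```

View pics/c1.png

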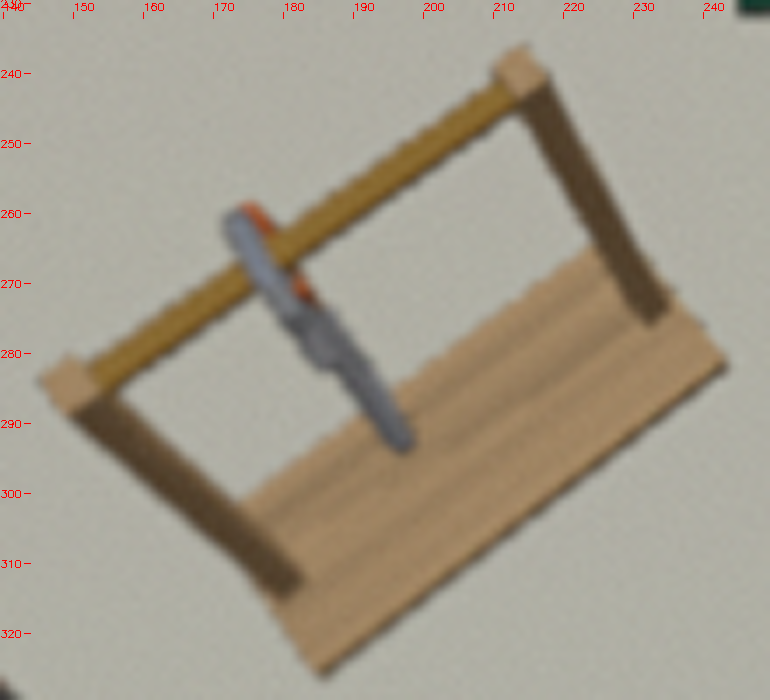

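View pics/c2.png

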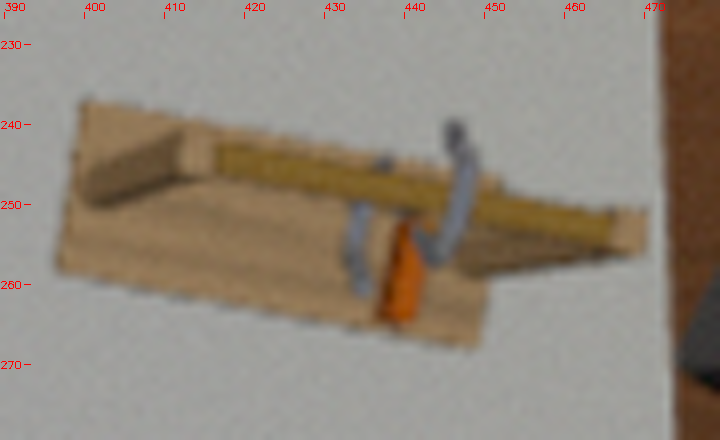

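View pics/c3.png

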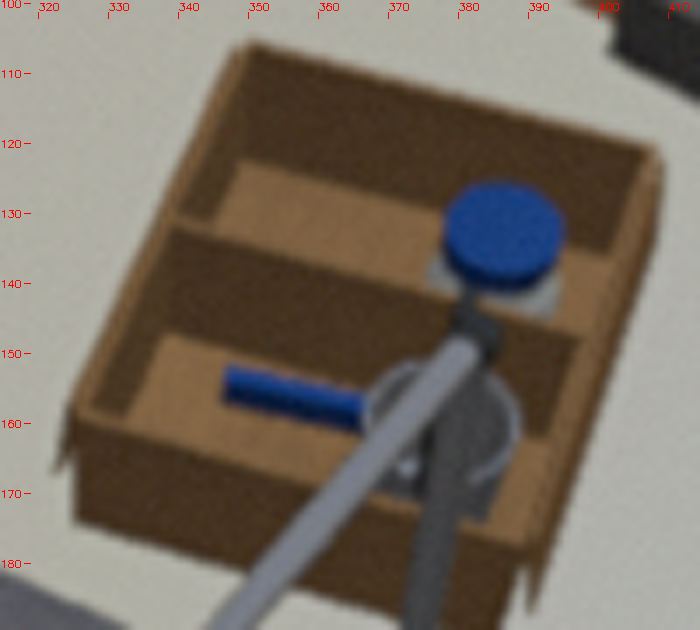

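View pics/c4.png

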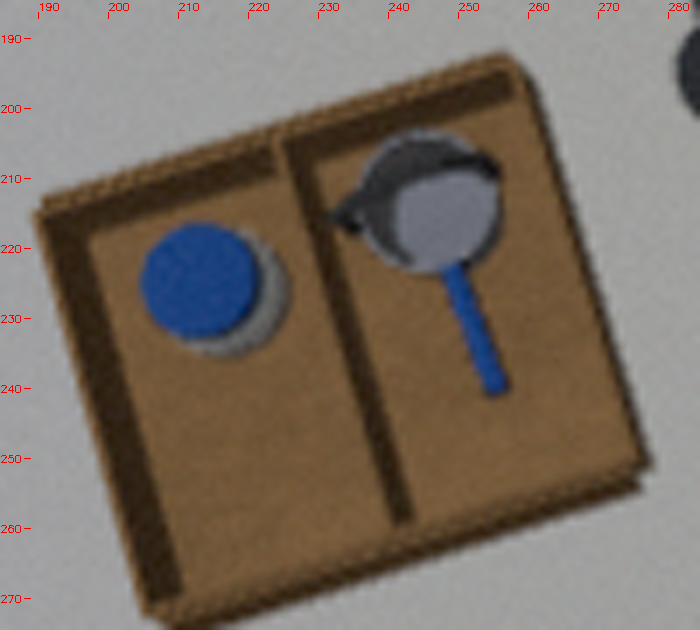

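View pics/c5.png

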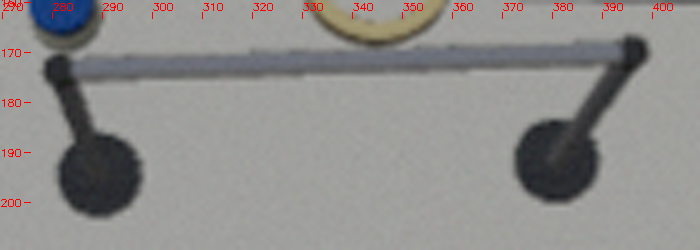

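View pics/c6.png

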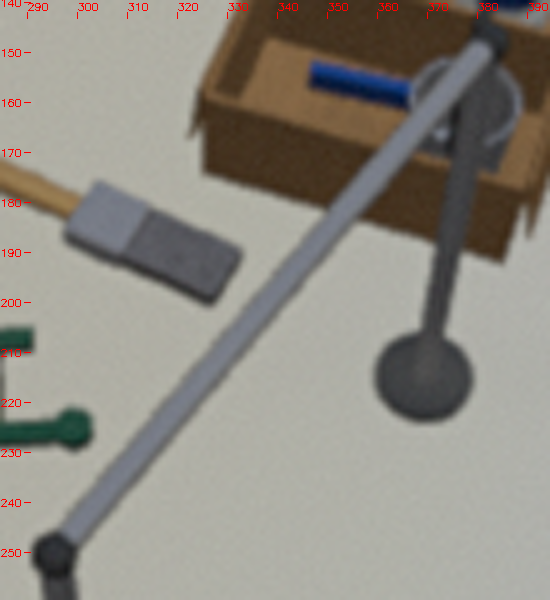

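```bash
python3 - <<'E'
from h import *
np.set_printoptions(precision=4,suppress=True)
c4=lambda x,y:(185+x/7-.5,185+y/7-.5)
c3=lambda x,y:(315+x/7-.5,100+y/7-.5)
c2=lambda x,y:(390+x/8-.5,225+y/8-.5)
c1=lambda x,y:(140+x/7-.5,230+y/7-.5)
c5=lambda x,y:(270+x/5-.5,160+y/5-.5)
c6=lambda x,y:(285+x/5-.5,140+y/5-.5)
def yaw(a,b,n): d=b-a;print(n,a,b,'mid',(a+b)/2,'len',np.linalg.norm(d),'dir deg',np.degrees(np.arctan2(d[1],d[0])))
print('rail')
yaw(atz('top',*c5(633,50),.3),atz('top',*c5(58,70),.3),'bar top')
yaw(atz('top',*c5(557,161),.006),atz('top',*c5(99,175),.006),'feet top')
yaw(atz('scene',*c6(54,554),.3),atz('scene',*c6(489,40),.3),'bar scene')
print(tri(*c6(54,554),*c5(633,50)),tri(*c6(489,40),*c5(58,70)))
print('rest')
yaw(atz('top',*c2(628,232),.209),atz('top',*c2(197,157),.209),'top')
yaw(atz('scene',*c1(70,386),.209),atz('scene',*c1(521,75),.209),'scene')
print('tab top'); yaw(atz('top',*c2(400,315),.166),atz('top',*c2(406,228),.166),'tab')
print('hook top on bar',atz('top',*c2(459,205),.214),'tip',atz('top',*c2(455,133),.19),'scene bar cross',atz('scene',*c1(258,250),.214))
yaw(atz('scene',*c1(238,220),.2),atz('scene',*c1(402,440),.078),'hook scene')
print('pail rim top',atz('top',*c4(430,202),.066),'lug outer',atz('top',*c4(496,388),.066),'lug in',atz('top',*c4(453,268),.066))
print('bail ends',atz('top',*c4(345,215),.09),atz('top',*c4(488,165),.09))
print('rim scene',atz('scene',*c3(442,428),.066),'lug outer',atz('scene',*c3(230,385),.062),'lug in',atz('scene',*c3(362,410),.062))
print('carton corners');
for p in [(38,212),(510,55),(648,465),(150,612)]:print(atz('top',*c4(*p),.078))
for p in [(250,45),(655,150),(530,545),(75,405)]:print(atz('scene',*c3(*p),.078))
for n in('scene','top'):
    P=cloud(n,np.load(f'pics/{n}0.npy'));print(n)
    pts={'scene':[(175,265),(160,276),(350,155),(383,150),(340,200),(270,400//2)],'top':[(438,257),(448,250),(250,225),(250,235),(340,172),(430,249),(440,262)]}[n]
    for u,v in pts: print((u,v),P[v,u])
E
```

```text
rail
bar top [ 0.6566 -0.215   0.3   ] [0.6404 0.086  0.3   ] mid [ 0.6485 -0.0645  0.3   ] len 0.3014283799821552 dir deg 93.09246328163654
feet top [ 0.6547 -0.2145  0.006 ] [0.6398 0.0854 0.006 ] mid [ 0.6473 -0.0645  0.006 ] len 0.30030699580902603 dir deg 92.83551959044064
bar scene [ 0.6579 -0.2158  0.3   ] [0.6428 0.0846 0.3   ] mid [ 0.6504 -0.0656  0.3   ] len 0.3008139388861574 dir deg 92.86240897747831
(array([ 0.6572, -0.2153,  0.2981]), np.float64(9.869153117494475e-05)) (array([0.6414, 0.0866, 0.2969]), np.float64(0.0008312243984717144))
rest
top [ 0.4464 -0.425   0.209 ] [ 0.4695 -0.2776  0.209 ] mid [ 0.4579 -0.3513  0.209 ] len 0.14916658244218664 dir deg 81.11656375157769
scene [ 0.4508 -0.4278  0.209 ] [ 0.4768 -0.2808  0.209 ] mid [ 0.4638 -0.3543  0.209 ] len 0.1492446981824464 dir deg 79.99077141755754
tab top
tab [ 0.4184 -0.3573  0.166 ] [ 0.449  -0.3603  0.166 ] mid [ 0.4337 -0.3588  0.166 ] len 0.030745947133743012 dir deg -5.5909758283378315
hook top on bar [ 0.4543 -0.3658  0.214 ] tip [ 0.4809 -0.372   0.19  ] scene bar cross [ 0.4625 -0.368   0.214 ]
hoo
[... 370 characters left out ...]
[0.5409 0.2009 0.062 ]
carton corners
[0.557  0.3853 0.078 ]
[0.6313 0.1796 0.078 ]
[0.4512 0.1116 0.078 ]
[0.3839 0.3244 0.078 ]
[0.3886 0.3226 0.078 ]
[0.5616 0.3834 0.078 ]
[0.6374 0.1781 0.078 ]
[0.4554 0.1185 0.078 ]
scene
(175, 265) [ 0.4593 -0.3693  0.2127]
(160, 276) [ 0.4499 -0.4033  0.2046]
(350, 155) [0.4992 0.1783 0.065 ]
(383, 150) [0.6497 0.0765 0.3046]
(340, 200) [ 0.6555 -0.0797  0.3032]
(270, 200) [ 0.3911 -0.0548 -0.0015]
top
(438, 257) [ 0.4385 -0.3586  0.1472]
(448, 250) [ 0.4547 -0.369   0.2136]
(250, 225) [0.5299 0.1992 0.0688]
(250, 235) [0.5044 0.2075 0.0094]
(340, 172) [ 0.6467 -0.068   0.3022]
(430, 249) [ 0.4575 -0.323   0.2005]
(440, 262) [ 0.4237 -0.3589  0.1659]
```

```bash
cat >> h.py <<'E'
from scipy.spatial.transform import Rotation as R
def rot(yaw,tilt):
    y=np.radians(yaw);t=np.radians(tilt)
    f=np.array([np.cos(y),np.sin(y),0]);up=np.array([0,0,1.])
    z=f*np.sin(t)-up*np.cos(t);x=f*np.cos(t)+up*np.sin(t)
    return R.from_matrix(np.c_[x,np.cross(z,x),z])
def plan(p,yaw,tilt,show=True):
    s=read_state();r=R.from_quat(s['eef_rot']);T=rot(yaw,tilt)
    dr=(r.inv()*T).as_rotvec(degrees=True)
    d=np.array(p)-s['ee_pos']
    np.set_printoptions(precision=4,suppress=True)
    print('t',round(s['time'],2),'pos',s['ee_pos'],'w',s['width'],'F',s['ft_force'],'q',s['joint_positions'])
    print('rotvec',dr,'|%.1f'%np.linalg.norm(dr),'shift now-frame',r.inv().apply(d),'after-rot frame',T.inv().apply(d),'world',d)
E
python3 - <<'E'
from h import *
plan([.3747,-.351,.2105],-9.4,45)
E
```

```text
t 0.1 pos [ 0.2778 -0.5595  0.2158] w 0.08704083852742442 F [-0.1023 -0.8017  0.8625] q [ 1.0874  0.3328 -0.0647  1.4608  0.0216  1.3499 -0.0885]
rotvec [-14.1149  43.5213  33.8926] |56.9 shift now-frame [ 0.1795 -0.1436  0.0055] after-rot frame [ 0.0398 -0.2215  0.0473] world [ 0.0969  0.2085 -0.0053]
```

>>> send_rows --pt "-1.8 5.4 4.2 0 0 -0.005 0" --pt "-1.8 5.4 4.2 0 0 -0.005 0" --pt "-1.8 5.4 4.2 0 0 -0.005 0" --pt "-1.8 5.4 4.2 0 0 -0.005 0" --pt "-1.8 5.4 4.2 0 0 -0.005 0" --pt "-1.8 5.4 4.2 0 0 -0.005 0" --pt "-1.8 5.4 4.2 0 0 -0.005 0" --pt "-1.8 5.4 4.2 0 0 -0.005 0" --pt "0 0 0 0 0 0 0" --pt "0 0 0 0 0 0 0" --force 25

```text
time: 1.1
ee_pos: [0.2638, -0.5583, 0.2502]
eef_rot: [0.916, -0.086, 0.391, 0.034]
ft_force: [1.2, -0.9, 0.7]
width: 0.0439
```

```bash
python3 - <<'E'
from h import *
plan([.3747,-.351,.2105],-9.4,45)
E
```

```text
t 1.1 pos [ 0.2638 -0.5583  0.2502] w 0.04390074390252338 F [ 1.242  -0.9217  0.7378] q [ 1.4842  0.1457 -0.0231  1.8541 -0.9011  1.0747  0.1293]
rotvec [ 0.6371 -1.2041 -1.0539] |1.7 shift now-frame [ 0.0196 -0.2239  0.0795] after-rot frame [ 0.0254 -0.2226  0.0815] world [ 0.1109  0.2073 -0.0397]
```

>>> send_rows --pt "0.1 -0.1 -0.1 0.003 -0.025 0.009 0" --pt "0.1 -0.1 -0.1 0.003 -0.025 0.009 0" --pt "0.1 -0.1 -0.1 0.003 -0.025 0.009 0" --pt "0.1 -0.1 -0.1 0.003 -0.025 0.009 0" --pt "0.1 -0.1 -0.1 0.003 -0.025 0.009 0" --pt "0.1 -0.1 -0.1 0.003 -0.025 0.009 0" --pt "0 -0.1 -0.1 0.003 -0.025 0.009 0" --pt "0 -0.1 -0.1 0.003 -0.025 0.009 0" --pt "0 -0.1 -0.1 0.002 -0.02 0.008 0" --pt "0 0 0 0 0 0 0"

```text
time: 2.1
ee_pos: [0.3887, -0.3428, 0.2151]
eef_rot: [0.925, -0.053, 0.376, 0.032]
ft_force: [0.4, 0.2, 0.9]
width: 0.0436
```

```bash
python3 - <<'E'
from h import *
plan([.3747,-.351,.2105],-9.4,45)
p,d=camera('scene');crop(p,110,200,250,330,5,'pics/a1.png')
E
```

```text
t 2.1 pos [ 0.3887 -0.3428  0.2151] w 0.04356383953996537 F [0.3616 0.1736 0.8916] q [ 1.297  -0.2142 -0.2612  2.259  -0.9647  0.7921 -0.0541]
rotvec [-0.8637  0.6793  2.4375] |2.7 shift now-frame [-0.0126  0.0098 -0.0056] after-rot frame [-0.0121  0.0104 -0.0056] world [-0.014  -0.0082 -0.0046]
```

View pics/a1.png

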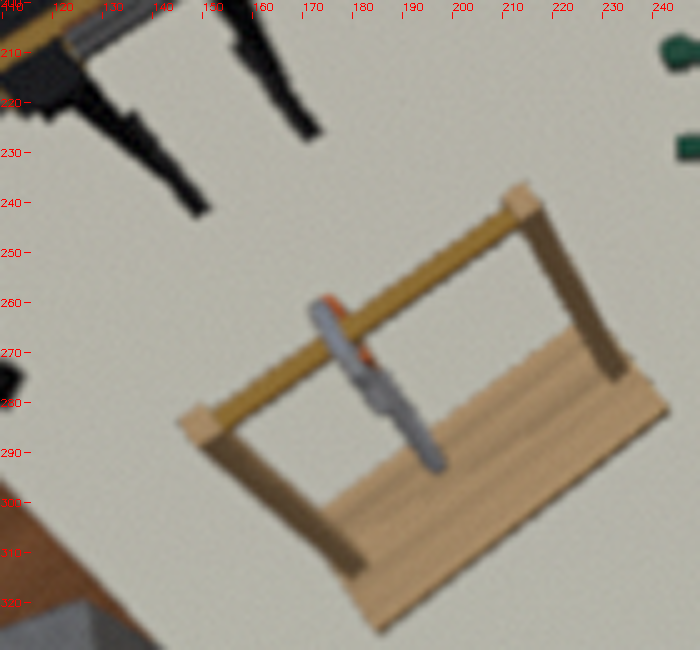

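```bash
python3 - <<'E'
from h import *
s=read_state();r=R.from_quat(s['eef_rot'])
for y in(-.022,-.03,0,.022,.03): print(y,proj('scene',s['ee_pos']+r.apply([0,y,.017])))
p,d=camera('top');crop(p,380,200,500,300,6,'pics/a2.png')
for y in(-.022,-.03,0,.022,.03): print(y,proj('top',s['ee_pos']+r.apply([0,y,.017])))
plan([.4305,-.3603,.1539],-9.4,45)
E
```

```text
-0.022 [[176.07483739 235.84830001]]
-0.03 [[179.30581486 233.57987129]]
0 [[167.06191993 242.1746165 ]]
0.022 [[157.85624087 248.63390627]]
0.03 [[154.45953556 251.01665904]]
-0.022 [[431.1244525  268.98902285]]
-0.03 [[428.20342288 268.57113944]]
0 [[439.16370963 270.13857188]]
0.022 [[447.2121256  271.28862122]]
0.03 [[450.14102675 271.70693458]]
t 2.2 pos [ 0.3877 -0.3456  0.2159] w 0.04337644843456152 F [-0.0129 -0.08    0.3303] q [ 1.299  -0.2123 -0.2579  2.2567 -0.9651  0.7924 -0.0526]
rotvec [-0.6854  0.5879  2.2877] |2.5 shift now-frame [-0.0118  0.0079  0.0755] after-rot frame [-0.0123  0.0075  0.0754] world [ 0.0428 -0.0147 -0.062 ]
```

View pics/a2.png

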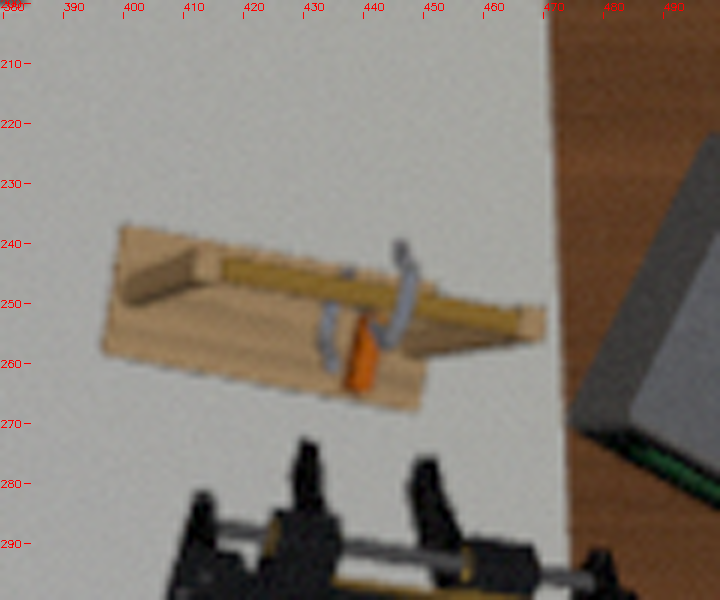

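```bash
python3 - <<'E'
from h import *
np.set_printoptions(precision=4,suppress=True)
a=tri(149.5,241,450.3,275.8);b=tri(172,225.5,430.8,272.8);print(a,b,(a[0]+b[0])/2)
s=read_state();r=R.from_quat(s['eef_rot']);print(s['time'],s['ee_pos']+r.apply([0,0,.017]),r.as_matrix())
p,d=camera('scene');P=cloud('scene',d);c=cv2.imwrite('pics/a3.png',cv2.resize(p[190:290,110:230],None,fx=6,fy=6))
print(P[235:243:2,146:152:2].reshape(-1,3))
s=read_state();print(s['time'],s['ee_pos'],s['joint_vel'])
E
```

```text
(array([ 0.3852, -0.3691,  0.2271]), np.float64(2.8077702460004636e-05)) (array([ 0.3923, -0.3168,  0.2273]), np.float64(0.0005206274980444948)) [ 0.3888 -0.343   0.2272]
2.2 [ 0.3995 -0.3473  0.2038] [[ 0.7105 -0.1269  0.6921]
 [-0.0771 -0.9917 -0.1027]
 [ 0.6994  0.0196 -0.7144]]
[[ 0.2082 -0.3505  0.0004]
 [ 0.2136 -0.3472  0.0022]
 [ 0.2188 -0.3439  0.0036]
 [ 0.3785 -0.3685  0.2362]
 [ 0.2161 -0.3507 -0.0013]
 [ 0.2222 -0.3475  0.0015]
 [ 0.38   -0.3711  0.2331]
 [ 0.3845 -0.3687  0.2349]
 [ 0.2253 -0.3511 -0.0012]
 [ 0.3832 -0.3739  0.2324]
 [ 0.3843 -0.3712  0.2292]
 [ 0.3878 -0.3686  0.2298]]
2.25 [ 0.3871 -0.3464  0.2159] [ 0.0142  0.0071  0.0164  0.0018 -0.0063 -0.0019  0.0041]
```

View pics/a3.png

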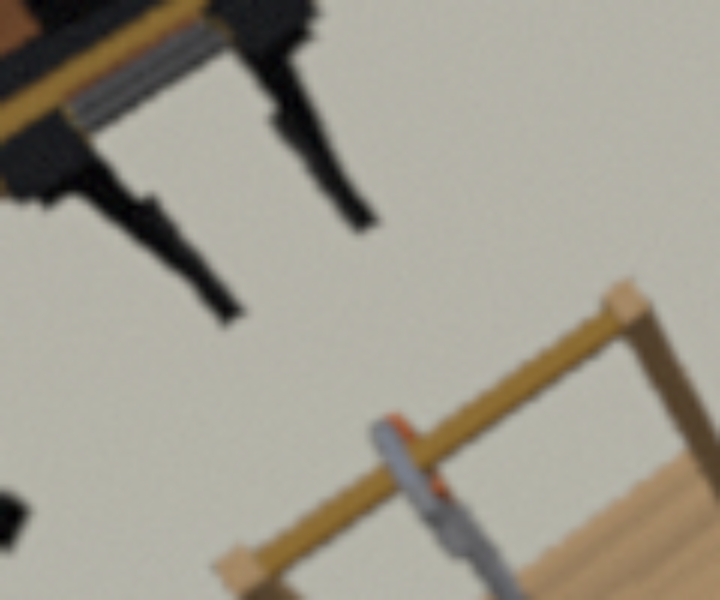

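```bash
python3 - <<'E'
from h import *
np.set_printoptions(precision=4,suppress=True)
for n in('scene','top'):
    s=read_state();r=R.from_quat(s['eef_rot'])
    p,d=camera(n);P=cloud(n,d).reshape(-1,3)[d.ravel()>0]
    q=r.inv().apply(P-s['ee_pos'])
    m=(abs(q[:,0])<.06)&(abs(q[:,1])<.12)&(q[:,2]<.03)&(q[:,2]>-.15)&(P[:,2]>.05);q=q[m]
    print(n,len(q))
    for z in np.arange(-.14,.03,.01):
        k=q[(q[:,2]>=z)&(q[:,2]<z+.01)]
        if len(k):print('z %.2f'%z,len(k),'x',np.percentile(k[:,0],[2,50,98]),'y',np.percentile(k[:,1],[2,50,98]))
E
```

```text
scene 3056
z -0.14 193 x [0.0195 0.0244 0.0286] y [-0.0468 -0.0142  0.0162]
z -0.13 195 x [0.02   0.0256 0.0295] y [-0.0471 -0.0144  0.0164]
z -0.12 638 x [-0.0238  0.0263  0.0394] y [-0.0898  0.0109  0.0918]
z -0.11 395 x [-0.0192  0.0255  0.0397] y [-0.0895  0.0107  0.0917]
z -0.10 492 x [-0.0286  0.0333  0.0407] y [-0.0827  0.0003  0.0848]
z -0.09 417 x [-0.0261  0.0358  0.0405] y [-0.083   0.0068  0.0855]
z -0.08 130 x [-0.0122  0.0152  0.0393] y [-0.084   0.0283  0.0856]
z -0.07 70 x [-0.0012  0.0115  0.0146] y [-0.0367  0.0013  0.0397]
z -0.06 76 x [-0.0029  0.0107  0.0148] y [-0.0342  0.0238  0.0372]
z -0.05 72 x [0.0011 0.0107 0.014 ] y [-0.0327  0.0013  0.0354]
z -0.04 60 x [0.0077 0.0106 0.0132] y [-0.0322 -0.0207  0.0332]
z -0.03 52 x [0.0043 0.0111 0.0148] y [-0.0301 -0.0207  0.0306]
z -0.02 48 x [-0.0058  0.0103  0.014 ] y [-0.0299  0.0016  0.0313]
z -0.01 19 x [0.0085 0.0113 0.0139] y [-0.0289 -0.0219  0.0311]
top 2079
z -0.14 114 x [-0.0169  0.0226  0.0274] y [-0.0518 -0.0261  0.0137]
z -0.13 509 x [-0.0337  0.0075  0.0361] y [-0.094  -0.0282  0.0917]
z -0.12 524 x [-0.0336  0.0198  0.0371] y [-0.0941  0.0165  0.0924]
z -0.11 267 x [-0.0246  0.0241  0.0386] y [-0.0883  0.0313  0.0893]
z -0.10 273 x [-0.0305  0.0311  0.0392] y [-0.0829  0.0147  0.0805]
z -0.09 91 x [0.0026 0.0356 0.0386] y [-0.0858  0.0259  0.0839]
z -0.08 16 x [-0.0202  0.0058  0.0358] y [-0.0852  0.0351  0.0851]
z -0.07 10 x [-0.0099  0.0077  0.0117] y [0.0246 0.0261 0.0322]
z -0.06 27 x [-0.0089  0.0095  0.0139] y [-0.034   0.0233  0.0332]
z -0.05 30 x [-0.0043  0.0083  0.0108] y [-0.0341  0.0208  0.0335]
z -0.04 35 x [-0.0073  0.0079  0.0126] y [-0.033   0.021   0.0295]
z -0.03 27 x [-0.0109  0.0057  0.0116] y [-0.0321  0.0194  0.0282]
z -0.02 31 x [-0.0085  0.0066  0.0115] y [-0.0319  0.019   0.0281]
z -0.01 7 x [-0.0079  0.009   0.0105] y [-0.023   0.0217  0.0289]
```

```bash
python3 - <<'E'
from h import *
plan([.4457,-.363,.1355],-9.4,45)
E
```

```text
t 2.35 pos [ 0.3865 -0.3469  0.2155] w 0.043304896574762435 F [ 0.6831 -0.1075  0.5167] q [ 1.3008 -0.2112 -0.256   2.2572 -0.9663  0.7921 -0.0523]
rotvec [-0.5833  0.5641  2.0497] |2.2 shift now-frame [-0.0126  0.0067  0.0998] after-rot frame [-0.0134  0.0062  0.0997] world [ 0.0592 -0.0161 -0.08  ]
```

>>> send_rows --pt "-0.2 0.2 0.7 -0.0045 0.002 0 0" --pt "-0.2 0.2 0.7 -0.0045 0.002 0 0" --pt "-0.2 0.2 0.7 -0.0045 0.002 0.01 0" --pt "0 0 0 0 0 0.015 0" --pt "0 0 0 0 0 0.015 0" --pt "0 0 0 0 0 0.015 0" --pt "0 0 0 0 0 0.01 0" --pt "0 0 0 0 0 0.005 0" --pt "0 0 0 0 0 0 0" --pt "0 0 0 0 0 0 0"

```text
time: 3.35
ee_pos: [0.4232, -0.3642, 0.1493]
eef_rot: [0.92, -0.083, 0.381, 0.031]
ft_force: [1.0, -0.6, 0.2]
width: 0.0437
```

```bash
python3 - <<'E'
from h import *
plan([.4457,-.363,.1355],-9.4,45)
p,d=camera('scene');crop(p,130,210,230,310,6,'pics/b1.png')
p,d=camera('top');crop(p,395,225,485,295,8,'pics/b2.png')
E
```

```text
t 3.35 pos [ 0.4232 -0.3642  0.1493] w 0.04365541753743573 F [ 0.9815 -0.6448  0.1919] q [ 1.2447 -0.0358 -0.2896  2.2739 -1.1254  0.5947  0.076 ]
rotvec [ 0.3129  0.0794 -0.8083] |0.9 shift now-frame [ 0.0058 -0.0051  0.0253] after-rot frame [ 0.0058 -0.0048  0.0253] world [ 0.0225  0.0012 -0.0138]
```

View pics/b1.png

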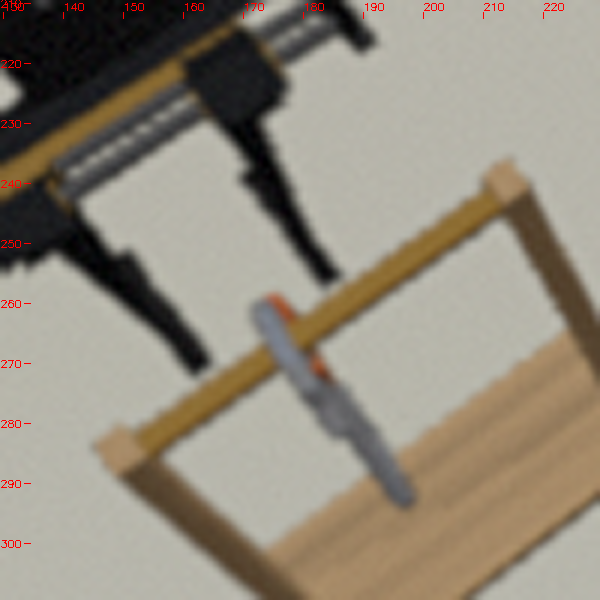

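View pics/b2.png

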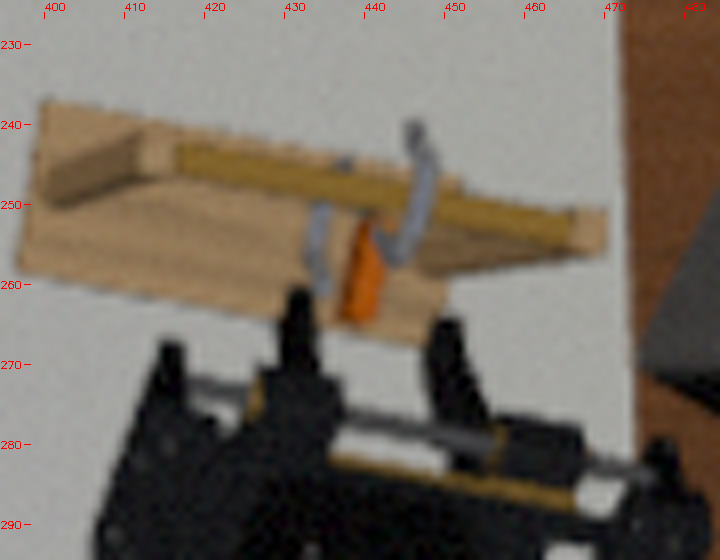

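>>> send_rows --pt "0.1 0 -0.3 0.002 -0.0015 0.007 0" --pt "0.1 0 -0.3 0.002 -0.0015 0.007 0" --pt "0.1 0 -0.2 0.002 -0.0015 0.007 0" --pt "0 0 0 0 -0.001 0.004 0" --pt "0 0 0 0 0 0 0" --pt "0 0 0 0 0 0 0" --pt "0 0 0 0 0 0 0" --pt "0 0 0 0 0 0 0" --pt "0 0 0 0 0 0 0" --pt "0 0 0 0 0 0 0"

```text
time: 4.45
ee_pos: [0.4474, -0.3632, 0.1362]
eef_rot: [0.921, -0.075, 0.381, 0.033]
ft_force: [0.3, 0.5, -1.0]
width: 0.0437
```

```bash
python3 - <<'E'
from h import *
plan([.4457,-.363,.1355],-9.4,45)
p,d=camera('scene');crop(p,130,210,230,310,6,'pics/b3.png')
p,d=camera('top');crop(p,395,225,485,295,8,'pics/b4.png')
E
```

```text
t 4.45 pos [ 0.4474 -0.3632  0.1362] w 0.0436579864710359 F [ 0.3486  0.4655 -0.9785] q [ 1.2155  0.0184 -0.3169  2.2571 -1.1662  0.5344  0.1119]
rotvec [ 0.1311 -0.0056  0.1191] |0.2 shift now-frame [-0.0017  0.0001 -0.0007] after-rot frame [-0.0017  0.0001 -0.0007] world [-0.0017  0.0002 -0.0007]
```

View pics/b3.png

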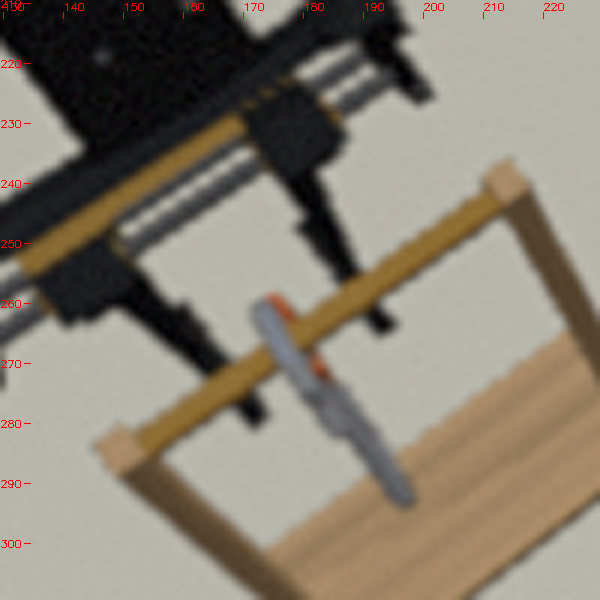

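View pics/b4.png

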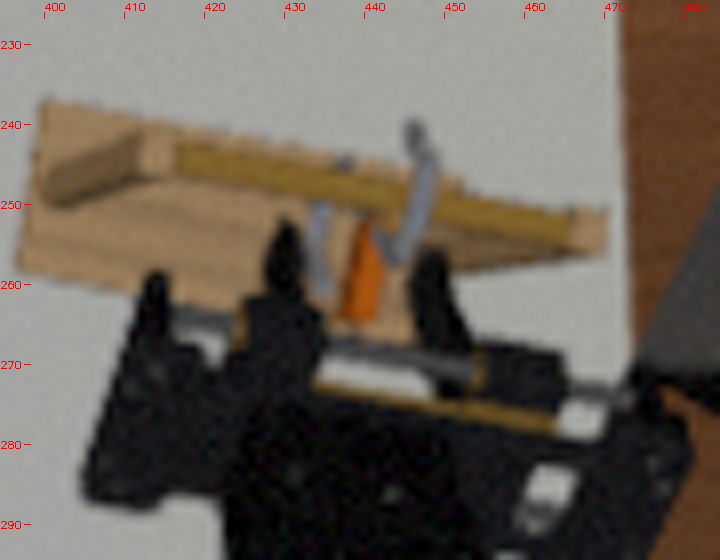

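```bash
python3 - <<'E'
from h import *
np.set_printoptions(precision=4,suppress=True)
f1=lambda x,y:(130+x/6-.5,210+y/6-.5)
f2=lambda x,y:(395+x/8-.5,225+y/8-.5)
a=tri(*f1(258,420),*f2(432,255));b=tri(*f1(385,325),*f2(288,224));print(a,b,(a[0]+b[0])/2)
E
```

```text
(array([ 0.4411, -0.3904,  0.1419]), np.float64(3.1984201112576114e-05)) (array([ 0.4511, -0.3374,  0.1468]), np.float64(2.4866111818016864e-05)) [ 0.4461 -0.3639  0.1443]
```

>>> send_rows --pt "0 0 0 0 0 0 0.4" --pt "0 0 0 0 0 0 0.6" --pt "0 0 0 0 0 0 0.8" --pt "0 0 0 0 0 0 1" --pt "0 0 0 0 0 0 1" --pt "0 0 0 0 0 0 1" --pt "0 0 0 0 0 0 1" --pt "0 0 0 0 0 0 1" --pt "0 0 0 0 0 0 1" --pt "0 0 0 0 0 0 1" --force 30

```text
time: 5.55
ee_pos: [0.4474, -0.3631, 0.1362]
eef_rot: [0.921, -0.075, 0.381, 0.033]
ft_force: [0.5, -0.8, -0.3]
width: 0.0094
```

```bash
python3 - <<'E'
from h import *
plan([.4457,-.363,.1355],-9.4,45)
p,d=camera('scene');crop(p,130,210,230,310,6,'pics/b5.png')
p,d=camera('top');crop(p,395,225,485,295,8,'pics/b6.png')
E
```

```text
t 5.55 pos [ 0.4474 -0.3631  0.1362] w 0.009434541840100416 F [ 0.4824 -0.8054 -0.291 ] q [ 1.2154  0.0183 -0.317   2.2571 -1.1662  0.5345  0.1119]
rotvec [ 0.1235 -0.0071  0.1281] |0.2 shift now-frame [-0.0017  0.0001 -0.0007] after-rot frame [-0.0017  0.0001 -0.0007] world [-0.0017  0.0001 -0.0007]
```

View pics/b5.png

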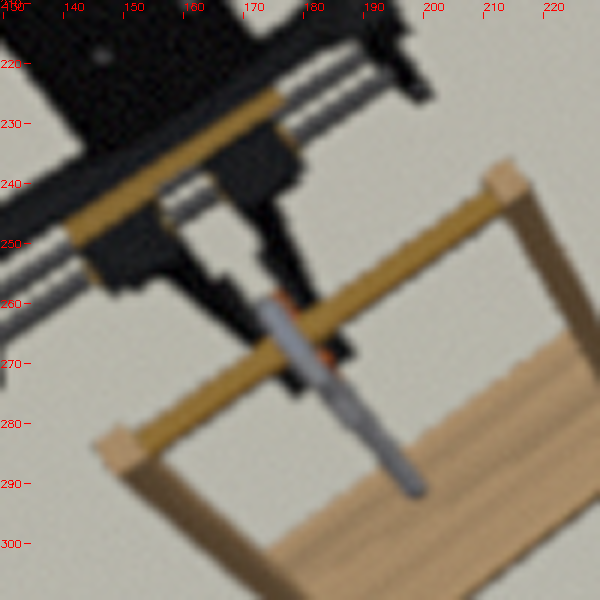

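View pics/b6.png

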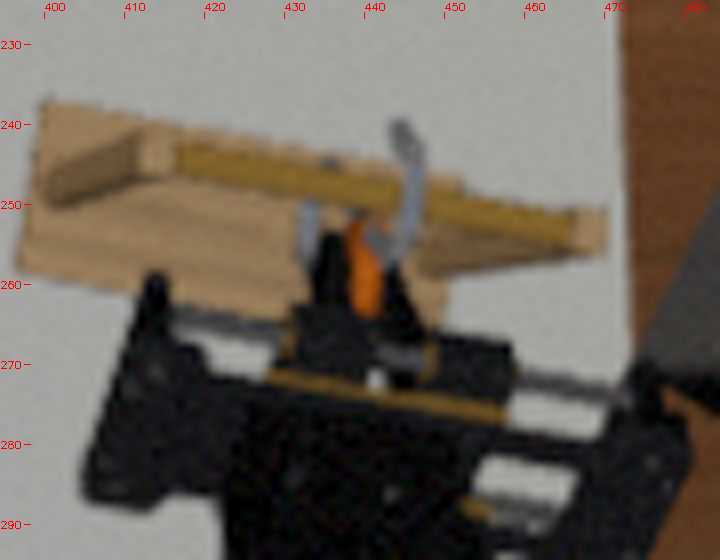

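>>> send_rows --pt "0 0 0 0.004 0 -0.006 1" --pt "0 0 0 0.004 0 -0.006 1" --pt "0 0 0 0.004 0 -0.006 1" --pt "0 0 0 0.004 0 -0.006 1" --pt "0 0 0 0.004 0 -0.006 1" --pt "0 0 0 0 0 0 1" --pt "0 0 0 0 0 0 1" --pt "0 0 0 0 0 0 1" --pt "0 0 0 0 0 0 1" --pt "0 0 0 0 0 0 1"

```text
time: 6.65
ee_pos: [0.4393, -0.3616, 0.1745]
eef_rot: [0.921, -0.075, 0.381, 0.033]
ft_force: [-0.5, 0.5, -0.9]
width: 0.01
```

```bash
python3 - <<'E'
from h import *
plan([.4474-.008*.987,-.3631+.008*.16,.1362+.036],-9.4,45)
p,d=camera('scene');crop(p,130,210,230,310,6,'pics/b7.png')
E
```

```text
t 6.65 pos [ 0.4393 -0.3616  0.1745] w 0.009971997016595069 F [-0.4706  0.4823 -0.8698] q [ 1.2288 -0.0636 -0.3064  2.2356 -1.0547  0.6095 -0.0257]
rotvec [0.1403 0.0449 0.1299] |0.2 shift now-frame [-0.0015  0.0002  0.0018] after-rot frame [-0.0015  0.0002  0.0018] world [ 0.0002 -0.0003 -0.0023]
```

View pics/b7.png

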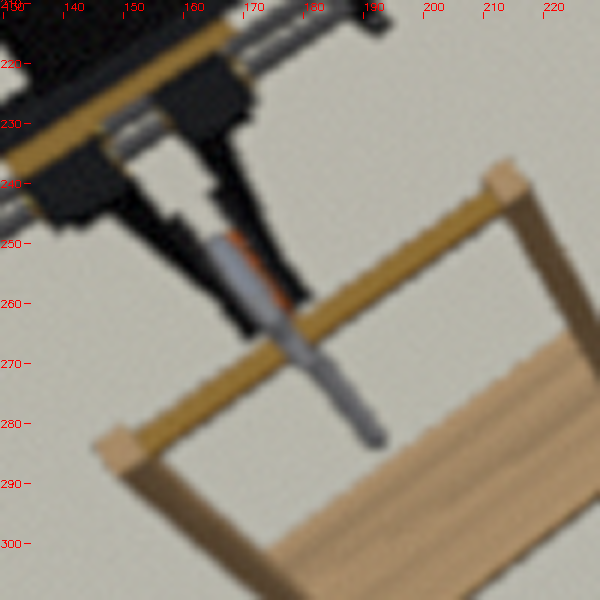

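>>> send_rows --pt "0 0 0 -0.006 0 -0.006 1" --pt "0 0 0 -0.006 0 -0.006 1" --pt "0 0 0 -0.006 0 -0.006 1" --pt "0 0 0 -0.006 0 -0.006 1" --pt "0 0 0 -0.006 0 -0.006 1" --pt "0 0 0 -0.005 0 -0.005 1" --pt "0 0 0 0 0 0 1" --pt "0 0 0 0 0 0 1" --pt "0 0 0 0 0 0 1" --pt "0 0 0 0 0 0 1"

```text
time: 7.7
ee_pos: [0.3855, -0.3528, 0.1743]
eef_rot: [0.921, -0.076, 0.381, 0.033]
ft_force: [0.0, 0.6, -0.9]
width: 0.0095
```

```bash
python3 - <<'E'
from h import *
plan([.4474-.008*.987,-.3631+.008*.16,.1362+.036],-9.4,45)
p,d=camera('scene');crop(p,110,190,230,310,5,'pics/b8.png')
E
```

```text
t 7.7 pos [ 0.3855 -0.3528  0.1743] w 0.009516553685202562 F [ 0.0201  0.5549 -0.8895] q [ 1.2818 -0.1459 -0.2422  2.3088 -1.0631  0.7046  0.0525]
rotvec [0.1741 0.0529 0.0777] |0.2 shift now-frame [0.0373 0.     0.0402] after-rot frame [0.0373 0.0001 0.0402] world [ 0.054  -0.0091 -0.0021]
```

View pics/b8.png

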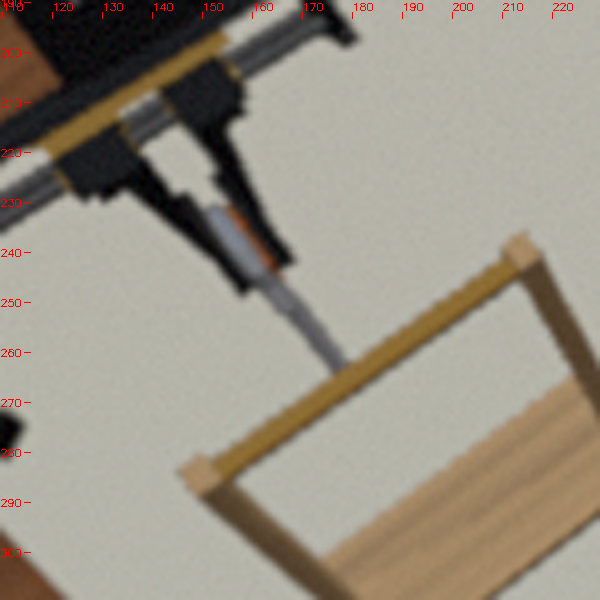

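```bash
python3 - <<'E'
from h import *
plan([.42,-.25,.275],2.9,45)
E
```

```text
t 7.75 pos [ 0.3855 -0.3527  0.1743] w 0.009626710547242923 F [-0.0244 -0.5093 -0.6068] q [ 1.2817 -0.1459 -0.2422  2.3088 -1.063   0.7046  0.0525]
rotvec [ 8.8628  0.0742 -8.6197] |12.4 shift now-frame [ 0.0835 -0.1067 -0.0594] after-rot frame [ 0.0993 -0.1009 -0.0432] world [0.0345 0.1027 0.1007]
```

>>> send_rows --pt "0 0 0 0.007 0 -0.007 1" --pt "0 0 0 0.01 -0.006 -0.01 1" --pt "1 0 -1 0.011 -0.012 -0.008 1" --pt "1 0 -1 0.011 -0.014 -0.007 1" --pt "1 0 -1 0.011 -0.014 -0.007 1" --pt "1 0 -1 0.011 -0.014 -0.007 1" --pt "1 0 -1 0.011 -0.014 -0.005 1" --pt "1 0 -1 0.01 -0.014 -0.002 1" --pt "1 0 -1 0.01 -0.012 0 1" --pt "1 0 -1 0.005 -0.008 0 1"

```text
time: 8.75
ee_pos: [0.4289, -0.2404, 0.2834]
eef_rot: [0.924, 0.021, 0.381, -0.009]
ft_force: [0.0, -0.1, -1.2]
width: 0.0095
```

```bash
python3 - <<'E'
from h import *
plan([.55,-.07,.274],2.9,45)
E
```

```text
t 8.75 pos [ 0.4289 -0.2404  0.2834] w 0.009494770413659624 F [ 0.     -0.0563 -1.1813] q [ 1.2334 -0.3704 -0.3334  2.2178 -0.9302  0.9662 -0.1987]
rotvec [ 0.2333  0.1958 -0.2456] |0.4 shift now-frame [ 0.0846 -0.1648  0.0973] after-rot frame [ 0.085  -0.1641  0.0982] world [ 0.1211  0.1704 -0.0094]
```

>>> send_rows --pt "0 0 0 0.008 -0.01 0.009 1" --pt "0 0 0 0.01 -0.018 0.011 1" --pt "0 0 0 0.01 -0.02 0.012 1" --pt "0 0 0 0.01 -0.02 0.012 1" --pt "0 0 0 0.01 -0.02 0.012 1" --pt "0 0 0 0.01 -0.02 0.012 1" --pt "0 0 0 0.01 -0.02 0.012 1" --pt "0 0 0 0.007 -0.015 0.008 1" --pt "0 0 0 0.003 -0.006 0.003 1" --pt "0 0 0 0 0 0 1"

```text
time: 9.75
ee_pos: [0.5463, -0.0749, 0.2722]
eef_rot: [0.925, 0.026, 0.38, -0.013]
ft_force: [-1.3, -0.3, -0.6]
width: 0.0101
```

```bash
python3 - <<'E'
from h import *
plan([.5776,-.0686,.274],2.9,45)
p,d=camera('scene');crop(p,200,100,420,290,3.6,'pics/d1.png')
p,d=camera('top');crop(p,260,140,420,260,5,'pics/d2.png')
E
```

```text
t 9.75 pos [ 0.5463 -0.0749  0.2722] w 0.010101533243369237 F [-1.3159 -0.282  -0.5555] q [ 1.1284 -0.4408 -0.7504  2.2151 -0.9615  0.6918 -0.6066]
rotvec [-0.4399  0.3018  0.1138] |0.5 shift now-frame [ 0.0237 -0.0045  0.021 ] after-rot frame [ 0.0236 -0.0047  0.0211] world [0.0313 0.0063 0.0018]
```

View pics/d1.png

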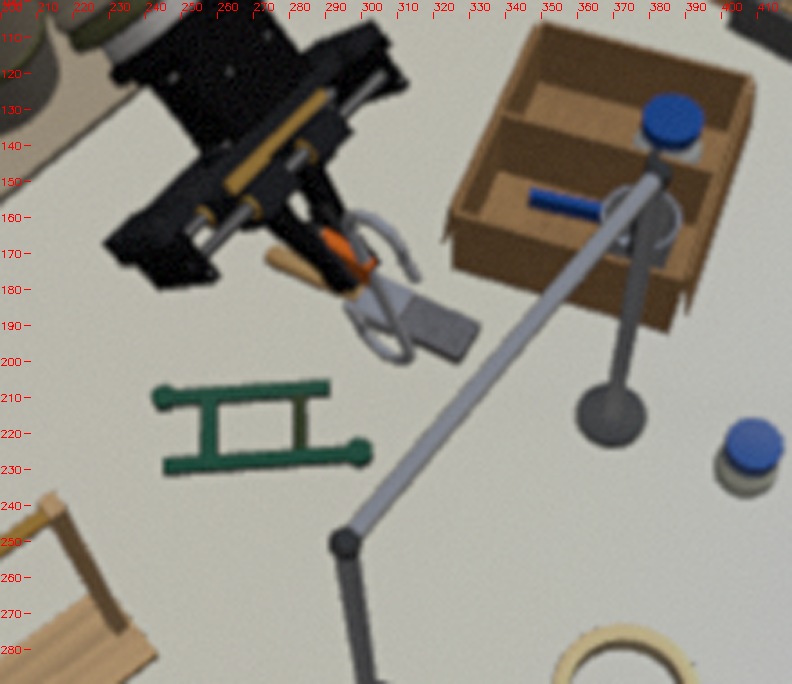

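View pics/d2.png

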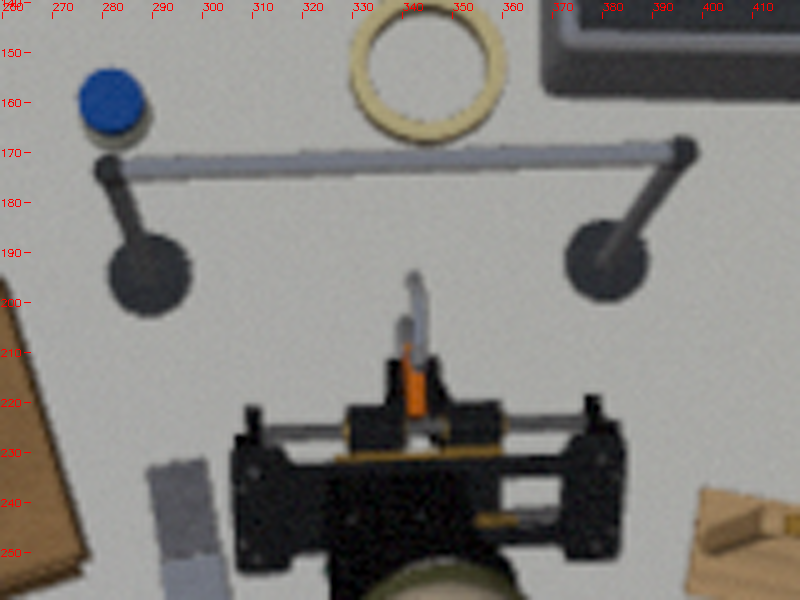

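>>> send_rows --pt "-0.2 0.1 0 0.006 -0.001 0.005 1" --pt "-0.2 0.1 0 0.006 -0.001 0.005 1" --pt "0 0.1 0 0.006 -0.001 0.005 1" --pt "0 0 0 0.004 -0.001 0.004 1" --pt "0 0 0 0 0 0 1" --pt "0 0 0 0 0 0 1" --pt "0 0 0 0 0 0 1" --pt "0 0 0 0 0 0 1" --pt "0 0 0 0 0 0 1" --pt "0 0 0 0 0 0 1"

```text
time: 10.85
ee_pos: [0.5761, -0.0737, 0.2744]
eef_rot: [0.923, 0.021, 0.383, -0.009]
ft_force: [0.6, 0.9, -1.9]
width: 0.0095
```

```bash
python3 - <<'E'
from h import *
plan([.5776,-.0686,.274],2.9,45)
s=read_state();print(s['joint_vel'])
p,d=camera('scene');crop(p,250,130,370,260,6,'pics/d3.png')
p,d=camera('top');crop(p,300,150,380,230,7,'pics/d4.png')
E
```

```text
t 10.85 pos [ 0.5761 -0.0737  0.2744] w 0.009500977486758268 F [ 0.5671  0.8753 -1.8835] q [ 1.169  -0.3775 -0.8371  2.1638 -0.9195  0.6283 -0.666 ]
rotvec [ 0.1865 -0.0514 -0.2304] |0.3 shift now-frame [ 0.001  -0.005   0.0015] after-rot frame [ 0.001  -0.005   0.0015] world [ 0.0015  0.0051 -0.0004]
[ 0.0009 -0.004   0.0036  0.0014  0.0006 -0.     -0.0007]
```

View pics/d3.png

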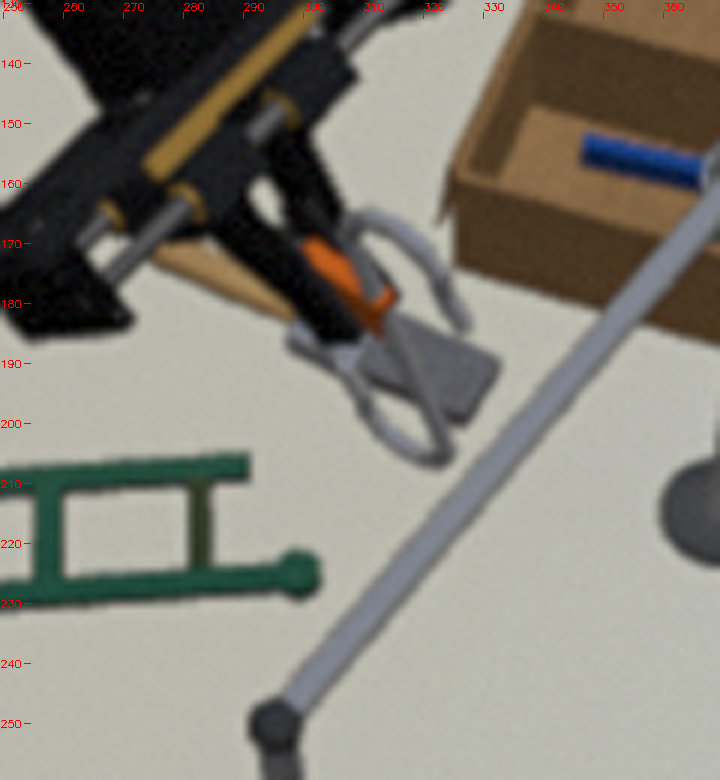

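View pics/d4.png

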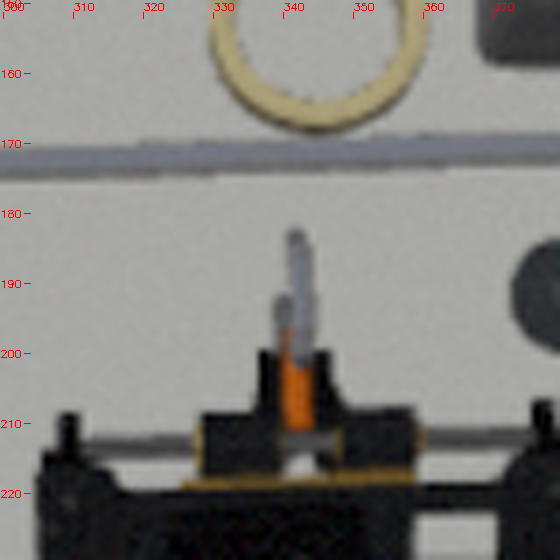

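```bash
cat >> h.py <<'E'
def hookpts(org,yaw,pitch=0):
    a=np.radians(np.linspace(0,180,13))
    up=[(20*np.cos(t),50+20*np.sin(t)) for t in a]
    lo=[(-20*np.cos(t),-50-20*np.sin(t)) for t in a]
    pts=[(27,40)]+up+lo[::-1][0:0]+[(20,-50)]+[(20*np.cos(t),-50-20*np.sin(t)) for t in a]+[(-27,-40)]
    p=np.array([[x,0,z] for x,z in pts])/1000
    y=np.radians(yaw);f=np.array([np.cos(y),np.sin(y),0])
    return np.array(org)+p[:,:1]*f+p[:,2:]*np.array([0,0,1.])
def overlay(img,n,P,x0,y0,x1,y1,s,out,more=()):
    crop(img,x0,y0,x1,y1,s,out);im=cv2.imread(out)
    q=(proj(n,P)-[x0,y0]+.5)*s
    cv2.polylines(im,[q.astype(int)],False,(0,255,0),1)
    for m in more:
        q=(proj(n,m)-[x0,y0]+.5)*s;cv2.polylines(im,[q.astype(int)],False,(255,0,255),1)
    cv2.imwrite(out,im)
E
python3 - <<'E'
from h import *
s=read_state();f=np.array([np.cos(.047),np.sin(.047),0])
org=s['ee_pos']+.0118*f+np.array([0,0,.0638-.0597])
H=hookpts(org,2.7)
m=np.array([.6494,-.065,.3]);b=np.array([m+[.0076,-.15,0],m+[-.0076,.15,0]])
p,d=camera('scene');overlay(p,'scene',H,250,130,390,260,5.5,'pics/e1.png',[b])
p,d=camera('top');overlay(p,'top',H,290,150,390,230,7,'pics/e2.png',[b])
E
```

```text
(no output)
```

View pics/e1.png

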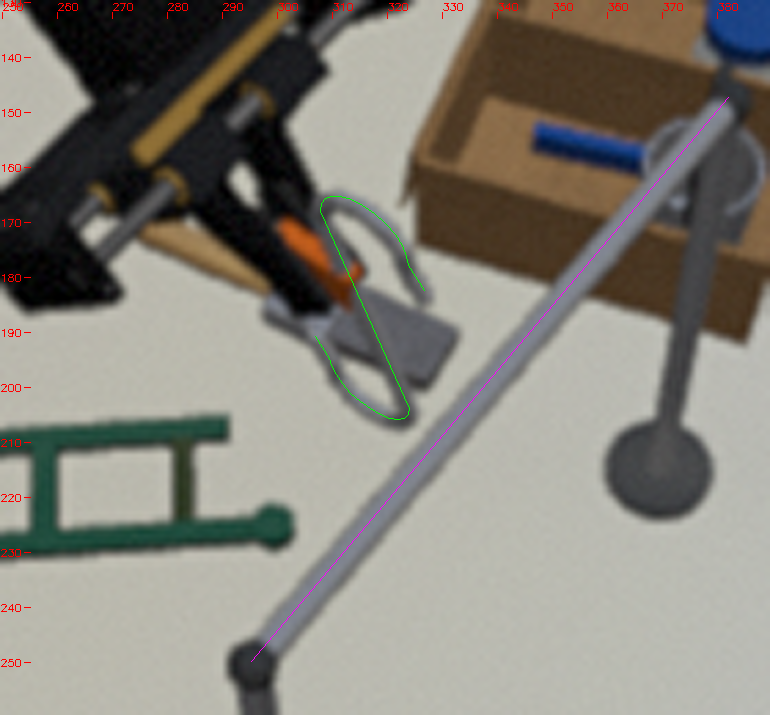

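View pics/e2.png

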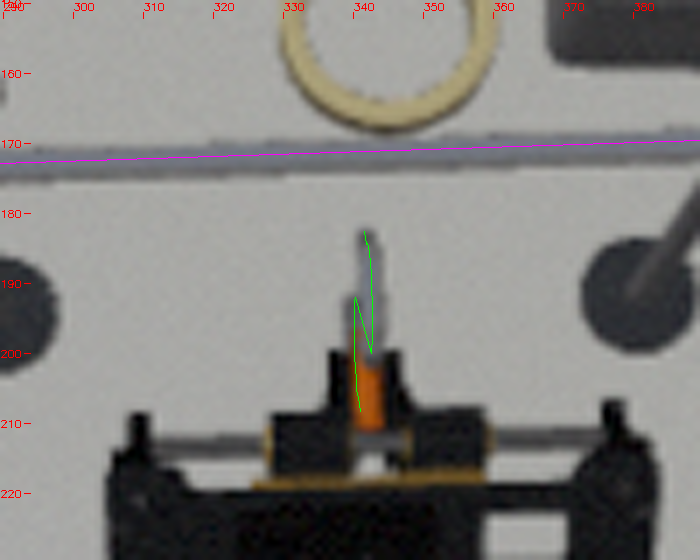

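>>> send_rows --pt "0 0 0 0.006 0 0.006 1" --pt "0 0 0 0.006 0 0.006 1" --pt "0 0 0 0.006 -0.001 0.006 1" --pt "0 0 0 0.006 -0.001 0.006 1" --pt "0 0 0 0.006 0 0.006 1" --pt "0 0 0 0.004 0 0.004 1" --pt "0 0 0 0 0 0 1" --pt "0 0 0 0 0 0 1" --pt "0 0 0 0 0 0 1" --pt "0 0 0 0 0 0 1"

```text
time: 12.05
ee_pos: [0.6295, -0.0686, 0.2757]
eef_rot: [0.923, 0.021, 0.384, -0.01]
ft_force: [0.3, 0.5, -0.6]
width: 0.0098
```

```bash
cat > ov.py <<'E'
from h import *
s=read_state();f=np.array([np.cos(.05),np.sin(.05),0])
org=s['ee_pos']+.0118*f+np.array([0,0,.0638-.0597])
H=hookpts(org,2.9)
m=np.array([.6494,-.065,.3]);b=np.array([m+[.0076,-.15,0],m+[-.0076,.15,0]])
import sys
p,d=camera('scene');overlay(p,'scene',H,270,140,390,250,6,f'pics/{sys.argv[1]}.png',[b])
E
python3 - <<'E'
from h import *
plan([.630,-.071,.2735],2.9,45)
E
python3 ov.py g1
```

```text
t 12.05 pos [ 0.6295 -0.0686  0.2757] w 0.009830430424040868 F [ 0.2796  0.4852 -0.6026] q [ 1.279  -0.2359 -1.0285  2.0588 -0.7739  0.5323 -0.8006]
rotvec [ 0.0523 -0.2299 -0.3048] |0.4 shift now-frame [-0.0013  0.0024  0.0018] after-rot frame [-0.0013  0.0024  0.0018] world [ 0.0005 -0.0024 -0.0022]
```

View pics/g1.png

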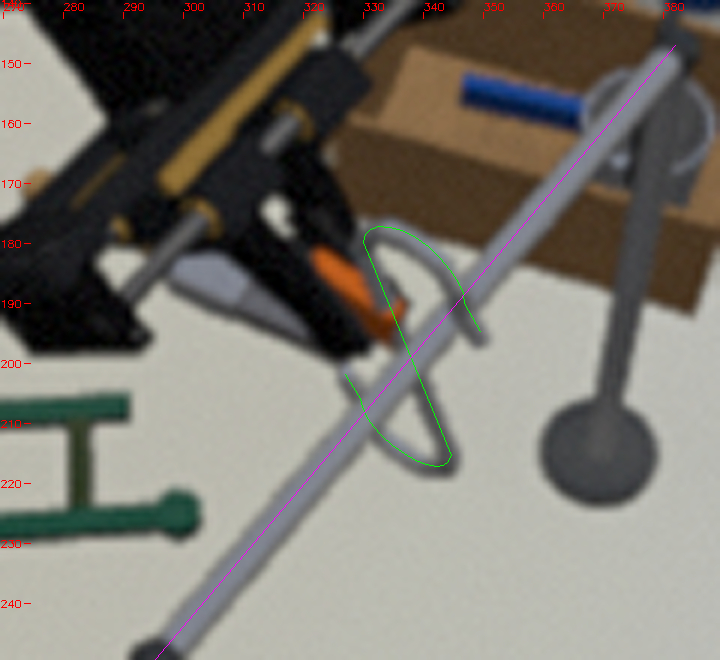

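>>> send_rows --pt "0 0 0 -0.003 0 0.0045 1" --pt "0 0 0 -0.003 0 0.0045 1" --pt "0 0 0 -0.003 0 0.0045 1" --pt "0 0 0 -0.003 0 0.0045 1" --pt "0 0 0 -0.003 0 0.0045 1" --pt "0 0 0 -0.003 0 0.0045 1" --pt "0 0 0 0 0 0 1" --pt "0 0 0 0 0 0 1" --pt "0 0 0 0 0 0 1" --pt "0 0 0 0 0 0 1"

```text
time: 13.1
ee_pos: [0.636, -0.0681, 0.2405]
eef_rot: [0.923, 0.021, 0.384, -0.01]
ft_force: [0.3, -0.2, -0.4]
width: 0.0097
```

```bash
python3 - <<'E'
from h import *
plan([.6376,-.069,.2367],2.9,45)
E
python3 ov.py g2
```

```text
t 13.1 pos [ 0.636  -0.0681  0.2405] w 0.009667991733345609 F [ 0.3227 -0.1958 -0.4454] q [ 1.3065 -0.151  -1.1081  2.0905 -0.7225  0.4213 -0.8161]
rotvec [ 0.0486 -0.1938 -0.3166] |0.4 shift now-frame [-0.0016  0.0009  0.0037] after-rot frame [-0.0016  0.0009  0.0037] world [ 0.0016 -0.0009 -0.0038]
```

View pics/g2.png

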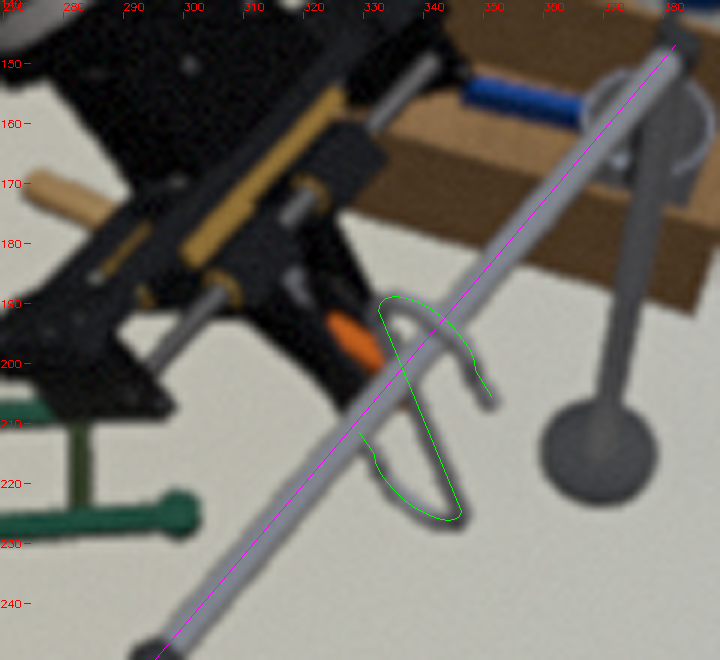

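Nearly seated; go the last ~4 mm gently.

>>> send_rows --pt "0 0 0 -0.0008 0 0.0018 1" --pt "0 0 0 -0.0008 0 0.0018 1" --pt "0 0 0 0 0 0 1" --pt "0 0 0 0 0 0 1" --pt "0 0 0 0 0 0 1" --pt "0 0 0 0 0 0 1" --pt "0 0 0 0 0 0 1" --pt "0 0 0 0 0 0 1" --pt "0 0 0 0 0 0 1" --pt "0 0 0 0 0 0 1"

```text
time: 14.15
ee_pos: [0.6378, -0.0682, 0.237]
eef_rot: [0.923, 0.021, 0.384, -0.01]
ft_force: [-0.3, -0.4, -1.5]
width: 0.0099
```

```bash
python3 - <<'E'
from h import *
plan([.6376,-.069,.2367],2.9,45)
E
python3 ov.py g3
```

```text
t 14.15 pos [ 0.6378 -0.0682  0.237 ] w 0.009890940075147023 F [-0.3164 -0.3948 -1.4645] q [ 1.3141 -0.1377 -1.1232  2.0915 -0.7067  0.4063 -0.8259]
rotvec [ 0.0878 -0.2318 -0.286 ] |0.4 shift now-frame [-0.0004  0.0008  0.0001] after-rot frame [-0.0004  0.0008  0.0001] world [-0.0002 -0.0008 -0.0003]
```

View pics/g3.png

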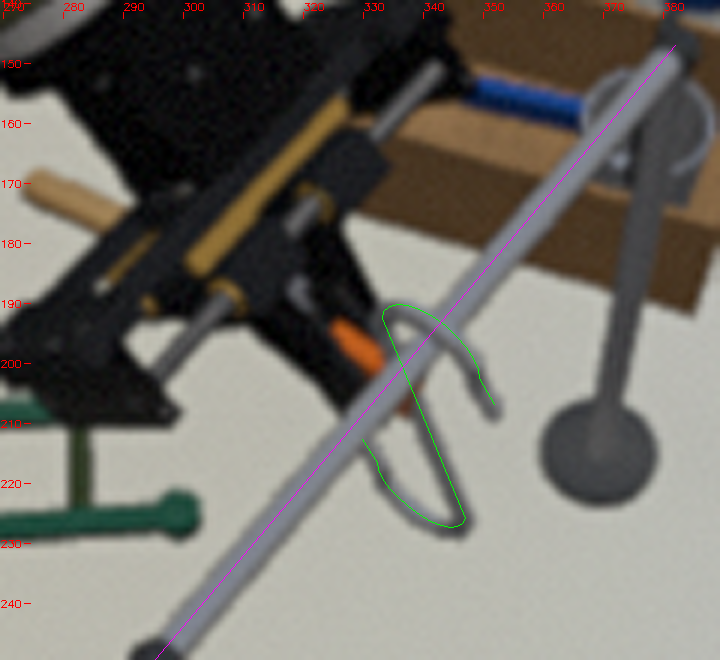

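>>> send_rows --pt "0 0 0 -0.0006 0 0.0006 1" --pt "0 0 0 0 0 0 1" --pt "0 0 0 0 0 0 0.8" --pt "0 0 0 0 0 0 0.7" --pt "0 0 0 0 0 0 0.6" --pt "0 0 0 0 0 0 0.4" --pt "0 0 0 0 0 0 0.2" --pt "0 0 0 0 0 0 0.1" --pt "0 0 0 0 0 0 0.1" --pt "0 0 0 0 0 0 0.1"

```text
time: 15.2
ee_pos: [0.6385, -0.0683, 0.2371]
eef_rot: [0.923, 0.021, 0.385, -0.01]
ft_force: [-0.4, 0.1, 1.0]
width: 0.0382
```

```bash
python3 - <<'E'
from h import *
plan([.6376,-.069,.2367],2.9,45)
E
python3 ov.py g4
```

```text
t 15.2 pos [ 0.6385 -0.0683  0.2371] w 0.038234043368026646 F [-0.4059  0.1186  0.9671] q [ 1.3145 -0.1358 -1.1247  2.0914 -0.7056  0.4029 -0.8262]
rotvec [ 0.1221 -0.327  -0.2734] |0.4 shift now-frame [-0.0009  0.0007 -0.0004] after-rot frame [-0.0009  0.0007 -0.0004] world [-0.0009 -0.0007 -0.0004]
```

View pics/g4.png

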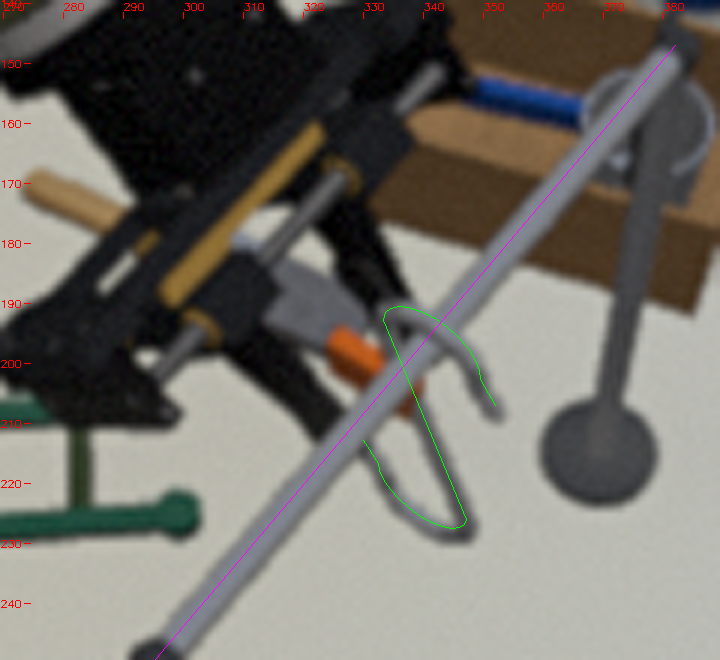

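>>> send_rows --pt "0 0 0 0 0 -0.006 0.1" --pt "0 0 0 0 0 -0.01 0.1" --pt "0 0 0 0 0 -0.014 0.1" --pt "0 0 0 0 0 -0.014 0.1" --pt "0 0 0 0 0 -0.014 0.1" --pt "0 0 0 0 0 -0.014 0.1" --pt "0 0 0 0 0 -0.014 0.1" --pt "0 0 0 0 0 -0.01 0.1" --pt "0 0 0 0 0 -0.005 0.1" --pt "0 0 0 0 0 0 0.1"

```text
time: 16.25
ee_pos: [0.5638, -0.0711, 0.3112]
eef_rot: [0.922, 0.021, 0.386, -0.01]
ft_force: [0.2, 0.6, -0.4]
width: 0.0392
```

```bash
python3 - <<'E'
from h import *
# target above pail grip
T=rot(22,20).as_matrix();g=np.array([.4996,.1842,.057]);t=g+.026*T[:,2]-.002*T[:,0];print(t)
plan(t-.12*T[:,2],22,20)
m=np.array([.6494,-.065,.3]);b=np.array([m+[.0076,-.15,0],m+[-.0076,.15,0]])
H=hookpts([.650,-.069,.2403],2.9)
p,d=camera('scene');overlay(p,'scene',H,270,140,390,250,6,'pics/g5.png',[b])
p,d=camera('top');overlay(p,'top',H,270,140,390,250,6,'pics/g6.png',[b])
E
```

```text
[0.50610247 0.18682717 0.03188395]
t 16.25 pos [ 0.5638 -0.0711  0.3112] w 0.0392453764215178 F [ 0.2087  0.6412 -0.3787] q [ 1.1541 -0.4497 -0.7687  2.1351 -0.9126  0.7342 -0.6936]
rotvec [ 10.3781 -25.1896 -16.4633] |31.8 shift now-frame [-0.1782 -0.2463  0.0574] after-rot frame [-0.055  -0.2608  0.1572] world [-0.0957  0.2426 -0.1666]
```

View pics/g5.png

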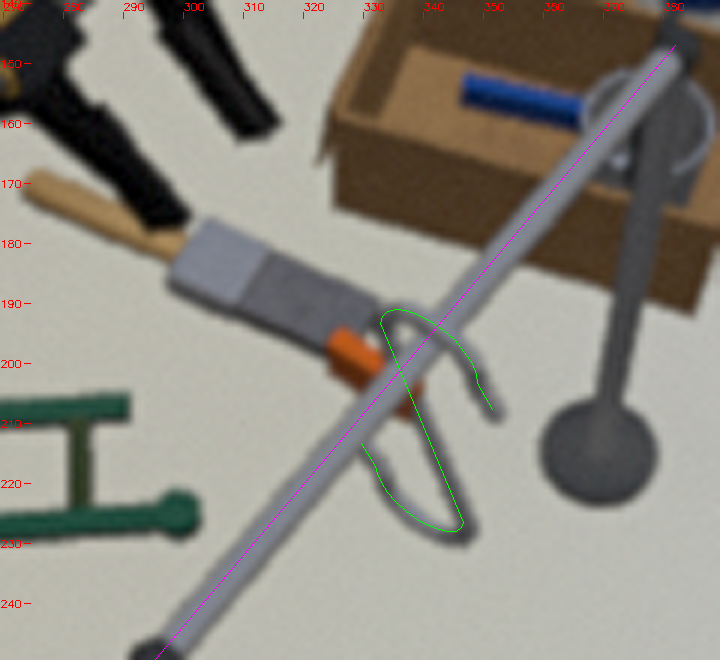

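View pics/g6.png

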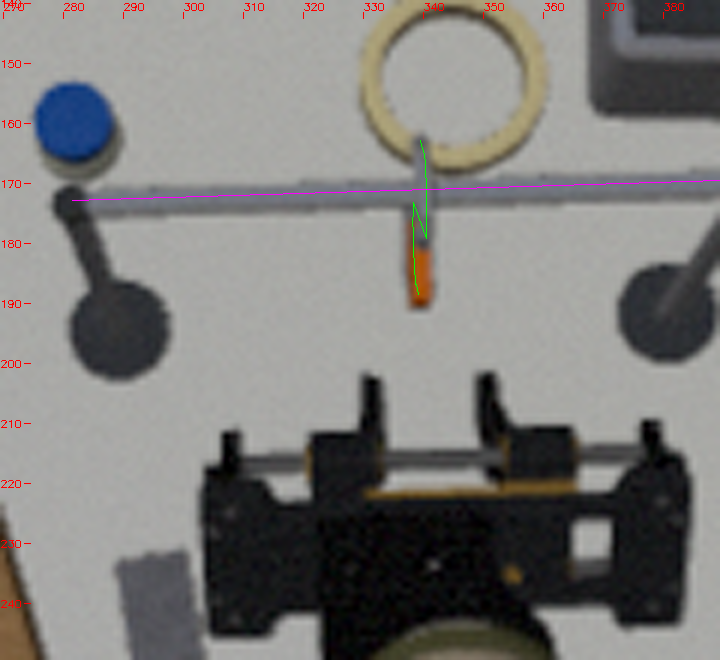

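>>> send_rows --pt "1.3 -3.1 -2 -0.004 -0.01 0 0.15" --pt "1.3 -3.1 -2 -0.004 -0.015 0 0.15" --pt "1.3 -3.1 -2 -0.005 -0.02 0 0.15" --pt "1.3 -3.1 -2 -0.006 -0.02 0 0.15" --pt "1.3 -3.1 -2 -0.006 -0.02 0 0.15" --pt "1.3 -3.1 -2 -0.006 -0.02 0 0.15" --pt "1.3 -3.1 -2 -0.006 -0.02 0 0.15" --pt "1.3 -3.1 -2 -0.006 -0.02 0 0.15" --pt "0 0 0 -0.005 -0.02 0 0.15" --pt "0 0 0 0 -0.01 0 0.15"

```text
time: 17.35
ee_pos: [0.4811, 0.0947, 0.2797]
eef_rot: [0.967, 0.19, 0.163, -0.041]
ft_force: [0.4, -0.5, -0.4]
width: 0.0367
```

```bash
python3 - <<'E'
from h import *
T=rot(22,20).as_matrix();t=np.array([.5061,.1868,.0319])
plan(t-.12*T[:,2],22,20)
E
```

```text
t 17.35 pos [0.4811 0.0947 0.2797] w 0.03669860331936229 F [ 0.4478 -0.4642 -0.4114] q [ 1.1469 -0.4427 -1.03    1.9304 -0.5949  1.1945 -0.9223]
rotvec [-1.0795  0.7038  0.0769] |1.3 shift now-frame [-0.0289 -0.0735  0.1344] after-rot frame [-0.0306 -0.076   0.1326] world [-0.0131  0.0767 -0.1351]
```

>>> send_rows --pt "-0.2 0.1 0 -0.003 -0.004 0.006 0.15" --pt "-0.2 0.1 0 -0.003 -0.004 0.007 0.15" --pt "-0.2 0.1 0 -0.003 -0.004 0.007 0.15" --pt "-0.2 0.1 0 -0.003 -0.004 0.007 0.15" --pt "-0.2 0.1 0 -0.003 -0.004 0.007 0.15" --pt "0 0.1 0 -0.003 -0.004 0.007 0.15" --pt "0 0.1 0 -0.003 -0.004 0.007 0.15" --pt "0 0 0 -0.003 -0.004 0.007 0.15" --pt "0 0 0 -0.003 -0.004 0.007 0.15" --pt "0 0 0 0 0 0 0.15"

```text
time: 18.35
ee_pos: [0.4617, 0.1284, 0.2049]
eef_rot: [0.967, 0.188, 0.171, -0.033]
ft_force: [-0.3, 0.1, -0.4]
width: 0.0368
```

```bash
python3 - <<'E'
from h import *
T=rot(22,20).as_matrix();t=np.array([.5061,.1868,.0319])
plan(t-.12*T[:,2],22,20)
E
```

```text
t 18.35 pos [0.4617 0.1284 0.2049] w 0.03675421654314967 F [-0.3493  0.0673 -0.3696] q [ 1.0375 -0.4666 -1.0786  2.0906 -0.6212  1.0094 -0.9825]
rotvec [-0.0154 -0.026   0.0141] |0.0 shift now-frame [ 0.0001 -0.0375  0.0641] after-rot frame [ 0.0001 -0.0375  0.0641] world [ 0.0064  0.043  -0.0602]
```

>>> send_rows --pt "0 0 0 0 -0.004 0.006 0.15" --pt "0 0 0 0 -0.004 0.006 0.15" --pt "0 0 0 0 -0.004 0.006 0.15" --pt "0 0 0 0 -0.004 0.006 0.15" --pt "0 0 0 0 -0.004 0.006 0.15" --pt "0 0 0 0 -0.004 0.006 0.15" --pt "0 0 0 0 -0.004 0.006 0.15" --pt "0 0 0 0 -0.004 0.006 0.15" --pt "0 0 0 0 -0.002 0.004 0.15" --pt "0 0 0 0 0 0 0.15"

```text
time: 19.35
ee_pos: [0.4664, 0.1704, 0.1522]
eef_rot: [0.967, 0.188, 0.171, -0.033]
ft_force: [0.8, -0.1, -0.3]
width: 0.0371
```

```bash
python3 - <<'E'
from h import *
T=rot(22,20).as_matrix();t=np.array([.5061,.1868,.0319])
plan(t,22,20)
for n in('scene','top'):
    s=read_state();r=R.from_quat(s['eef_rot'])
    p,d=camera(n);P=cloud(n,d).reshape(-1,3)[d.ravel()>0]
    q=r.inv().apply(P-s['ee_pos'])
    m=(abs(q[:,0])<.06)&(abs(q[:,1])<.12)&(q[:,2]<.03)&(q[:,2]>-.15)&(P[:,2]>.085);q=q[m]
    print(n,len(q))
    for z in np.arange(-.1,.03,.005):
        k=q[(q[:,2]>=z)&(q[:,2]<z+.005)]
        if len(k):print('z %.3f'%z,len(k),'x',np.percentile(k[:,0],[2,50,98]),'y',np.percentile(k[:,1],[2,50,98]))
    if n=='scene':crop(p,290,80,430,200,5.5,'pics/i1.png')
    else:crop(p,180,180,300,290,6,'pics/i2.png')
E
```

```text
t 19.35 pos [0.4664 0.1704 0.1522] w 0.037134749916086854 F [ 0.7703 -0.1275 -0.3104] q [ 1.1069 -0.4335 -1.2879  2.1281 -0.6334  0.8656 -1.0617]
rotvec [-0.0129 -0.0885  0.0251] |0.1 shift now-frame [-0.001  -0.0003  0.1277] after-rot frame [-0.0008 -0.0003  0.1277] world [ 0.0397  0.0164 -0.1203]
scene 1854
z -0.100 172 x [-0.0237  0.0279  0.0386] y [-0.079   0.0332  0.0943]
z -0.095 123 x [-0.029   0.0307  0.0385] y [-0.078   0.0017  0.0903]
z -0.090 108 x [-0.0298  0.0303  0.0388] y [-0.0797  0.0533  0.0898]
z -0.085 85 x [-0.0325  0.02    0.0387] y [-0.0787  0.0857  0.0903]
z -0.080 45 x [-0.0315  0.0095  0.0371] y [-0.0815  0.0869  0.0902]
z -0.075 6 x [-0.0059  0.0069  0.029 ] y [-0.0732 -0.0231  0.0763]
z -0.070 6 x [0.0005 0.005  0.0093] y [-0.0218 -0.0209 -0.0204]
z -0.065 5 x [-0.0015  0.0014  0.0049] y [-0.0224 -0.0217 -0.0194]
z -0.060 2 x [-0.0044 -0.0018  0.0008] y [-0.0248 -0.0245 -0.0243]
z -0.055 6 x [0.0097 0.011  0.0115] y [-0.0267  0.0295  0.0341]
z -0.050 9 x [0.0077 0.0108 0.012 ] y [-0.0258  0.0263  0.0352]
z -0.045 7 x [0.0108 0.0115 0.0123] y [-0.0252  0.026
[... 494 characters left out ...]
-0.0004  0.0053] y [0.0266 0.0268 0.027 ]
top 1144
z -0.100 124 x [-0.0385  0.0256  0.0352] y [-0.0678  0.0309  0.0727]
z -0.095 71 x [-0.0107  0.0272  0.0348] y [-0.0773 -0.0012  0.0613]
z -0.090 20 x [-0.0047  0.0335  0.035 ] y [-0.0808 -0.0293  0.0816]
z -0.085 7 x [-0.002  0.034  0.035] y [-0.087   0.0288  0.0486]
z -0.080 2 x [0.0332 0.0335 0.0338] y [0.0435 0.0626 0.0818]
z -0.045 1 x [0.0078 0.0078 0.0078] y [-0.0294 -0.0294 -0.0294]
z -0.040 2 x [0.0056 0.0062 0.0068] y [-0.0242 -0.023  -0.0218]
z -0.035 2 x [0.0072 0.0078 0.0083] y [-0.0271 -0.0255 -0.0239]
z -0.030 1 x [0.0053 0.0053 0.0053] y [-0.0193 -0.0193 -0.0193]
z -0.025 1 x [0.0055 0.0055 0.0055] y [-0.0224 -0.0224 -0.0224]
```

View pics/i1.png

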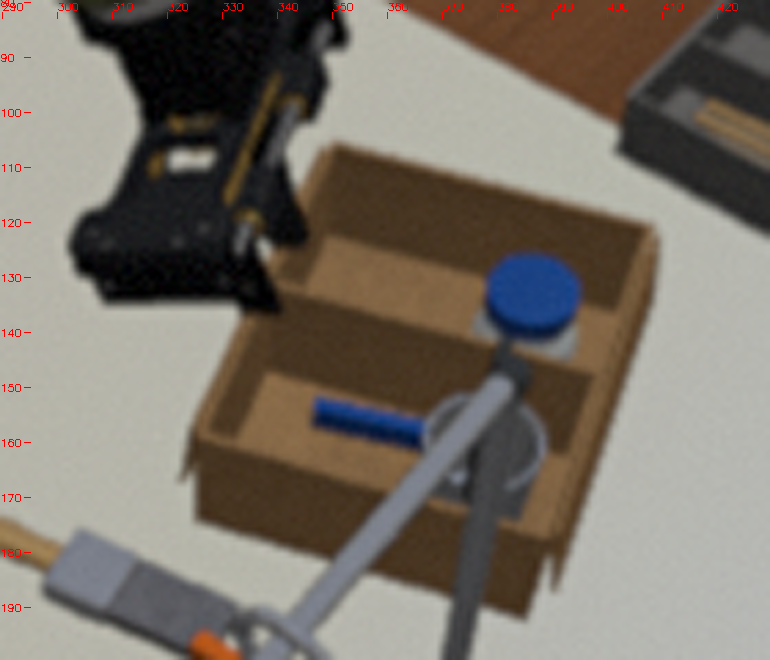

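View pics/i2.png

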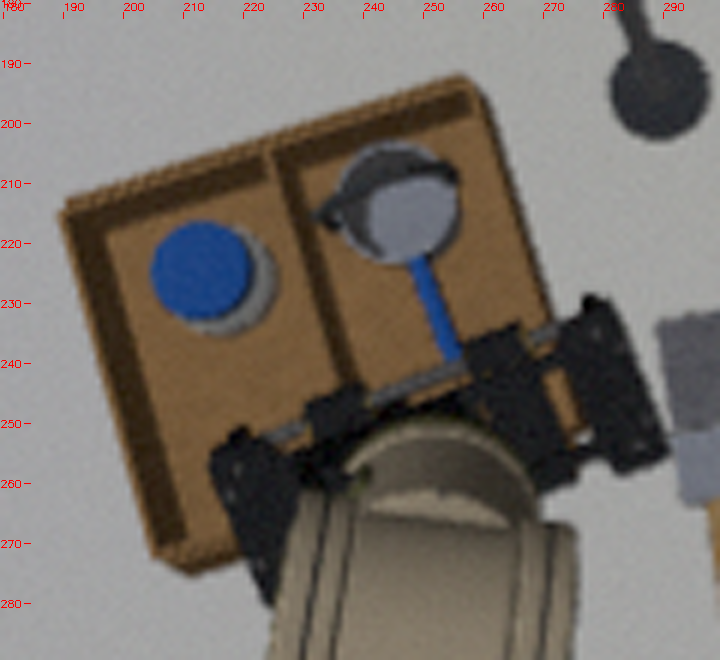

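>>> send_rows --pt "0 0 0 0 0 0.008 0.15" --pt "0 0 0 0 0 0.01 0.15" --pt "0 0 0 0 0 0.01 0.15" --pt "0 0 0 0 0 0.01 0.15" --pt "0 0 0 0 0 0.01 0.15" --pt "0 0 0 0 0 0.01 0.15" --pt "0 0 0 0 0 0.008 0.15" --pt "0 0 0 0 0 0.004 0.15" --pt "0 0 0 0 0 0 0.15" --pt "0 0 0 0 0 0 0.15"

```text
time: 20.45
ee_pos: [0.4748, 0.1706, 0.1025]
eef_rot: [0.965, 0.185, 0.18, -0.033]
ft_force: [-0.6, 0.2, 0.3]
width: 0.0369
```

```bash
cat > look.py <<'E'
from h import *
import sys
p,d=camera('scene');crop(p,290,80,430,200,5.5,f'pics/{sys.argv[1]}s.png')
p,d=camera('top');crop(p,180,180,300,290,6,f'pics/{sys.argv[1]}t.png')
E
python3 - <<'E'
from h import *
plan([.5061,.1868,.0319],22,20)
E
python3 look.py j1
```

```text
t 20.45 pos [0.4748 0.1706 0.1025] w 0.03688059809564061 F [-0.645   0.1985  0.3106] q [ 1.2969 -0.499  -1.4677  2.1811 -0.816   0.779  -0.9109]
rotvec [ 0.2458 -1.1044 -0.2053] |1.1 shift now-frame [ 0.0073 -0.0037  0.0785] after-rot frame [ 0.0088 -0.0033  0.0784] world [ 0.0313  0.0162 -0.0706]
```

View pics/j1s.png

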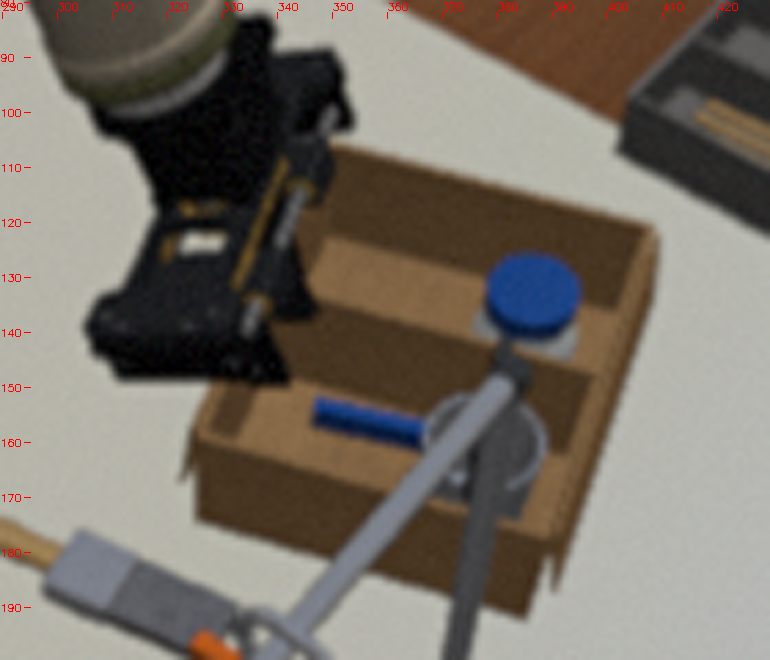

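View pics/j1t.png

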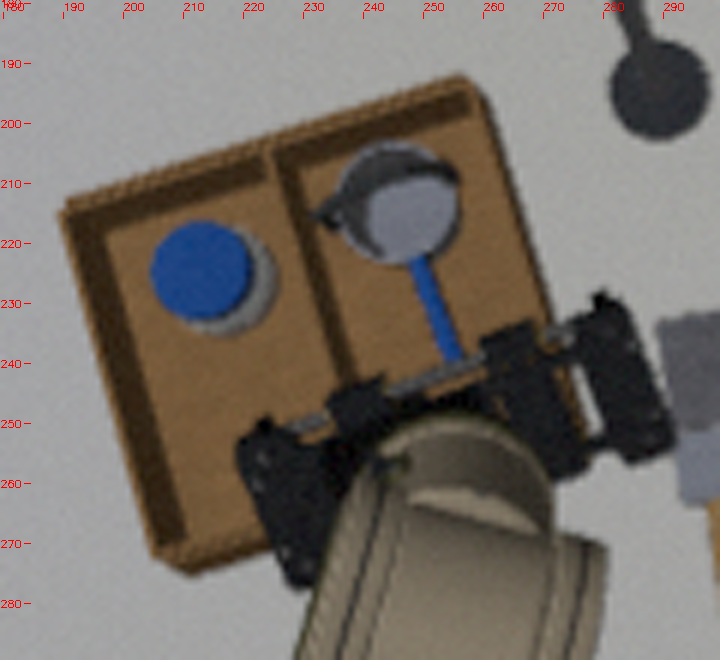

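```bash
cat > kin.py <<'E'
import numpy as np, itertools
from scipy.spatial.transform import Rotation as R
from scipy.optimize import least_squares
data=[ # q, pos, quat
([1.08742189,0.33287196,-0.06466872,1.46097671,0.02154862,1.34993339,-0.08848522],[0.27770308,-0.55944017,0.21573692],[9.73578269e-01,2.28352347e-01,-1.86646018e-04,-7.24673849e-04]),
([1.4842,.1457,-.0231,1.8541,-.9011,1.0747,.1293],[.2638,-.5583,.2502],[.916,-.086,.391,.034]),
([1.297,-.2142,-.2612,2.259,-.9647,.7921,-.0541],[.3887,-.3428,.2151],[.925,-.053,.376,.032]),
([1.2447,-.0358,-.2896,2.2739,-1.1254,.5947,.076],[.4232,-.3642,.1493],[.92,-.083,.381,.031]),
([1.2155,.0184,-.3169,2.2571,-1.1662,.5344,.1119],[.4474,-.3632,.1362],[.921,-.075,.381,.033]),
([1.2288,-.0636,-.3064,2.2356,-1.0547,.6095,-.0257],[.4393,-.3616,.1745],[.921,-.075,.381,.033]),
([1.2818,-.1459,-.2422,2.3088,-1.0631,.7046,.0525],[.3855,-.3528,.1743],[.921,-.076,.381,.033]),
([1.2334,-.3704,-.3334,2.2178,-.9302,.9662,-.1987],[.4289,-.2404,.2834],[.924,.021,.381,-.009]),
([1.1284,-.4408,-.7504,2.2151,-.9615,.6918,-.6066],[.5463,-.0749,.2722],[.925,.026,.38,-.013]),
([1.169,-.3775,-.8371,2.1638,-.9195,.6283,-.666],[.5761,-.0737,.2744],[.923,.021,.383,-.009]),
([1.279,-.2359,-1.0285,2.0588,-.7739,.5323,-.8006],[.6295,-.0686,.2757],[.923,.021,.384,-.01]),
([1.3141,-.1377,-1.1232,2.0915,-.7067,.4063,-.8259],[.6378,-.0682,.237],[.923,.021,.384,-.01]),
([1.1541,-.4497,-.7687,2.1351,-.9126,.7342,-.6936],[.5638,-.0711,.3112],[.922,.021,.386,-.01]),
([1.1469,-.4427,-1.03,1.9304,-.5949,1.1945,-.9223],[.4811,.0947,.2797],[.967,.19,.163,-.041]),
([1.0375,-.4666,-1.0786,2.0906,-.6212,1.0094,-.9825],[.4617,.1284,.2049],[.967,.188,.171,-.033]),
([1.1069,-.4335,-1.2879,2.1281,-.6334,.8656,-1.0617],[.4664,.1704,.1522],[.967,.188,.171,-.033]),
([1.2969,-.499,-1.4677,2.1811,-.816,.779,-.9109],[.4748,.1706,.1025],[.965,.185,.18,-.033])]
ax=['z','y','z','y','z','y','z']
def fk(q,par,sg):
    # par: 8 link xyz vectors flattened (base->j1..j7->tool) reduced, final yaw
    L=par[:24].reshape(8,3)
    r=R.identity();p=np.zeros(3)
    for i in range(7):
        p=p+r.apply(L[i]); r=r*R.from_euler(ax[i],sg[i]*q[i])
    p=p+r.apply(L[7]); r=r*R.from_rotvec(par[24:27])
    return p,r
def res(par,sg):
    e=[]
    for q,p,o in data:
        a,r=fk(q,par,sg);e+=list((a-p)*10);e+=list((r.inv()*R.from_quat(o)).as_rotvec())
    return np.r_[e,(par[:24]-p0[:24])*1e-3]
p0=np.zeros(27);p0[2]=.3;p0[8]=.1;p0[11]=.3;p0[17]=.3;p0[23]=.25
if __name__=='__main__':
    best=None
    for s3,s5,s7 in itertools.product([1,-1],repeat=3):
      for y0 in (0,np.pi/2,np.pi,-np.pi/2):
        sg=[-1,1,s3,1,s5,1,s7];pp=p0.copy();pp[26]=y0
        f=least_squares(res,pp,args=(sg,),max_nfev=60)
        if best is None or f.cost<best[0]:best=(f.cost,sg,f.x);print(f.cost,sg,y0)
    c,sg,x=best;np.save('kin.npy',x);np.save('sg.npy',sg)
    print(np.round(x,4));print(np.round(res(x,sg)[:102].reshape(-1,6),4))
E
python3 kin.py
```

```text
4.946136294969634 [-1, 1, 1, 1, 1, 1, 1] 0
4.9461362946148455 [-1, 1, 1, 1, 1, 1, 1] 1.5707963267948966
7.434206774136841e-06 [-1, 1, -1, 1, -1, 1, -1] 0
7.434206771422058e-06 [-1, 1, -1, 1, -1, 1, -1] 1.5707963267948966
[ 1.0000e-04  3.0000e-04  2.7910e-01  1.0000e-04 -1.1000e-02 -2.0900e-02
  1.0000e-04 -1.1000e-02  1.2430e-01  0.0000e+00 -1.1700e-02  3.2430e-01
 -1.0000e-04 -1.1700e-02  9.5000e-02 -0.0000e+00 -2.0000e-04  3.9500e-01
  0.0000e+00 -2.0000e-04  5.4000e-02 -2.0000e-04 -0.0000e+00  3.0400e-01
 -1.0000e-04 -0.0000e+00  1.5707e+00]
[[-0.0001 -0.0001 -0.      0.0001 -0.      0.0001]
 [-0.0003  0.0003 -0.     -0.0004  0.0001  0.0001]
 [ 0.0004 -0.0001  0.0002  0.0006  0.0002 -0.0006]
 [ 0.      0.0004 -0.0003  0.0005  0.0007 -0.0002]
 [-0.     -0.0006  0.0001 -0.0001 -0.0007 -0.0004]
 [ 0.0002  0.0003  0.0001 -0.      0.0002 -0.0002]
 [-0.0002 -0.      0.0001 -0.0002  0.0002  0.0006]
 [ 0.0003 -0.0001 -0.0001  0.0011  0.0002 -0.0003]
 [-0.0005  0.      0.0004  0.0006 -0.0004 -0.0001]
 [ 0.0001  0.0001 -0.0006  0.0002  0.0004 -0.0001]
 [ 0.0002 -0.0003 -0.0002 -0.0003 -0.0009 -0.0007]
 [-0.0002 -0.      0.0003  0.0004 -0.0009 -0.0003]
 [-0.     -0.0003  0.     -0.0007  0.0005  0.0001]
 [ 0.0002  0.0002  0.0003 -0.      0.0006  0.0006]
 [ 0.0001  0.0005 -0.0001 -0.0007  0.0004  0.0003]
 [-0.0003 -0.0003 -0.0002 -0.0006 -0.0006  0.0004]
 [ 0.0001 -0.      0.0001 -0.0004 -0.0001  0.0008]]
```

```bash
cat > sim.py <<'E'
from kin import *
x=np.load('kin.npy');sg=list(np.load('sg.npy'))
def J(q):
    p,r=fk(q,x,sg);j=np.zeros((6,7));h=1e-5
    for i in range(7):
        a=np.array(q,float);a[i]+=h;pp,rr=fk(a,x,sg);j[:3,i]=(pp-p)/h;j[3:,i]=(rr*r.inv()).as_rotvec()/h
    return j,p,r
lo=np.array([-2.6,-.5,-1.47,.16,-1.27,.06,-2.6]);hi=np.array([2.6,2.12,1.34,2.42,4.41,2.06,2.6])
def go(q,p1,r1,n=30,wr=1.0,lam=1e-3,verbose=False):
    q=np.array(q,float);_,p,r=J(q);dv=(r1*r.inv()).as_rotvec()
    for k in range(1,n+1):
        pt=p+(p1-p)*k/n;rt=R.from_rotvec(dv*k/n)*r
        for it in range(2):
            j,pc,rc=J(q);e=np.r_[pt-pc,wr*(rt*rc.inv()).as_rotvec()];W=np.diag([1]*3+[wr]*3);A=W@j
            q=q+A.T@np.linalg.solve(A@A.T+lam*np.eye(6)*lam,e)
    return q
if __name__=='__main__':
    np.set_printoptions(precision=3,suppress=True)
    for i in range(len(data)-1):
        q1=go(data[i][0],np.array(data[i+1][1]),R.from_quat(data[i+1][2]))
        print(i,'act',np.array(data[i+1][0])-data[i][0],'\n  sim',q1-data[i][0])
E
python3 sim.py
```

```text
0 act [ 0.397 -0.187  0.042  0.393 -0.923 -0.275  0.218] 
  sim [ 0.388 -0.188  0.051  0.394 -0.924 -0.275  0.219]
1 act [-0.187 -0.36  -0.238  0.405 -0.064 -0.283 -0.183] 
  sim [-0.183 -0.359 -0.241  0.405 -0.065 -0.281 -0.181]
2 act [-0.052  0.178 -0.028  0.015 -0.161 -0.197  0.13 ] 
  sim [-0.049  0.179 -0.031  0.015 -0.162 -0.197  0.132]
3 act [-0.029  0.054 -0.027 -0.017 -0.041 -0.06   0.036] 
  sim [-0.03   0.054 -0.027 -0.017 -0.039 -0.061  0.034]
4 act [ 0.013 -0.082  0.011 -0.022  0.111  0.075 -0.138] 
  sim [ 0.014 -0.082  0.01  -0.021  0.111  0.075 -0.137]
5 act [ 0.053 -0.082  0.064  0.073 -0.008  0.095  0.078] 
  sim [ 0.052 -0.082  0.065  0.073 -0.009  0.095  0.078]
6 act [-0.048 -0.225 -0.091 -0.091  0.133  0.262 -0.251] 
  sim [-0.047 -0.224 -0.092 -0.091  0.132  0.263 -0.249]
7 act [-0.105 -0.07  -0.417 -0.003 -0.031 -0.274 -0.408] 
  sim [-0.089 -0.074 -0.428 -0.004 -0.041 -0.268 -0.4  ]
8 act [ 0.041  0.063 -0.087 -0.051  0.042 -0.064 -0.059] 
  sim [ 0.04   0.063 -0.086 -0.051  0.041 -0.064 -0.058]
9 act [ 0.11   0.142 -0.191 -0.105  0.146 -0.096 -0.135] 
  sim [ 0.11   0.142 -0.192 -0.106  0.148 -0.095 -0.137]
10 act [ 0.035  0.098 -0.095  0.033  0.067 -0.126 -0.025] 
  sim [ 0.035  0.099 -0.095  0.032  0.07  -0.125 -0.027]
11 act [-0.16  -0.312  0.354  0.044 -0.206  0.328  0.132] 
  sim [-0.148 -0.317  0.347  0.044 -0.215  0.332  0.139]
12 act [-0.007  0.007 -0.261 -0.205  0.318  0.46  -0.229] 
  sim [ 0.021 -0.011 -0.273 -0.204  0.295  0.47  -0.21 ]
13 act [-0.109 -0.024 -0.049  0.16  -0.026 -0.185 -0.06 ] 
  sim [-0.056 -0.063 -0.071  0.16  -0.077 -0.162 -0.017]
14 act [ 0.069  0.033 -0.209  0.038 -0.012 -0.144 -0.079] 
  sim [ 0.071  0.032 -0.211  0.037 -0.012 -0.143 -0.08 ]
15 act [ 0.19  -0.066 -0.18   0.053 -0.183 -0.087  0.151] 
  sim [ 0.14   0.061 -0.19   0.053 -0.006 -0.16   0.009]
```

```bash
cat > search.py <<'E'
from sim import *
from h import rot
import time
def margin(q): return np.minimum((q-lo)[[1,2,3,4,5]],(hi-q)[[1,2,3,4,5]]).min()
def run(q,wps,n=8):
    m=9;mm=[]
    for (p,y,t) in wps:
        r1=rot(y,t);_,p0_,r0=J(q);dv=(r1*r0.inv()).as_rotvec()
        for k in range(1,n+1):
            q=go(q,p0_+(np.array(p)-p0_)/n*k,R.from_rotvec(dv*k/n)*r0,n=1)
            m=min(m,margin(q))
            if m<-.3:return m,q,mm
        mm.append((round(margin(q),2),np.round(q,2)))
    return m,q,mm
T=rot(22,20).as_matrix();g=np.array([.5061,.1868,.0319])
up=lambda d:(g-d*T[:,2])
tail=[(up(.12),22,20),(g,22,20),(g+[0,0,.13],22,20),([.50,.06,.17],10,20),([.5086,-.075,.115],2.9,20),([.5816,-.0722,.0795],2.9,20),([.50,-.075,.10],2.9,20)]
if __name__=='__main__':
    rng=np.random.default_rng(int(time.time()));best=-9
    q0=np.array([1.2969,-.499,-1.4677,2.1811,-.816,.779,-.9109])
    start=[([.4664,.1704,.1522],22,20),([.4617,.13,.22],22,20)]
    _,qs,_=run(q0,start)
    t0=time.time()
    while time.time()-t0<500:
        w=[]
        for i in range(rng.integers(1,3)):
            w.append(([rng.uniform(.3,.55),rng.uniform(-.45,.45),rng.uniform(.25,.5)],rng.uniform(-60,60),rng.uniform(-20,35)))
        m1,q1,_=run(qs,w,6)
        if m1<.02:continue
        m,q,mm=run(q1,tail,4)
        m=min(m,m1) 
        if m>best: best=m;print(round(m,3),[(np.round(a,2),round(b),round(c)) for a,b,c in w]);[print('   ',z) for z in mm]
E
timeout 560 python3 search.py
```

```text
-0.332 [(array([ 0.37, -0.43,  0.29]), 8, -9)]
    (np.float64(-0.13), array([ 1.26, -0.63, -1.33,  2.13, -0.88,  0.97, -0.86]))
-0.324 [(array([ 0.31, -0.44,  0.41]), 47, -2)]
    (np.float64(0.03), array([ 1.16, -0.47, -1.32,  2.13, -0.7 ,  0.87, -1.01]))
-0.039 [(array([ 0.39, -0.44,  0.42]), 31, 12), (array([ 0.45, -0.43,  0.3 ]), 29, -18)]
    (np.float64(0.28), array([ 0.8 , -0.21, -1.12,  2.14, -0.3 ,  0.76, -1.35]))
    (np.float64(0.27), array([ 0.59,  0.31, -1.11,  2.15,  0.58,  0.56, -2.09]))
    (np.float64(-0.04), array([ 1.18, -0.13, -1.51,  2.02, -0.2 ,  0.77, -1.43]))
    (np.float64(0.26), array([ 1.04, -0.24, -1.1 ,  2.09, -0.33,  0.83, -1.3 ]))
    (np.float64(0.29), array([ 1.19, -0.02, -1.06,  2.13, -0.13,  0.68, -1.31]))
    (np.float64(0.41), array([ 0.97,  0.29, -0.99,  2.01,  0.34,  0.65, -1.71]))
    (np.float64(0.26), array([ 1.31, -0.02, -1.17,  2.16, -0.13,  0.65, -1.3 ]))
0.024 [(array([ 0.52, -0.32,  0.47]), 26, 28), (array([ 0.49, -0.29,  0.31]), -45, -5)]
    (np.float64(0.28), array([ 0.74, -0.19, -1.08,  2.14, -0.26,  0.76, -1.39]))
    (np.float64(
[... 1724 characters left out ...]
0.5 , -0.04, -0.39,  2.19, -0.11,  0.64, -1.34]))
0.067 [(array([ 0.47, -0.3 ,  0.26]), 52, -2), (array([0.52, 0.06, 0.38]), -7, -9)]
    (np.float64(0.27), array([ 0.86, -0.23, -1.17,  2.14, -0.34,  0.77, -1.32]))
    (np.float64(0.27), array([ 0.54,  0.28, -1.05,  2.15,  0.53,  0.55, -2.06]))
    (np.float64(0.13), array([ 0.95, -0.05, -1.34,  2.02, -0.06,  0.78, -1.55]))
    (np.float64(0.28), array([ 0.99, -0.22, -1.07,  2.09, -0.3 ,  0.82, -1.33]))
    (np.float64(0.29), array([ 1.13, -0.02, -1.  ,  2.13, -0.13,  0.68, -1.31]))
    (np.float64(0.41), array([ 0.94,  0.27, -0.94,  2.01,  0.31,  0.64, -1.69]))
    (np.float64(0.26), array([ 1.22, -0.02, -1.09,  2.16, -0.13,  0.65, -1.3 ]))
```

```bash
cat > s2.py <<'E'
from search import *
rng=np.random.default_rng(3)
q0=np.array([1.2969,-.499,-1.4677,2.1811,-.816,.779,-.9109])
st=[([.4664,.1704,.1522],22,20),([.4617,.13,.22],22,20)]
m,q,mm=run(q0,st);print(m,mm)
base=[np.array([.48,-.19,.42,43,-14]),np.array([.40,.38,.48,39,1])]
def ev(B):
    w=[(b[:3],b[3],b[4]) for b in B]
    m1,q1,mm1=run(q,w,6)
    if m1<.02:return -9,None
    m2,q2,mm=run(q1,tail,4)
    L=np.linalg.norm(B[0][:3]-[.46,.13,.22])+(np.linalg.norm(B[1][:3]-B[0][:3])if len(B)>1 else 0)+np.linalg.norm(B[-1][:3]-up(.12))
    return min(m1,.15)+min(m2,.2)-.1*L,(m1,m2,L,mm1+mm)
best=ev(base);bb=base;print(best[0])
t0=time.time()
while time.time()-t0<300:
    c=[b+rng.normal(size=5)*[.05,.08,.05,15,10] for b in bb]
    if rng.random()<.1 and len(c)>1:c=[c[1]]
    if any(b[2]<.25 or b[2]>.55 or b[0]<.3 or b[0]>.52 for b in c):continue
    e=ev(c)
    if e[0]>best[0]:best=e;bb=c
print(best[0],best[1][:3],bb);[print(z) for z in best[1][3]]
E
python3 s2.py
```

```text
-0.05516770795442871 [(np.float64(-0.04), array([ 1.19, -0.54, -1.31,  2.13, -0.77,  0.93, -0.95])), (np.float64(-0.06), array([ 1.13, -0.56, -1.1 ,  2.07, -0.72,  1.09, -0.91]))]
-9
0.32576611716295073 (np.float64(0.158039258268227), np.float64(0.24873783119781656), np.float64(0.24233882837049245)) [array([4.74262167e-01, 8.82756974e-02, 2.76682008e-01, 1.26669585e+02,
       6.21839566e+01]), array([ 0.46055074,  0.08004098,  0.26098887, 34.88215732, -2.60634055])]
(np.float64(0.22), array([ 0.75,  0.71, -0.86,  1.4 , -0.4 ,  1.84,  0.51]))
(np.float64(0.55), array([ 0.59,  0.05, -0.88,  1.72,  0.05,  1.44, -1.26]))
(np.float64(0.28), array([ 0.58, -0.16, -0.95,  2.14, -0.19,  0.75, -1.46]))
(np.float64(0.26), array([ 0.46,  0.25, -0.96,  2.16,  0.46,  0.53, -2.  ]))
(np.float64(0.33), array([ 0.74, -0.04, -1.14,  2.03, -0.04,  0.78, -1.58]))
(np.float64(0.32), array([ 0.83, -0.18, -0.94,  2.1 , -0.23,  0.81, -1.4 ]))
(np.float64(0.28), array([ 0.95, -0.03, -0.83,  2.14, -0.12,  0.68, -1.32]))
(np.float64(0.41), array([ 0.82,  0.24, -0.81,  2.01,  0.23,  0.63, -1.63]))
(np.float64(0.25), array([ 1.01, -0.02, -0.88,  2.17, -0.13,  0.64, -1.31]))
```

```bash
cat > s3.py <<'E'
from search import *
rng=np.random.default_rng(5)
q=np.array([1.2969,-.499,-1.4677,2.1811,-.816,.779,-.9109])
def ev(B):
    w=[(b[:3],b[3],b[4]) for b in B]
    # first move: path margin measured relative to start
    m1,q1,mm1=run(q,w[:1],6)
    if m1<-.004:return -9+m1,None
    m3,q1,mm3=run(q1,w[1:],6)
    m2,q2,mm=run(q1,tail,4)
    L=np.linalg.norm(B[0][:3]-[.47,.17,.1])+sum(np.linalg.norm(B[i][:3]-B[i-1][:3]) for i in range(1,len(B)))+np.linalg.norm(B[-1][:3]-up(.12))
    A=sum(abs(B[i][3:]-(B[i-1][3:] if i else [22,20])).sum() for i in range(len(B)))
    return min(m3,.1)*2+min(m2,.2)-.1*L-.0003*A,(m1,m3,m2,L,mm1+mm3+mm)
for y in(22,35,50,10):
  for t in (20,10,0,-10,-20):
    for p in([.47,.17,.16],[.50,.18,.2],[.44,.16,.18]):
      m1,q1,_=run(q,[(p,y,t)],6)
      if m1>-.01:print(y,t,p,round(m1,3),np.round(q1,2))
best=(-99,);t0=time.time()
while time.time()-t0<400:
    if best[0]<-1 or rng.random()<.1:c=[np.array([rng.uniform(.42,.52),rng.uniform(.1,.2),rng.uniform(.14,.3),rng.uniform(0,50),rng.uniform(-20,20)]),np.array([rng.uniform(.35,.5),rng.uniform(-.1,.35),rng.uniform(.25,.45),rng.uniform(-20,60),rng.uniform(-20,25)])]
    else:c=[b+rng.normal(size=5)*[.02,.04,.03,8,6] for b in bb]
    if c[0][2]<.14 or c[1][2]<.22 or any(abs(b[4])>30 or b[0]>.53 for b in c):continue
    e=ev(c)
    if e[0]>best[0]:best=e;bb=c
print(best[0],best[1][:4],np.round(bb,3));[print(z) for z in best[1][4]]
E
python3 s3.py
```

```text
35 20 [0.47, 0.17, 0.16] 0.017 [ 1.2  -0.42 -1.31  2.1  -0.71  0.94 -0.74]
35 20 [0.5, 0.18, 0.2] 0.015 [ 1.3  -0.4  -1.37  1.98 -0.67  1.01 -0.78]
35 20 [0.44, 0.16, 0.18] 0.011 [ 1.05 -0.49 -1.12  2.14 -0.73  1.02 -0.72]
35 10 [0.44, 0.16, 0.18] 0.002 [ 1.27 -0.47 -1.35  2.   -0.6   1.16 -0.83]
50 20 [0.47, 0.17, 0.16] 0.027 [ 1.25 -0.27 -1.36  2.06 -0.62  0.95 -0.51]
50 20 [0.5, 0.18, 0.2] -0.005 [ 1.38 -0.26 -1.47  1.94 -0.58  1.03 -0.57]
50 20 [0.44, 0.16, 0.18] 0.038 [ 1.05 -0.36 -1.12  2.11 -0.68  1.04 -0.47]
50 10 [0.44, 0.16, 0.18] 0.024 [ 1.27 -0.36 -1.39  1.98 -0.53  1.15 -0.62]
0.32640581113397704 (np.float64(0.054067171250189394), np.float64(0.10188513765081897), np.float64(0.23745709692087402), np.float64(0.48733567788218773)) [[ 5.2300e-01  2.7000e-02  1.8500e-01  3.3362e+01  2.6747e+01]
 [ 5.2900e-01  1.2000e-02  2.7900e-01  5.0824e+01 -2.0552e+01]]
(np.float64(0.29), array([ 1.37, -0.19, -1.18,  2.07, -0.65,  0.89, -0.48]))
(np.float64(0.29), array([ 0.24,  0.37, -0.65,  1.39,  0.39,  1.77, -1.08]))
(np.float64(0.27), array([ 0.37, -0.14, -0.76,  2.15, -0.13,  0.75, -1.51]))
(np.float64(0.26), array([ 0.29,  0.2 , -0.78,  2.16,  0.35,  0.51, -1.92]))
(np.float64(0.38), array([ 0.45, -0.04, -0.87,  2.04, -0.02,  0.78, -1.6 ]))
(np.float64(0.31), array([ 0.56, -0.16, -0.71,  2.11, -0.15,  0.81, -1.47]))
(np.float64(0.27), array([ 0.68, -0.04, -0.57,  2.15, -0.12,  0.68, -1.34]))
(np.float64(0.4), array([ 0.6 ,  0.19, -0.57,  2.02,  0.11,  0.61, -1.54]))
(np.float64(0.24), array([ 0.71, -0.03, -0.6 ,  2.18, -0.12,  0.64, -1.33]))
```

```bash
sed -e 's/b\[0\]>.53/b[0]>.48/' -e '/^for y in/,/^best=/{/^best=/!d}' -e 's/<400/<450/' s3.py > s4.py; python3 s4.py
```

```text
0.321616675848296 (np.float64(0.0703473353889843), np.float64(0.08868098609834307), np.float64(0.23155969164290457), np.float64(0.32633003775126435)) [[ 0.45   0.072  0.237 60.077 23.509]
 [ 0.441  0.132  0.227 55.093 -6.961]]
(np.float64(0.24), array([ 1.07, -0.26, -0.89,  2.01, -0.63,  1.21, -0.14]))
(np.float64(0.58), array([ 0.2 ,  0.08, -0.67,  1.75,  0.11,  1.43, -1.1 ]))
(np.float64(0.27), array([ 0.26, -0.13, -0.67,  2.15, -0.1 ,  0.75, -1.54]))
(np.float64(0.25), array([ 0.2 ,  0.19, -0.68,  2.17,  0.3 ,  0.5 , -1.88]))
(np.float64(0.38), array([ 0.32, -0.04, -0.74,  2.04, -0.01,  0.78, -1.61]))
(np.float64(0.31), array([ 0.43, -0.15, -0.6 ,  2.11, -0.12,  0.81, -1.5 ]))
(np.float64(0.26), array([ 0.55, -0.04, -0.44,  2.16, -0.11,  0.68, -1.34]))
(np.float64(0.39), array([ 0.49,  0.18, -0.45,  2.03,  0.07,  0.61, -1.51]))
(np.float64(0.23), array([ 0.57, -0.04, -0.46,  2.19, -0.12,  0.64, -1.34]))
```

```bash
python3 - <<'E'
from h import *
plan([.45,.072,.237],60,23.5)
E
```

```text
t 20.55 pos [0.4749 0.1706 0.1026] w 0.036898247415815 F [ 0.1607 -0.2667  0.1573] q [ 1.2972 -0.499  -1.4678  2.1809 -0.8165  0.7792 -0.9106]
rotvec [ 14.6566   2.3443 -35.3676] |38.4 shift now-frame [-0.0073  0.0827 -0.1467] after-rot frame [-0.0362  0.0277 -0.1623] world [-0.0249 -0.0986  0.1344]
```

>>> send_rows --pt "1.8 0.3 -4.4 -0.001 0.009 -0.016 0.15" --pt "1.8 0.3 -4.4 -0.001 0.009 -0.017 0.15" --pt "1.8 0.3 -4.4 -0.002 0.008 -0.017 0.15" --pt "1.8 0.3 -4.4 -0.002 0.007 -0.018 0.15" --pt "1.8 0.3 -4.4 -0.003 0.006 -0.018 0.15" --pt "1.8 0.3 -4.4 -0.003 0.005 -0.018 0.15" --pt "1.8 0.3 -4.4 -0.004 0.005 -0.018 0.15" --pt "1.8 0.3 -4.4 -0.004 0.004 -0.018 0.15" --pt "0 0 0 0 0 0 0.15" --pt "0 0 0 0 0 0 0.15"

```text
time: 21.55
ee_pos: [0.4523, 0.0796, 0.2294]
eef_rot: [0.842, 0.499, 0.177, -0.102]
ft_force: [0.0, -0.1, -0.1]
width: 0.0365
```

```bash
python3 - <<'E'
from h import *
plan([.441,.132,.227],55,-7)
from search import run,tail
import numpy as np
m,q,mm=run(read_state()['joint_positions'],[([.441,.132,.227],55,-7)]+tail);print(m);[print(z) for z in mm]
E
```

```text
t 21.55 pos [0.4523 0.0796 0.2294] w 0.036508902325742686 F [ 0.046  -0.0724 -0.1096] q [ 1.0806 -0.2465 -0.9226  2.0174 -0.6293  1.1932 -0.127 ]
rotvec [ -0.5965 -30.4979   6.3236] |31.2 shift now-frame [ 0.0363 -0.0351  0.0181] after-rot frame [ 0.0364 -0.0393 -0.0021] world [-0.0113  0.0524 -0.0024]
-0.31730835693830506
(np.float64(-0.21), array([ 1.62, -0.71, -1.48,  1.73, -0.59,  1.55, -0.4 ]))
```

```bash
cat > s5.py <<'E'
from search import *
rng=np.random.default_rng(11)
q=np.array([1.0806,-.2465,-.9226,2.0174,-.6293,1.1932,-.127])
def ev(B):
    out=[]
    for n,nz in ((7,0),(11,1),(9,1),(16,1)):
        w=[(b[:3]+nz*rng.normal(size=3)*.004,b[3]+nz*rng.normal()*1.5,b[4]+nz*rng.normal()*1.5) for b in B]
        m1,q1,mm1=run(q,w,n)
        if m1<.03:return -9+m1,None
        m2,q2,mm=run(q1,tail[:2],5)
        out.append(min(m1,.12)*2+min(m2,.25)-.3*max(0,abs(q2[2])-.6))
        if m2<.02: return -5+m2,None
    m2,_,mm=run(q1,tail,5)
    L=sum(np.linalg.norm(B[i][:3]-(B[i-1][:3] if i else [.45,.08,.23])) for i in range(len(B)))+np.linalg.norm(B[-1][:3]-up(.12))
    return min(out)+min(m2,.2)-.1*L,(out,m2,L,mm1+mm)
best=(-99,);t0=time.time()
while time.time()-t0<540:
    if best[0]<-1 or rng.random()<.1:c=[np.array([rng.uniform(.33,.5),rng.uniform(-.4,.35),rng.uniform(.23,.5),rng.uniform(-50,80),rng.uniform(-25,35)]) for i in range(rng.integers(1,3))]
    else:c=[b+rng.normal(size=5)*[.03,.06,.04,10,6] for b in bb]
    if any(abs(b[4])>35 or b[0]>.52 or b[2]<.22 for b in c):continue
    e=ev(c)
    if e[0]>best[0]:best=e;bb=c
print(best[0],best[1][:3],np.round(bb,3));[print(z) for z in best[1][3]]
E
timeout 575 python3 s5.py
```

```text
0.6642792522951642 ([np.float64(0.48662240407604873), np.float64(0.4879654660292131), np.float64(0.4885037435591817), np.float64(0.4882190384833773)], np.float64(0.22641957077655128), np.float64(0.22343151780884568)) [[  0.484   0.171   0.256 140.799  29.863]
 [  0.496   0.155   0.228 -28.66  -33.319]]
(np.float64(0.39), array([ 0.59,  0.56, -1.08,  1.42,  0.03,  1.64,  0.4 ]))
(np.float64(0.3), array([ 0.14,  0.53, -0.43,  1.35, -0.2 ,  1.76, -2.32]))
(np.float64(0.27), array([ 0.18, -0.13, -0.59,  2.15, -0.09,  0.75, -1.56]))
(np.float64(0.25), array([ 0.12,  0.17, -0.6 ,  2.17,  0.26,  0.49, -1.85]))
(np.float64(0.38), array([ 0.21, -0.04, -0.64,  2.04, -0.01,  0.78, -1.62]))
(np.float64(0.31), array([ 0.33, -0.15, -0.5 ,  2.11, -0.09,  0.81, -1.53]))
(np.float64(0.26), array([ 0.44, -0.04, -0.34,  2.16, -0.1 ,  0.68, -1.35]))
(np.float64(0.39), array([ 0.4 ,  0.17, -0.35,  2.03,  0.03,  0.61, -1.48]))
(np.float64(0.23), array([ 0.46, -0.04, -0.35,  2.19, -0.11,  0.64, -1.34]))
```

```bash
cat > s6.py <<'E'
exec(open('s5.py').read().split('best=(-99')[0])
def A(*a):return np.array(a,float)
for B in ([A(.45,.165,.26,140,30),A(.46,.155,.235,-28,-33)],[A(.45,.165,.27,140,20),A(.46,.155,.25,-28,-20)],[A(.45,.165,.26,110,28),A(.46,.155,.235,-28,-33)],[A(.45,.165,.26,100,20),A(.46,.155,.24,22,0)],[A(.45,.165,.26,140,30),A(.46,.155,.235,22,-25)],[A(.45,.165,.26,140,30)],[A(.45,.165,.26,120,30),A(.46,.155,.25,22,-10)]):
    e=ev(B);print(round(e[0],3),B)
    if e[1]:print(e[1][:2]);[print('   ',z) for z in e[1][3][:4]]
E
python3 s6.py
```

```text
0.651 [array([  0.45 ,   0.165,   0.26 , 140.   ,  30.   ]), array([  0.46 ,   0.155,   0.235, -28.   , -33.   ])]
([np.float64(0.47652924819032627), np.float64(0.4754528293234161), np.float64(0.4721369783538876), np.float64(0.4797182777605703)], np.float64(0.22830762375231606))
    (np.float64(0.38), array([ 0.66,  0.49, -1.09,  1.51, -0.05,  1.64,  0.45]))
    (np.float64(0.32), array([ 0.19,  0.43, -0.48,  1.45, -0.22,  1.74, -2.35]))
    (np.float64(0.27), array([ 0.21, -0.13, -0.62,  2.15, -0.09,  0.75, -1.55]))
    (np.float64(0.25), array([ 0.15,  0.18, -0.63,  2.17,  0.28,  0.49, -1.86]))
0.624 [array([  0.45 ,   0.165,   0.27 , 140.   ,  20.   ]), array([  0.46 ,   0.155,   0.25 , -28.   , -20.   ])]
([np.float64(0.446755440156292), np.float64(0.44726331886676696), np.float64(0.4478005687161725), np.float64(0.45018354199935784)], np.float64(0.23399037460979377))
    (np.float64(0.34), array([ 0.67,  0.38, -1.13,  1.54, -0.  ,  1.59,  0.43]))
    (np.float64(0.44), array([ 0.28,  0.3 , -0.63,  1.52, -0.08,  1.62, -2.39]))
    (np.float64(0.27), array([ 0.32, -0.14, -0.72,  2.
[... 1880 characters left out ...]
-0.75,  2.16,  0.33,  0.5 , -1.91]))
-5.332 [array([  0.45 ,   0.165,   0.26 , 140.   ,  30.   ])]
0.572 [array([  0.45 ,   0.165,   0.26 , 120.   ,  30.   ]), array([  0.46 ,   0.155,   0.25 ,  22.   , -10.   ])]
([np.float64(0.39316378082474096), np.float64(0.3935440182940701), np.float64(0.393081467736333), np.float64(0.39403038631413867)], np.float64(0.24528481150639125))
    (np.float64(0.4), array([ 0.82,  0.28, -1.07,  1.67, -0.27,  1.48,  0.31]))
    (np.float64(0.5), array([ 0.37,  0.27, -0.91,  1.59,  0.18,  1.56, -1.76]))
    (np.float64(0.28), array([ 0.54, -0.15, -0.92,  2.14, -0.18,  0.75, -1.47]))
    (np.float64(0.26), array([ 0.42,  0.24, -0.92,  2.16,  0.43,  0.52, -1.98]))
```

```bash
python3 - <<'E'
from h import *
plan([.45,.165,.26],140,30)
E
```

```text
t 21.55 pos [0.4523 0.0796 0.2294] w 0.036508902325742686 F [ 0.046  -0.0724 -0.1096] q [ 1.0806 -0.2465 -0.9226  2.0174 -0.6293  1.1932 -0.127 ]
rotvec [ 35.6965   5.6494 -70.2179] |79.0 shift now-frame [ 0.0799 -0.0429  0.0011] after-rot frame [0.0644 0.0639 0.0018] world [-0.0023  0.0854  0.0306]
```

>>> send_rows --pt "3.5 0.6 -7 0.008 -0.004 0 0.15" --pt "3.5 0.6 -7 0.008 -0.003 0 0.15" --pt "3.5 0.6 -7 0.008 -0.002 0 0.15" --pt "3.5 0.6 -7 0.009 -0.001 0 0.15" --pt "3.5 0.6 -7 0.009 0.001 0 0.15" --pt "3.5 0.6 -7 0.009 0.002 0 0.15" --pt "3.5 0.6 -7 0.008 0.003 0 0.15" --pt "3.5 0.6 -7 0.008 0.004 0 0.15" --pt "3.5 0.6 -7 0.007 0.005 0 0.15" --pt "3.5 0.6 -7 0.007 0.006 0 0.15"

```text
time: 22.55
ee_pos: [0.4508, 0.1689, 0.2609]
eef_rot: [0.319, 0.912, 0.088, -0.244]
ft_force: [-0.3, -0.2, 0.0]
width: 0.0374
```

```bash
cat > chk.py <<'E'
from h import *
from search import run,tail
def chk(w):
    for n in(7,12):
        m,q,mm=run(read_state()['joint_positions'],w,n);print('margin',round(m,3));[print('  ',z) for z in mm]
E
python3 - <<'E'
from chk import *
plan([.46,.155,.235],22,-25)
chk([([.46,.155,.235],22,-25)]+tail)
E
```

```text
t 22.55 pos [0.4508 0.1689 0.2609] w 0.0373735435698453 F [-0.349  -0.1531  0.018 ] q [ 0.6568  0.4769 -1.1043  1.5141 -0.0483  1.6374  0.4499]
rotvec [ -5.2409 -33.3455 122.3298] |126.9 shift now-frame [-0.0267 -0.0052  0.0144] after-rot frame [0.014  0.0163 0.022 ] world [ 0.0092 -0.0139 -0.0259]
margin 0.233
   (np.float64(0.26), array([ 0.08,  0.45, -0.67,  1.42,  0.19,  1.8 , -1.78]))
   (np.float64(0.27), array([ 0.31, -0.14, -0.71,  2.15, -0.12,  0.75, -1.53]))
   (np.float64(0.26), array([ 0.23,  0.19, -0.72,  2.16,  0.32,  0.5 , -1.89]))
   (np.float64(0.38), array([ 0.35, -0.04, -0.77,  2.04, -0.02,  0.78, -1.61]))
   (np.float64(0.31), array([ 0.46, -0.15, -0.62,  2.11, -0.12,  0.81, -1.5 ]))
   (np.float64(0.27), array([ 0.58, -0.04, -0.47,  2.15, -0.11,  0.68, -1.34]))
   (np.float64(0.4), array([ 0.51,  0.18, -0.47,  2.02,  0.08,  0.61, -1.51]))
   (np.float64(0.23), array([ 0.59, -0.04, -0.49,  2.19, -0.12,  0.64, -1.33]))
margin 0.231
   (np.float64(0.26), array([ 0.09,  0.45, -0.67,  1.42,  0.19,  1.8 , -1.78]))
   (np.float64(0.27), array([ 0.3 , -0.13, -0.7 ,  2.15, -0.11,  0.75, -1.53]))
   (np.float64(0.26), array([ 0.22,  0.19, -0.7 ,  2.16,  0.31,  0.5 , -1.89]))
   (np.float64(0.38), array([ 0.32, -0.04, -0.75,  2.04, -0.02,  0.78, -1.61]))
   (np.float64(0.31), array([ 0.44, -0.15, -0.6 ,  2.11, -0.12,  0.81, -1.5 ]))
   (np.float64(0.26), array([ 0.55, -0.04, -0.45,  2.16, -0.11,  0.68, -1.34]))
   (np.float64(0.39), array([ 0.49,  0.18, -0.45,  2.03,  0.07,  0.61, -1.51]))
   (np.float64(0.23), array([ 0.56, -0.04, -0.46,  2.19, -0.11,  0.64, -1.34]))
```

>>> send_rows --pt "-0.3 -2.1 7.7 0 0 0.001 0.15" --pt "-0.3 -2.1 7.7 0 0 0.001 0.15" --pt "-0.3 -2.1 7.7 0 0 0.001 0.15" --pt "-0.3 -2.1 7.7 0 0 0.001 0.15" --pt "-0.3 -2.1 7.7 0 0 0.001 0.15" --pt "-0.3 -2.1 7.7 0 0 0.001 0.15" --pt "-0.3 -2.1 7.7 0 0 0.001 0.15" --pt "-0.3 -2.1 7.7 0 0 0.001 0.15" --pt "-0.3 -2.1 7.7 0 0 0.001 0.15" --pt "-0.3 -2.1 7.7 0 0 0.001 0.15"

```text
time: 23.55
ee_pos: [0.4413, 0.1842, 0.2482]
eef_rot: [0.842, 0.521, -0.12, -0.075]
ft_force: [0.3, 0.2, -0.6]
width: 0.0368
```

```bash
python3 - <<'E'
from chk import *
plan([.46,.155,.235],22,-25)
chk([([.46,.155,.235],22,-25)]+tail)
E
```

```text
t 23.55 pos [0.4413 0.1842 0.2482] w 0.036828917598639925 F [ 0.2967  0.2246 -0.5546] q [ 0.2888  0.3139 -0.8504  1.5448  0.0831  1.6297 -1.0323]
rotvec [ -2.1292 -11.6263  42.7311] |44.3 shift now-frame [-0.0165  0.0324  0.0074] after-rot frame [0.0114 0.034  0.0092] world [ 0.0187 -0.0292 -0.0132]
margin 0.233
   (np.float64(0.26), array([ 0.09,  0.45, -0.68,  1.42,  0.19,  1.8 , -1.79]))
   (np.float64(0.27), array([ 0.32, -0.14, -0.72,  2.15, -0.12,  0.75, -1.53]))
   (np.float64(0.26), array([ 0.24,  0.19, -0.72,  2.16,  0.32,  0.5 , -1.89]))
   (np.float64(0.38), array([ 0.35, -0.04, -0.78,  2.04, -0.02,  0.78, -1.61]))
   (np.float64(0.31), array([ 0.47, -0.15, -0.63,  2.11, -0.12,  0.81, -1.5 ]))
   (np.float64(0.27), array([ 0.58, -0.04, -0.48,  2.15, -0.11,  0.68, -1.34]))
   (np.float64(0.4), array([ 0.52,  0.18, -0.48,  2.02,  0.08,  0.61, -1.51]))
   (np.float64(0.23), array([ 0.6 , -0.04, -0.49,  2.19, -0.12,  0.64, -1.33]))
margin 0.231
   (np.float64(0.26), array([ 0.09,  0.45, -0.68,  1.42,  0.19,  1.8 , -1.78]))
   (np.float64(0.27), array([ 0.3 , -0.13, -0.71,  2.15, -0.11,  0.75, -1.53]))
   (np.float64(0.26), array([ 0.22,  0.19, -0.7 ,  2.16,  0.31,  0.5 , -1.89]))
   (np.float64(0.38), array([ 0.33, -0.04, -0.75,  2.04, -0.02,  0.78, -1.61]))
   (np.float64(0.31), array([ 0.44, -0.15, -0.6 ,  2.11, -0.12,  0.81, -1.5 ]))
   (np.float64(0.26), array([ 0.55, -0.04, -0.45,  2.16, -0.11,  0.68, -1.34]))
   (np.float64(0.39), array([ 0.49,  0.18, -0.45,  2.03,  0.07,  0.61, -1.51]))
   (np.float64(0.23), array([ 0.56, -0.04, -0.46,  2.19, -0.11,  0.64, -1.34]))
```

>>> send_rows --pt "-0.3 -1.7 6.1 -0.001 0.004 0.001 0.15" --pt "-0.3 -1.7 6.1 -0.001 0.004 0.001 0.15" --pt "-0.3 -1.7 6.1 0 0.005 0.001 0.15" --pt "-0.3 -1.7 6.1 0 0.005 0.001 0.15" --pt "-0.3 -1.7 6.1 0.001 0.005 0.001 0.15" --pt "-0.3 -1.7 6.1 0.001 0.005 0.001 0.15" --pt "-0.3 -1.5 6.1 0.001 0.004 0.001 0.15" --pt "0 0 0 0 0 0 0.15" --pt "0 0 0 0 0 0 0.15" --pt "0 0 0 0 0 0 0.15"

```text
time: 24.55
ee_pos: [0.4555, 0.172, 0.233]
eef_rot: [0.961, 0.173, -0.212, 0.047]
ft_force: [1.0, -0.9, 0.2]
width: 0.0371
```

```bash
python3 - <<'E'
from chk import *
from search import up
plan(up(.12),22,20)
chk(tail)
E
```

```text
t 24.55 pos [0.4555 0.172  0.233 ] w 0.037095678223793074 F [ 0.9769 -0.94    0.171 ] q [ 0.0553  0.453  -0.6768  1.4176  0.1825  1.7958 -1.8431]
rotvec [ 0.8643 45.0917 -1.3981] |45.1 shift now-frame [0.048  0.0036 0.0751] after-rot frame [-0.0194  0.0052  0.0869] world [ 0.0126 -0.0006 -0.0883]
margin 0.232
   (np.float64(0.27), array([ 0.3 , -0.13, -0.71,  2.15, -0.11,  0.75, -1.53]))
   (np.float64(0.26), array([ 0.23,  0.19, -0.71,  2.16,  0.31,  0.5 , -1.89]))
   (np.float64(0.38), array([ 0.34, -0.04, -0.77,  2.04, -0.02,  0.78, -1.61]))
   (np.float64(0.31), array([ 0.45, -0.15, -0.61,  2.11, -0.12,  0.81, -1.5 ]))
   (np.float64(0.27), array([ 0.57, -0.04, -0.46,  2.15, -0.11,  0.68, -1.34]))
   (np.float64(0.4), array([ 0.51,  0.18, -0.47,  2.02,  0.07,  0.61, -1.51]))
   (np.float64(0.23), array([ 0.58, -0.04, -0.48,  2.19, -0.12,  0.64, -1.34]))
margin 0.231
   (np.float64(0.27), array([ 0.29, -0.13, -0.7 ,  2.15, -0.11,  0.75, -1.53]))
   (np.float64(0.26), array([ 0.21,  0.19, -0.69,  2.16,  0.3 ,  0.5 , -1.88]))
   (np.float64(0.38), array([ 0.31, -0.04, -0.74,  2.04, -0.01,  0.78, -1.61]))
   (np.float64(0.31), array([ 0.43, -0.15, -0.59,  2.11, -0.12,  0.81, -1.5 ]))
   (np.float64(0.26), array([ 0.54, -0.04, -0.44,  2.16, -0.11,  0.68, -1.35]))
   (np.float64(0.39), array([ 0.48,  0.18, -0.44,  2.03,  0.06,  0.61, -1.5 ]))
   (np.float64(0.23), array([ 0.55, -0.04, -0.45,  2.19, -0.11,  0.64, -1.34]))
```

>>> send_rows --pt "0.1 5.6 -0.2 0.005 0 0.008 0.15" --pt "0.1 5.6 -0.2 0.005 0 0.009 0.15" --pt "0.1 5.6 -0.2 0.004 0.001 0.01 0.15" --pt "0.1 5.6 -0.2 0.003 0.001 0.01 0.15" --pt "0.1 5.6 -0.2 0.002 0.001 0.01 0.15" --pt "0.1 5.6 -0.2 0 0.001 0.01 0.15" --pt "0.1 5.6 -0.2 -0.001 0.001 0.01 0.15" --pt "0.1 5.6 -0.2 -0.002 0 0.008 0.15" --pt "0 0 0 0 0 0 0.15" --pt "0 0 0 0 0 0 0.15"

```text
time: 25.55
ee_pos: [0.4657, 0.1708, 0.1526]
eef_rot: [0.962, 0.198, 0.187, -0.033]
ft_force: [0.4, 0.1, 0.6]
width: 0.0372
```

```bash
python3 - <<'E'
from chk import *
from search import up,g
plan(g,22,20)
E
python3 look.py k1
```

```text
t 25.55 pos [0.4657 0.1708 0.1526] w 0.0371905504867821 F [0.4368 0.1401 0.5733] q [ 0.3013 -0.1793 -0.6921  2.1726 -0.1565  0.7303 -1.4734]
rotvec [ 0.1391 -1.8482  1.2568] |2.2 shift now-frame [-0.0046 -0.      0.1282] after-rot frame [-0.0005  0.0003  0.1283] world [ 0.0404  0.016  -0.1207]
```

View pics/k1s.png

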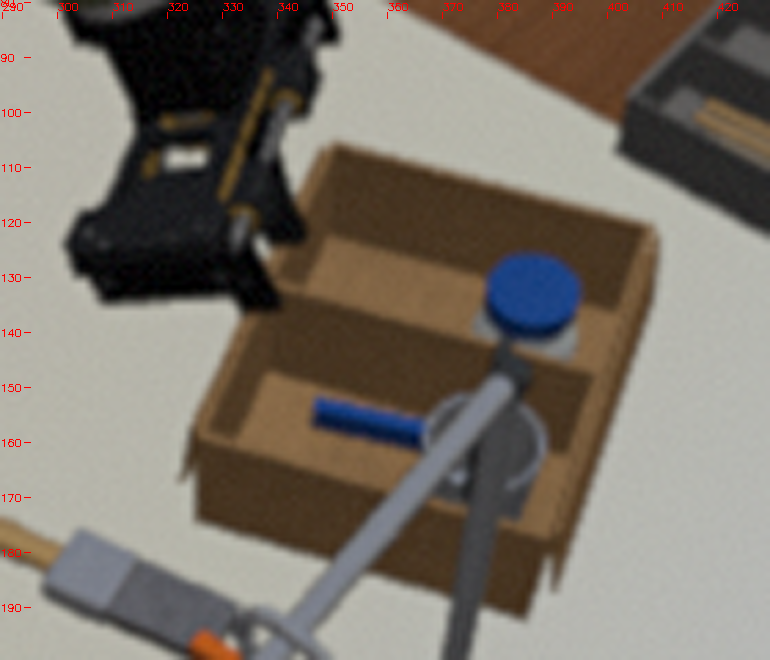

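View pics/k1t.png

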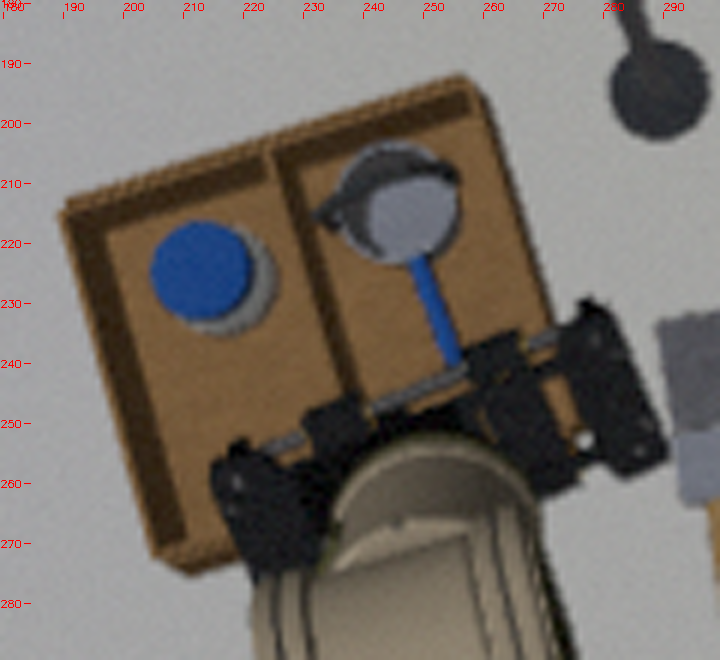

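>>> send_rows --pt "0 -0.9 0.6 -0.002 0 0.005 0.15" --pt "0 -0.9 0.6 -0.001 0 0.008 0.15" --pt "0 0 0 0 0 0.01 0.15" --pt "0 0 0 0 0 0.01 0.15" --pt "0 0 0 0 0 0.01 0.15" --pt "0 0 0 0 0 0.01 0.15" --pt "0 0 0 0 0 0.01 0.15" --pt "0 0 0 0 0 0.007 0.15" --pt "0 0 0 0 0 0.003 0.15" --pt "0 0 0 0 0 0 0.15"

```text
time: 26.65
ee_pos: [0.4931, 0.1867, 0.0799]
eef_rot: [0.967, 0.189, 0.167, -0.037]
ft_force: [-0.6, 0.7, -0.1]
width: 0.0371
```

```bash
python3 - <<'E'
from chk import *
from search import up,g
plan(g,22,20)
E
python3 look.py k2
```

```text
t 26.65 pos [0.4931 0.1867 0.0799] w 0.037080986593034694 F [-0.6211  0.7048 -0.0501] q [ 0.2937  0.0693 -0.7584  2.1491  0.1099  0.6004 -1.7206]
rotvec [-0.5546  0.2841 -0.0195] |0.6 shift now-frame [-0.0048  0.0053  0.0492] after-rot frame [-0.0051  0.0048  0.0492] world [ 0.013   0.0001 -0.048 ]
```

View pics/k2s.png

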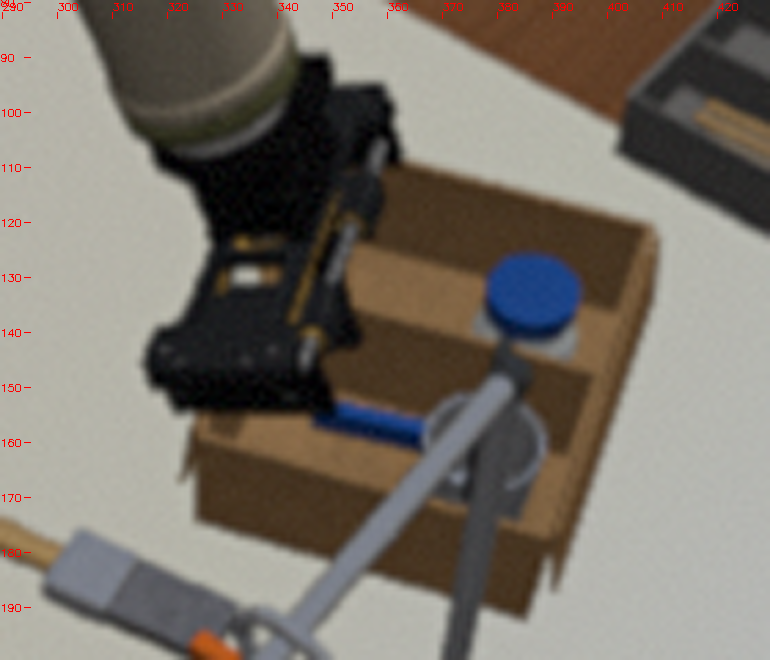

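View pics/k2t.png

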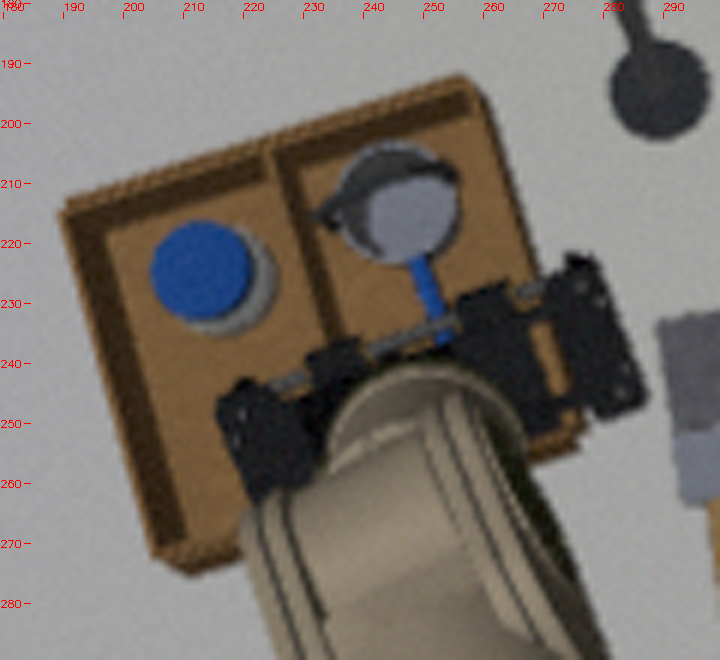

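>>> send_rows --pt "-0.2 0.1 0 -0.002 0.002 0 0.15" --pt "-0.2 0.1 0 -0.002 0.002 0.002 0.15" --pt "0 0 0 -0.001 0.001 0.006 0.15" --pt "0 0 0 0 0 0.008 0.15" --pt "0 0 0 0 0 0.008 0.15" --pt "0 0 0 0 0 0.008 0.15" --pt "0 0 0 0 0 0.008 0.15" --pt "0 0 0 0 0 0.004 0.15" --pt "0 0 0 0 0 0 0.15" --pt "0 0 0 0 0 0 0.15"

```text
time: 27.75
ee_pos: [0.506, 0.1842, 0.0357]
eef_rot: [0.967, 0.188, 0.172, -0.033]
ft_force: [0.9, 0.8, 0.6]
width: 0.0373
```

```bash
python3 - <<'E'
from chk import *
from search import up,g
plan(g,22,20)
E
python3 look.py k3
```

```text
t 27.75 pos [0.506  0.1842 0.0357] w 0.03727333278943831 F [0.8928 0.8102 0.6156] q [ 0.2342  0.1801 -0.7129  2.1655  0.2967  0.504  -1.8735]
rotvec [ 0.0941 -0.1485 -0.0227] |0.2 shift now-frame [-0.0003 -0.0024  0.0039] after-rot frame [-0.0003 -0.0024  0.004 ] world [ 0.0001  0.0026 -0.0038]
```

View pics/k3s.png

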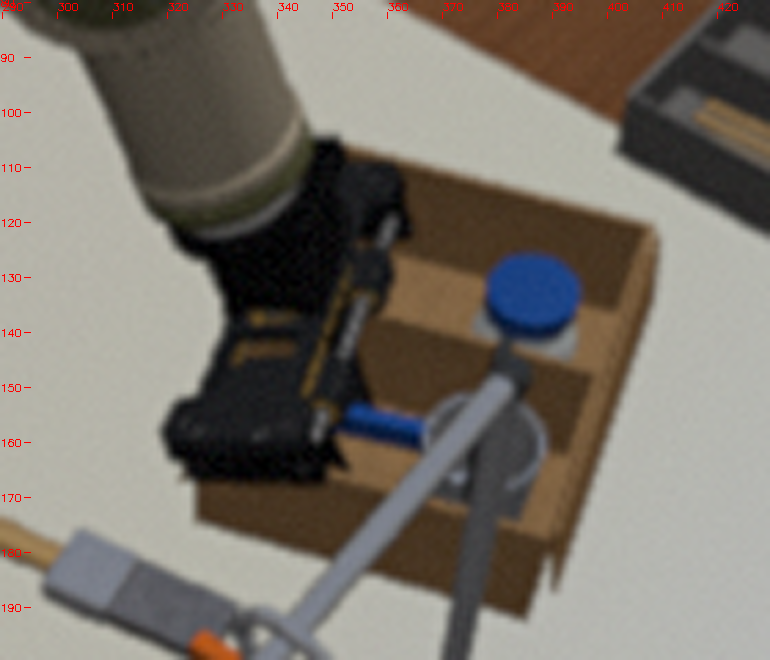

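View pics/k3t.png

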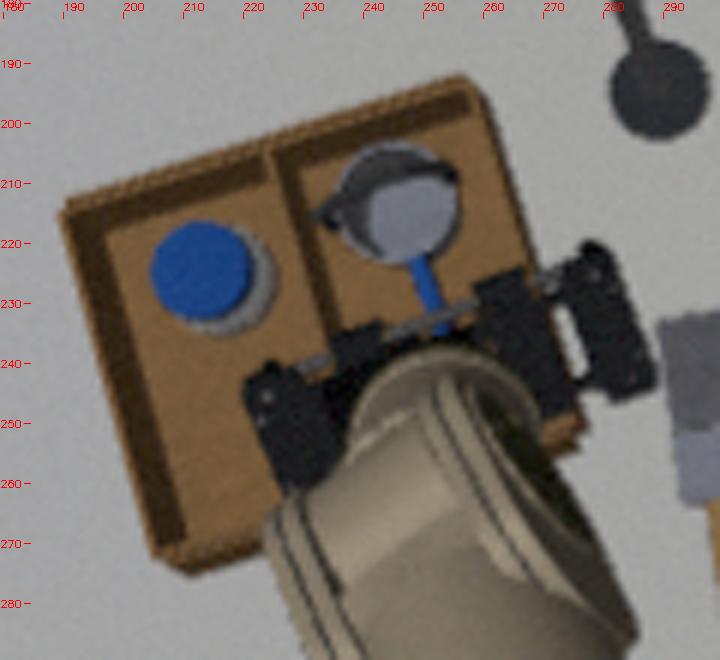

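>>> send_rows --pt "0 0 0 0 -0.0015 0.002 0.15" --pt "0 0 0 0 -0.001 0.0015 0.15" --pt "0 0 0 0 0 0 0.4" --pt "0 0 0 0 0 0 0.55" --pt "0 0 0 0 0 0 0.7" --pt "0 0 0 0 0 0 0.85" --pt "0 0 0 0 0 0 1" --pt "0 0 0 0 0 0 1" --pt "0 0 0 0 0 0 1" --pt "0 0 0 0 0 0 1" --force 50

```text
time: 28.85
ee_pos: [0.5069, 0.1871, 0.0334]
eef_rot: [0.966, 0.187, 0.173, -0.032]
ft_force: [0.3, 0.7, 0.2]
width: 0.0094
```

```bash
python3 - <<'E'
from chk import *
from search import up,g
plan(g,22,20)
E
python3 look.py k4
```

```text
t 28.85 pos [0.5069 0.1871 0.0334] w 0.009352939189095757 F [0.2944 0.6744 0.1535] q [ 0.2212  0.1875 -0.7074  2.1649  0.3155  0.4986 -1.8959]
rotvec [ 0.1515 -0.2649 -0.0254] |0.3 shift now-frame [-0.0013 -0.      0.0011] after-rot frame [-0.0013 -0.      0.0011] world [-0.0008 -0.0003 -0.0015]
```

View pics/k4t.png

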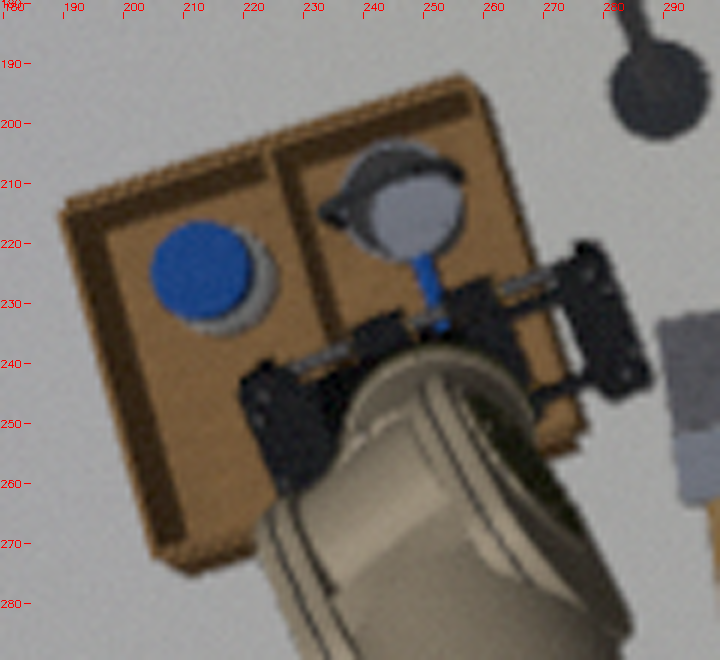

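>>> send_rows --pt "0 0 0 0.002 0 -0.005 1" --pt "0 0 0 0.003 0 -0.008 1" --pt "0 0 0 0.004 0 -0.011 1" --pt "0 0 0 0.005 0 -0.014 1" --pt "0 0 0 0.005 0 -0.014 1" --pt "0 0 0 0.005 0 -0.014 1" --pt "0 0 0 0.005 0 -0.014 1" --pt "0 0 0 0.005 0 -0.014 1" --pt "0 0 0 0.005 0 -0.014 1" --pt "0 0 0 0.003 0 -0.008 1"

```text
time: 29.95
ee_pos: [0.5035, 0.188, 0.1647]
eef_rot: [0.966, 0.189, 0.171, -0.033]
ft_force: [0.1, -0.3, -0.1]
width: 0.0096
```

```bash
python3 - <<'E'
from chk import *
plan([.50,.06,.17],10,20)
chk(tail[3:])
E
python3 look.py k5
```

```text
t 29.95 pos [0.5035 0.188  0.1647] w 0.009603672170393651 F [ 0.0584 -0.27   -0.1091] q [ 0.3316 -0.0494 -0.7579  2.0413 -0.0244  0.7859 -1.6018]
rotvec [-4.0977 -0.1009 11.4241] |12.1 shift now-frame [-0.0466  0.1173 -0.0225] after-rot frame [-0.0223  0.1255 -0.0137] world [-0.0035 -0.128   0.0053]
margin 0.232
   (np.float64(0.31), array([ 0.44, -0.15, -0.61,  2.11, -0.12,  0.81, -1.5 ]))
   (np.float64(0.27), array([ 0.56, -0.04, -0.46,  2.15, -0.11,  0.68, -1.34]))
   (np.float64(0.39), array([ 0.5 ,  0.18, -0.46,  2.03,  0.07,  0.61, -1.51]))
   (np.float64(0.23), array([ 0.57, -0.04, -0.47,  2.19, -0.12,  0.64, -1.34]))
margin 0.232
   (np.float64(0.31), array([ 0.44, -0.15, -0.61,  2.11, -0.12,  0.81, -1.5 ]))
   (np.float64(0.27), array([ 0.56, -0.04, -0.46,  2.15, -0.11,  0.68, -1.34]))
   (np.float64(0.39), array([ 0.5 ,  0.18, -0.45,  2.03,  0.07,  0.61, -1.51]))
   (np.float64(0.23), array([ 0.57, -0.04, -0.46,  2.19, -0.12,  0.64, -1.34]))
```

View pics/k5s.png

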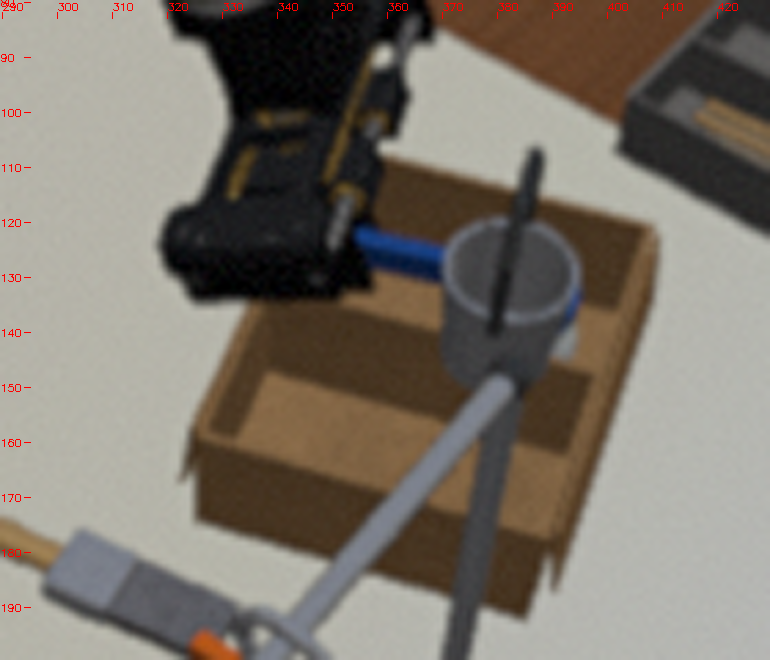

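View pics/k5t.png

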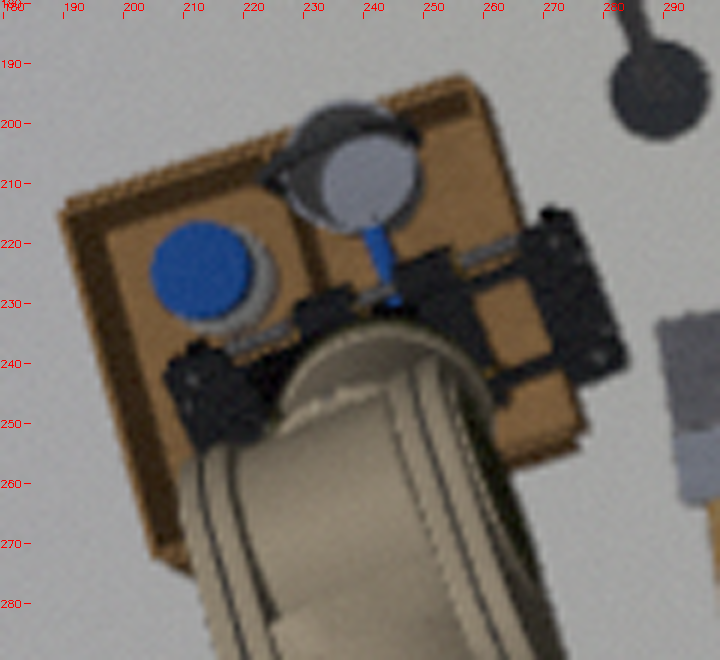

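```bash
cat > pov.py <<'E'
from h import *
import sys
def pail(gp,yaw,pitch=0):
    # gp grip point; yaw deg; pitch deg about pail y (positive: far side drops)
    Rm=R.from_euler('z',yaw,degrees=True)*R.from_euler('y',pitch,degrees=True)
    L=lambda a:np.array(gp)+Rm.apply(np.array(a)-[-.076,0,.053])
    t=np.linspace(0,2*np.pi,40)
    a=np.linspace(0,np.pi,21)
    bail=L([[0,.034*np.cos(u),.093+.034*np.sin(u)] for u in a]);bail=np.vstack([L([[0,.034,.055]]),bail,L([[0,-.034,.055]])])
    rim=L([[.032*np.cos(u),.032*np.sin(u),.062] for u in t])
    bot=L([[.026*np.cos(u),.026*np.sin(u),0] for u in t])
    lug=L([[-.092,0,.053],[-.03,0,.053]])
    return bail,[rim,bot,lug],L([[0,0,.127]])[0]
def grip():
    s=read_state();r=R.from_quat(s['eef_rot']);M=r.as_matrix()
    yaw=np.degrees(np.arctan2(-M[0,1],M[1,1]))+180
    yaw=(yaw+180)%360-180
    return s['ee_pos']-.026*M[:,2]+.002*M[:,0],yaw
E
python3 - <<'E'
from pov import *
g,y=grip();print(g,y)
b,o,pk=pail(g,y);print('peak',pk)
p,d=camera('scene');overlay(p,'scene',b,330,70,430,170,7,'pics/l1.png',o)
p,d=camera('top');overlay(p,'top',b,200,180,290,250,8,'pics/l2.png',o)
E
```

```text
[0.49734972 0.18536331 0.18966961] 22.11535951362464
peak [0.56775823 0.21397523 0.26366961]
```

View pics/l1.png

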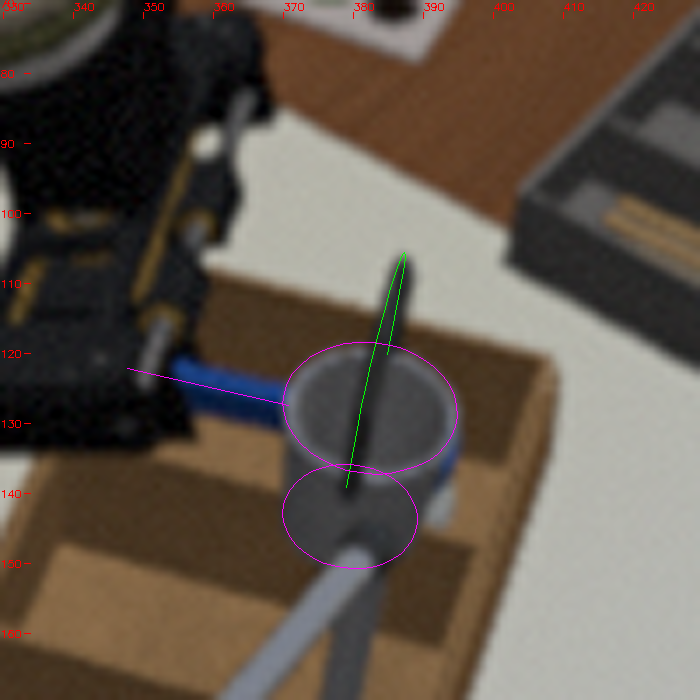

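View pics/l2.png

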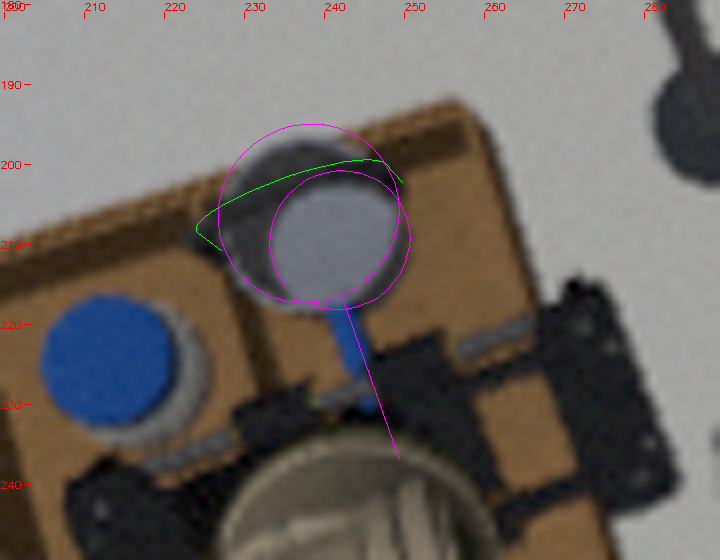

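```bash
python3 - <<'E'
from chk import *
plan([.46,.06,.165],10,20)
chk([([.46,.06,.165],10,20),([.4817,-.0773,.1175],2.9,20),([.5736,-.0726,.1175],2.9,20),([.5816,-.0722,.0795],2.9,20),([.50,-.077,.14],2.9,20)])
E
```

```text
t 30.15 pos [0.503  0.1875 0.1626] w 0.009316688194823118 F [ 0.0982  0.3921 -1.7817] q [ 0.3308 -0.0467 -0.7576  2.0437 -0.0219  0.7835 -1.6039]
rotvec [-4.0902  0.0156 11.3954] |12.1 shift now-frame [-0.0817  0.102  -0.0322] after-rot frame [-0.0598  0.1181 -0.0244] world [-0.043  -0.1275  0.0024]
margin 0.202
   (np.float64(0.22), array([ 0.42, -0.26, -0.58,  2.2 , -0.2 ,  0.82, -1.45]))
   (np.float64(0.21), array([ 0.54, -0.11, -0.41,  2.21, -0.16,  0.69, -1.29]))
   (np.float64(0.41), array([ 0.5 ,  0.11, -0.44,  2.01,  0.01,  0.69, -1.46]))
   (np.float64(0.39), array([ 0.48,  0.18, -0.43,  2.03,  0.06,  0.61, -1.5 ]))
   (np.float64(0.28), array([ 0.55, -0.1 , -0.43,  2.14, -0.14,  0.74, -1.31]))
margin 0.202
   (np.float64(0.22), array([ 0.42, -0.26, -0.57,  2.2 , -0.19,  0.82, -1.45]))
   (np.float64(0.21), array([ 0.54, -0.11, -0.41,  2.21, -0.16,  0.69, -1.29]))
   (np.float64(0.41), array([ 0.49,  0.1 , -0.44,  2.01,  0.01,  0.69, -1.46]))
   (np.float64(0.39), array([ 0.47,  0.18, -0.43,  2.03,  0.06,  0.61, -1.5 ]))
   (np.float64(0.27), array([ 0.55, -0.1 , -0.42,  2.15, -0.14,  0.74, -1.31]))
```

>>> send_rows --pt "-0.5 0 1.4 -0.006 0.006 -0.003 1" --pt "-0.5 0 1.4 -0.01 0.012 -0.004 1" --pt "-0.5 0 1.4 -0.01 0.014 -0.004 1" --pt "-0.5 0 1.4 -0.01 0.014 -0.004 1" --pt "-0.5 0 1.4 -0.009 0.015 -0.004 1" --pt "-0.5 0 1.4 -0.009 0.015 -0.003 1" --pt "-0.5 0 1.4 -0.008 0.015 -0.003 1" --pt "-0.5 0 1.4 -0.005 0.01 -0.002 1" --pt "0 0 0 -0.002 0.005 -0.001 1" --pt "0 0 0 0 0 0 1"

```text
time: 31.15
ee_pos: [0.4537, 0.0552, 0.1599]
eef_rot: [0.983, 0.078, 0.168, -0.015]
ft_force: [-0.8, 0.4, -1.1]
width: 0.0093
```

```bash
python3 - <<'E'
from chk import *
plan([.4817,-.0773,.1175],2.9,20)
E
```

```text
t 31.15 pos [0.4537 0.0552 0.1599] w 0.009294186369184188 F [-0.7811  0.3676 -1.082 ] q [ 0.4218 -0.2598 -0.5688  2.2106 -0.1965  0.8183 -1.4565]
rotvec [-2.2711  0.5658  5.8305] |6.3 shift now-frame [-0.0078  0.1354  0.0417] after-rot frame [0.0054 0.1337 0.0471] world [ 0.028  -0.1325 -0.0424]
```

>>> send_rows --pt "-0.3 0.1 0.7 0 0.008 0 1" --pt "-0.3 0.1 0.7 0 0.014 0.001 1" --pt "-0.3 0.1 0.7 0 0.016 0.003 1" --pt "-0.3 0.1 0.7 0 0.016 0.006 1" --pt "-0.3 0.1 0.7 0 0.016 0.006 1" --pt "-0.3 0.1 0.7 0 0.016 0.006 1" --pt "-0.3 0 0.7 0 0.016 0.006 1" --pt "-0.2 0 0.7 0 0.014 0.006 1" --pt "0 0 0 0 0.007 0.005 1" --pt "0 0 0 0 0 0 1"

```text
time: 32.15
ee_pos: [0.4823, -0.0772, 0.1188]
eef_rot: [0.985, 0.022, 0.174, -0.003]
ft_force: [-0.1, 0.5, -1.3]
width: 0.0093
```

```bash
cat > v.py <<'E'
from pov import *
def view(n,x0=280,y0=140,x1=380,y1=250,s=6.5):
    g,y=grip();b,o,pk=pail(g,y)
    H=hookpts([.6505,-.0688,.2403],2.9)
    p,d=camera('scene');overlay(p,'scene',b,x0,y0,x1,y1,s,f'pics/{n}s.png',o+[H])
    p,d=camera('top');overlay(p,'top',b,300,155,380,235,7.2,f'pics/{n}t.png',o+[H])
    print('peak',pk,'rel cradle',pk-[.6505,-.0688,.1786],'yaw',y)
E
python3 - <<'E'
from chk import *
from v import view
plan([.4817,-.0773,.1175],2.9,20)
view('m1')
E
```

```text
t 32.15 pos [ 0.4823 -0.0772  0.1188] w 0.00933071643084249 F [-0.0951  0.4616 -1.2795] q [ 0.535  -0.1097 -0.4082  2.2077 -0.1553  0.6948 -1.3024]
rotvec [ 0.1701 -0.0164 -0.3114] |0.4 shift now-frame [-0.001   0.0001  0.001 ] after-rot frame [-0.001   0.0001  0.001 ] world [-0.0006 -0.0001 -0.0013]
peak [ 0.5512 -0.0741  0.2179] rel cradle [-0.0993 -0.0053  0.0393] yaw 2.5492030924046105
```

View pics/m1s.png

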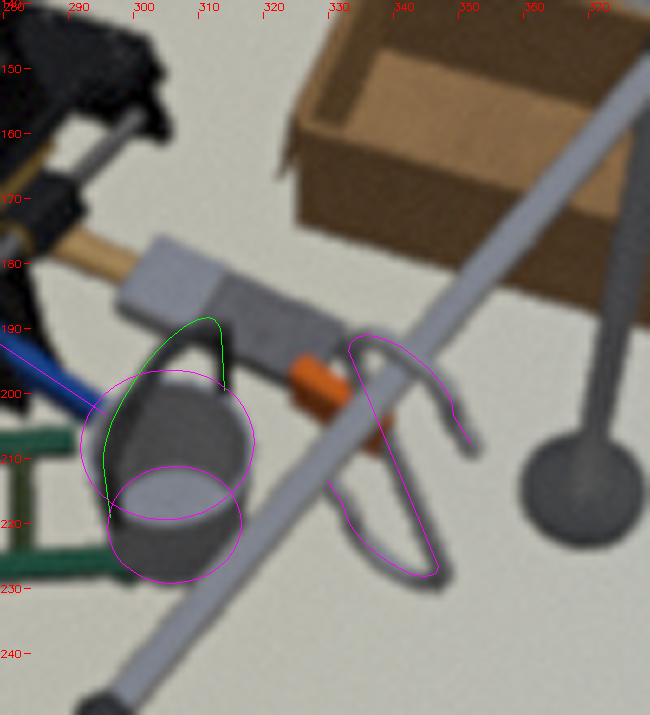

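View pics/m1t.png

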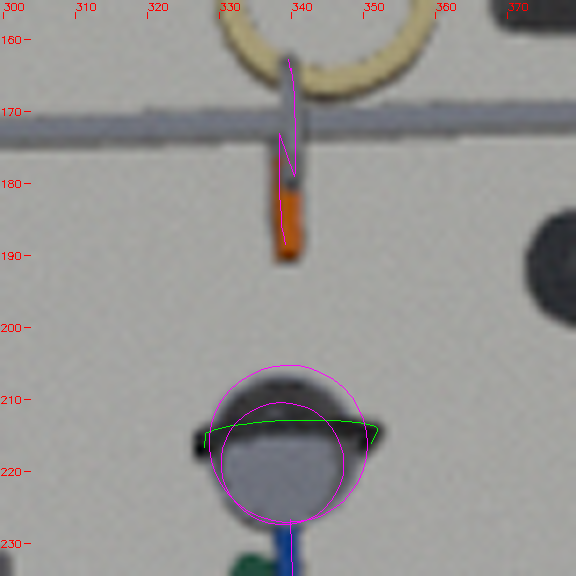

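>>> send_rows --pt "0 0 0 0.005 0 0.0015 1" --pt "0 0 0 0.008 0 0.0025 1" --pt "0 0 0 0.009 0 0.003 1" --pt "0 0 0 0.009 0 0.003 1" --pt "0 0 0 0.009 0 0.003 1" --pt "0 0 0 0.007 0 0.0025 1" --pt "0 0 0 0.004 0 0.0015 1" --pt "0 0 0 0 0 0 1" --pt "0 0 0 0 0 0 1" --pt "0 0 0 0 0 0 1"

```text
time: 33.25
ee_pos: [0.5424, -0.0707, 0.1224]
eef_rot: [0.984, 0.025, 0.175, -0.004]
ft_force: [-0.1, -0.7, 0.0]
width: 0.0093
```

```bash
python3 - <<'E'
from chk import *
from v import view
plan([.5736,-.0726,.1175],2.9,20)
view('m2')
E
```

```text
t 33.25 pos [ 0.5424 -0.0707  0.1224] w 0.009312768443387126 F [-0.1471 -0.6598  0.0041] q [ 0.5121  0.0251 -0.4395  2.0789 -0.0485  0.6906 -1.4141]
rotvec [ 0.0889 -0.1851 -0.009 ] |0.2 shift now-frame [0.0275 0.0035 0.0153] after-rot frame [0.0275 0.0035 0.0152] world [ 0.0312 -0.0019 -0.0049]
peak [ 0.6112 -0.0672  0.2215] rel cradle [-0.0393  0.0016  0.0429] yaw 2.8610201274386213
```

View pics/m2s.png

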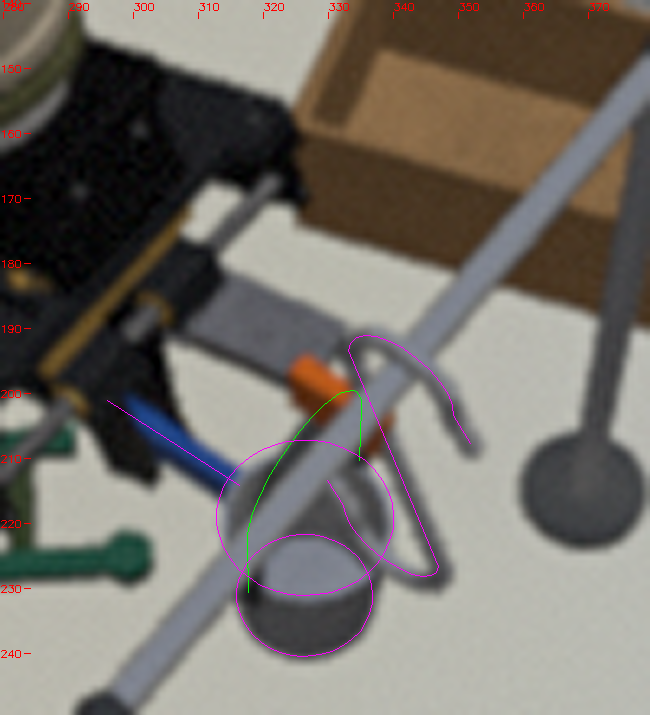

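View pics/m2t.png

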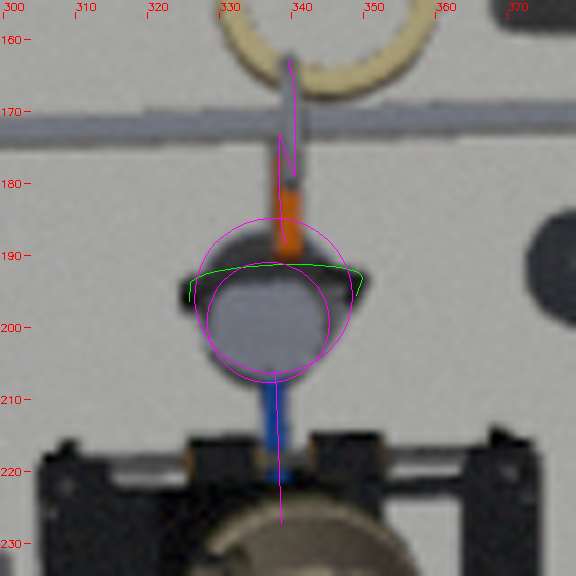

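>>> send_rows --pt "0 0 0 0.004 0.001 0.002 1" --pt "0 0 0 0.006 0.001 0.003 1" --pt "0 0 0 0.006 0.001 0.003 1" --pt "0 0 0 0.006 0.001 0.003 1" --pt "0 0 0 0.004 0 0.002 1" --pt "0 0 0 0 0 0 1" --pt "0 0 0 0 0 0 1" --pt "0 0 0 0 0 0 1" --pt "0 0 0 0 0 0 1" --pt "0 0 0 0 0 0 1"

```text
time: 34.35
ee_pos: [0.5738, -0.0737, 0.1188]
eef_rot: [0.984, 0.025, 0.175, -0.004]
ft_force: [-0.4, -0.1, -1.0]
width: 0.0094
```

```bash
python3 - <<'E'
from chk import *
from v import view
plan([.5736,-.0726,.1175],2.9,20)
view('m3')
E
```

```text
t 34.35 pos [ 0.5738 -0.0737  0.1188] w 0.009396172686559227 F [-0.3559 -0.0805 -0.9679] q [ 0.4952  0.1023 -0.4373  2.0109  0.007   0.6878 -1.458 ]
rotvec [ 0.1087 -0.1781 -0.0274] |0.2 shift now-frame [-0.0006 -0.0011  0.0012] after-rot frame [-0.0006 -0.0011  0.0012] world [-0.0002  0.0011 -0.0013]
peak [ 0.6426 -0.0703  0.2179] rel cradle [-0.0079 -0.0015  0.0393] yaw 2.8368900512671473
```

View pics/m3s.png

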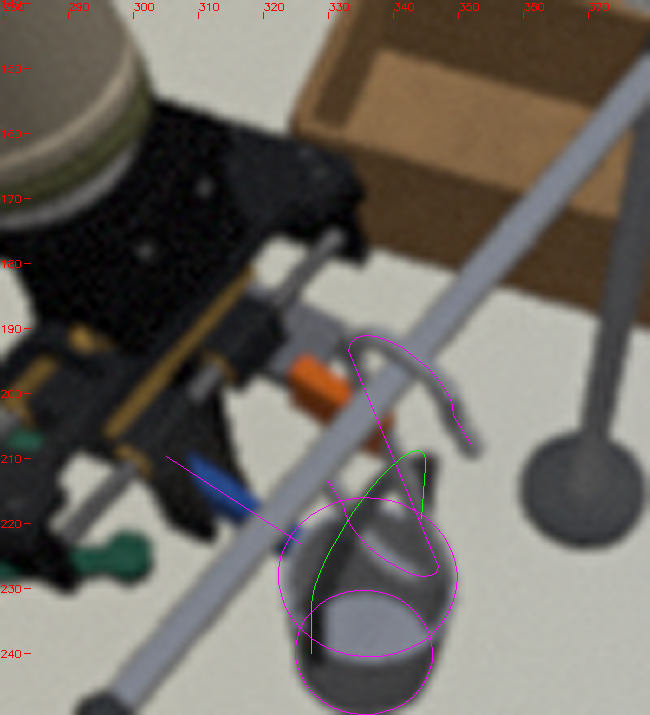

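View pics/m3t.png

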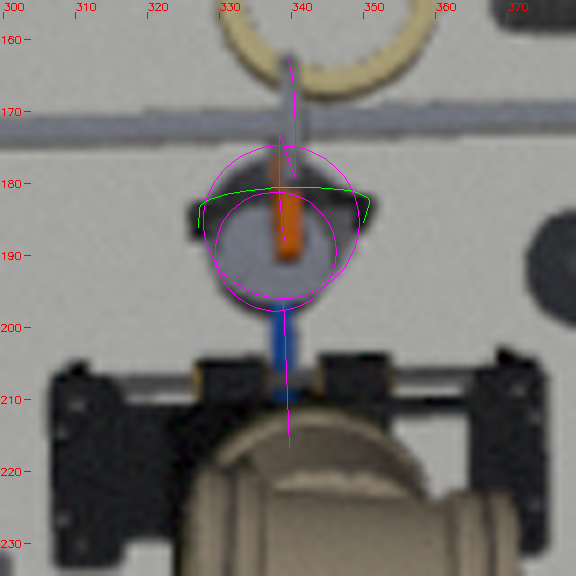

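>>> send_rows --pt "0 0 0 -0.0008 0 0.005 1" --pt "0 0 0 -0.0008 0 0.005 1" --pt "0 0 0 -0.0008 0 0.005 1" --pt "0 0 0 -0.0008 0 0.005 1" --pt "0 0 0 -0.0008 0 0.005 1" --pt "0 0 0 -0.0008 0 0.005 1" --pt "0 0 0 0 0 0.002 1" --pt "0 0 0 0 0 0 1" --pt "0 0 0 0 0 0 1" --pt "0 0 0 0 0 0 1"

```text
time: 35.45
ee_pos: [0.5806, -0.0734, 0.0836]
eef_rot: [0.984, 0.024, 0.175, -0.004]
ft_force: [1.5, 0.5, -0.8]
width: 0.0095
```

```bash
python3 - <<'E'
from chk import *
from v import view
plan([.5816,-.0722,.0795],2.9,20)
view('m4')
E
```

```text
t 35.45 pos [ 0.5806 -0.0734  0.0836] w 0.009546938182392937 F [ 1.4599  0.5018 -0.7661] q [ 0.4774  0.1669 -0.4303  2.0269  0.0545  0.6137 -1.4955]
rotvec [ 0.0909 -0.1301 -0.0375] |0.2 shift now-frame [-0.0005 -0.0012  0.0042] after-rot frame [-0.0005 -0.0011  0.0042] world [ 0.001   0.0012 -0.0041]
peak [ 0.6495 -0.07    0.1827] rel cradle [-0.001  -0.0012  0.0041] yaw 2.8335340696380626
```

View pics/m4s.png

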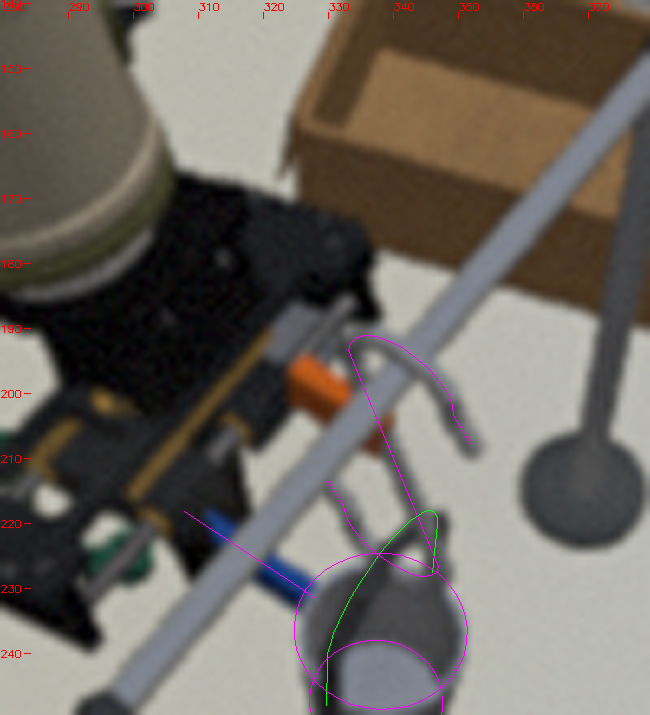

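View pics/m4t.png

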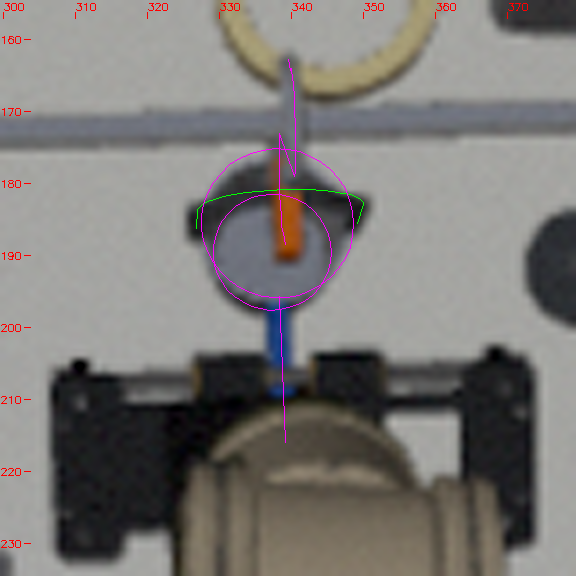

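>>> send_rows --pt "0 0 0 -0.0003 0 0.0016 1" --pt "0 0 0 -0.0003 0 0.0016 1" --pt "0 0 0 0 0 0 1" --pt "0 0 0 0 0 0 1" --pt "0 0 0 0 0 0 1" --pt "0 0 0 0 0 0 1" --pt "0 0 0 0 0 0 1" --pt "0 0 0 0 0 0 1" --pt "0 0 0 0 0 0 1" --pt "0 0 0 0 0 0 1"

```text
time: 36.55
ee_pos: [0.5826, -0.0736, 0.0818]
eef_rot: [0.984, 0.024, 0.176, -0.003]
ft_force: [-0.5, -0.2, 1.3]
width: 0.0098
```

```bash
python3 - <<'E'
from chk import *
from v import view
plan([.5816,-.0722,.0795],2.9,20)
view('m5')
E
```

```text
t 36.55 pos [ 0.5826 -0.0736  0.0818] w 0.009753222330814595 F [-0.452  -0.2393  1.3069] q [ 0.4754  0.1719 -0.4292  2.027   0.0593  0.6056 -1.4993]
rotvec [ 0.1412 -0.328  -0.0266] |0.4 shift now-frame [-0.0017 -0.0014  0.0019] after-rot frame [-0.0017 -0.0014  0.0019] world [-0.001   0.0014 -0.0023]
peak [ 0.6513 -0.0701  0.1809] rel cradle [ 0.0008 -0.0013  0.0023] yaw 2.826342392021985
```

View pics/m5s.png

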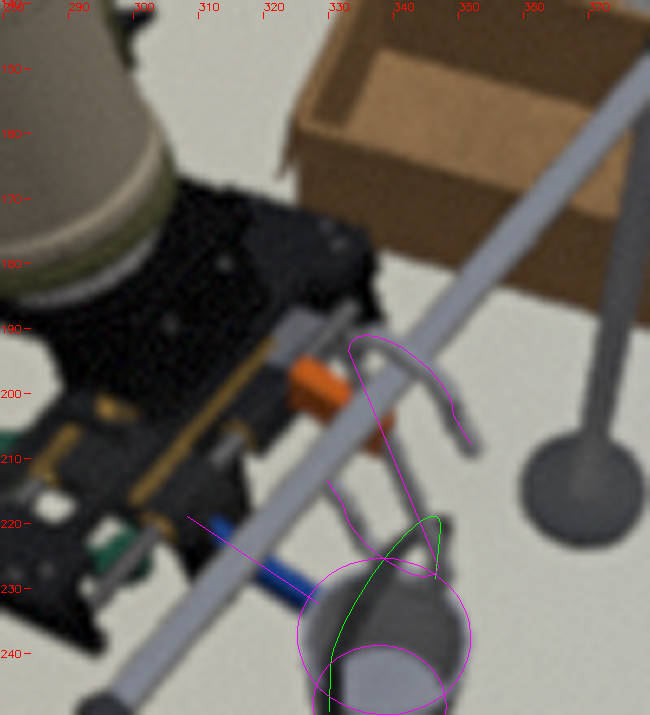

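>>> send_rows --pt "0 0 0 -0.0008 0 0.0006 1" --pt "0 0 0 0 0 0 1" --pt "0 0 0 0 0 0 1" --pt "0 0 0 0 0 0 1" --pt "0 0 0 0 0 0 1" --pt "0 0 0 0 0 0 1" --pt "0 0 0 0 0 0 1" --pt "0 0 0 0 0 0 1" --pt "0 0 0 0 0 0 1" --pt "0 0 0 0 0 0 1" --force 10

```text
time: 37.65
ee_pos: [0.5822, -0.0736, 0.0811]
eef_rot: [0.984, 0.024, 0.177, -0.003]
ft_force: [0.0, -0.6, 0.9]
width: 0.0097
```

```bash
python3 - <<'E'
from chk import *
from v import view
plan([.5816,-.0722,.0795],2.9,20)
view('m6')
E
```

```text
t 37.65 pos [ 0.5822 -0.0736  0.0811] w 0.009705365376981422 F [ 0.0435 -0.6278  0.9017] q [ 0.4756  0.1719 -0.4291  2.0289  0.0594  0.6032 -1.4992]
rotvec [ 0.1425 -0.3529 -0.0253] |0.4 shift now-frame [-0.001  -0.0014  0.0013] after-rot frame [-0.001  -0.0014  0.0013] world [-0.0006  0.0014 -0.0016]
peak [ 0.6509 -0.0701  0.1802] rel cradle [ 0.0004 -0.0013  0.0016] yaw 2.8270560849355775
```

View pics/m6s.png

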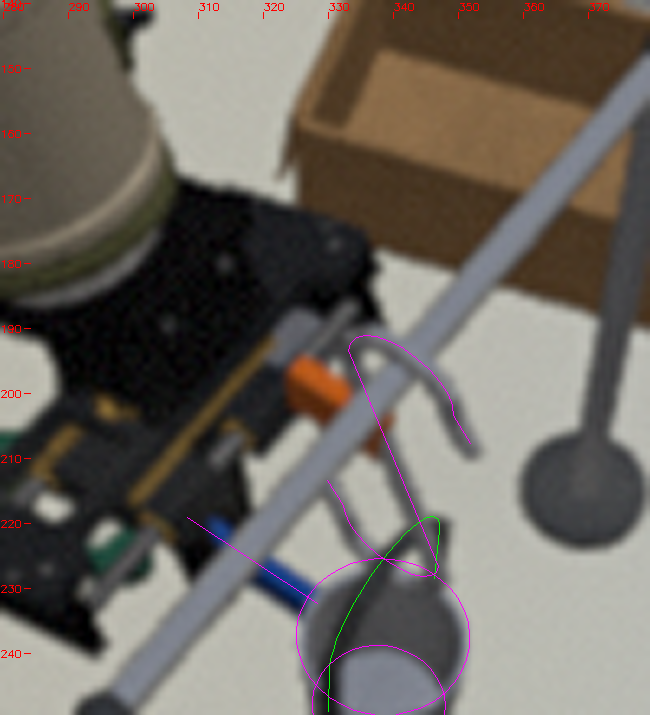

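>>> send_rows --pt "0 0 0 0 0 0 0.75" --pt "0 0 0 0 0 0 0.7" --pt "0 0 0 0 0 0 0.6" --pt "0 0 0 0 0 0 0.5" --pt "0 0 0 0 0 0 0.4" --pt "0 0 0 0 0 0 0.3" --pt "0 0 0 0 0 0 0.2" --pt "0 0 0 0 0 0 0.2" --pt "0 0 0 0 0 0 0.2" --pt "0 0 0 0 0 0 0.2"

```text
time: 38.75
ee_pos: [0.5818, -0.0736, 0.0807]
eef_rot: [0.984, 0.024, 0.176, -0.003]
ft_force: [-0.5, 0.6, 0.3]
width: 0.0348
```

```bash
python3 - <<'E'
from chk import *
from v import view
plan([.5816,-.0722,.0795],2.9,20)
view('m7')
E
```

```text
t 38.75 pos [ 0.5818 -0.0736  0.0807] w 0.03481206854544619 F [-0.4944  0.6027  0.2507] q [ 0.4756  0.1721 -0.4291  2.0293  0.0594  0.6034 -1.4992]
rotvec [ 0.1359 -0.3024 -0.0272] |0.3 shift now-frame [-0.0005 -0.0014  0.0011] after-rot frame [-0.0005 -0.0014  0.0011] world [-0.0002  0.0014 -0.0012]
peak [ 0.6506 -0.0701  0.1798] rel cradle [ 0.0001 -0.0013  0.0012] yaw 2.8276315125862084
```

View pics/m7s.png

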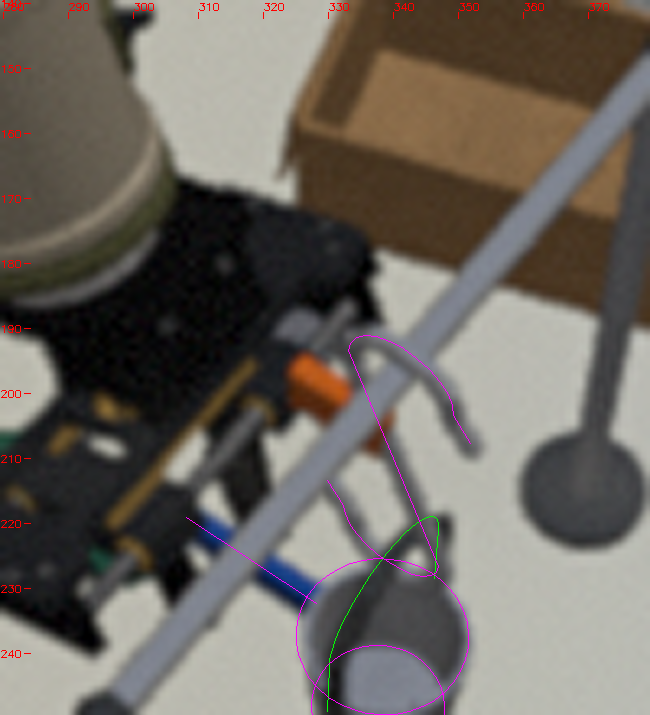

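View pics/m7t.png

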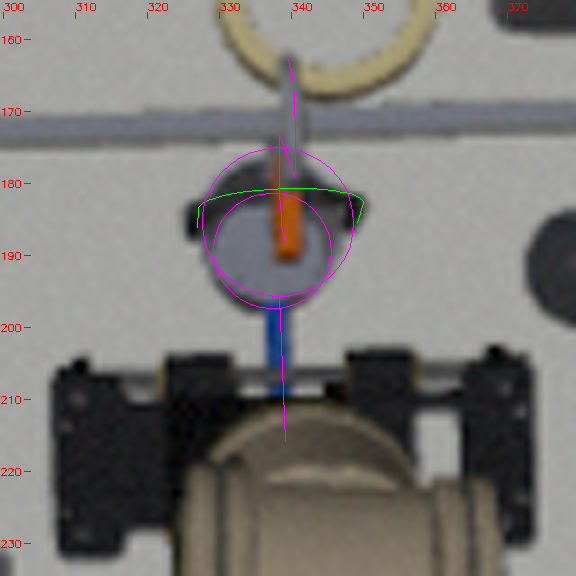

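>>> send_rows --pt "0 0 0 -0.004 0 -0.0015 0.1" --pt "0 0 0 -0.009 0 -0.003 0" --pt "0 0 0 -0.012 0 -0.004 0" --pt "0 0 0 -0.012 0 -0.004 0" --pt "0 0 0 -0.012 0 -0.004 0" --pt "0 0 0 -0.012 0 -0.005 0" --pt "0 0 0 -0.012 0 -0.006 0" --pt "0 0 0 -0.012 0 -0.006 0" --pt "0 0 0 -0.01 0 -0.006 0" --pt "0 0 0 -0.004 0 -0.002 0"

```text
time: 39.85
ee_pos: [0.4622, -0.0798, 0.0835]
eef_rot: [0.984, 0.024, 0.175, -0.003]
ft_force: [-0.0, 0.1, 0.1]
width: 0.0437
```

```bash
python3 - <<'E'
from chk import *
from v import view
plan([.48,-.0722,.12],2.9,20)
view('n1')
E
```

```text
t 39.85 pos [ 0.4622 -0.0798  0.0835] w 0.04374711564253673 F [-0.0204  0.0562  0.1329] q [ 0.5618 -0.1013 -0.4254  2.2869 -0.1763  0.6064 -1.264 ]
rotvec [ 0.2288 -0.1584 -0.1111] |0.3 shift now-frame [ 0.0296 -0.0066 -0.028 ] after-rot frame [ 0.0295 -0.0067 -0.0281] world [0.0178 0.0076 0.0365]
peak [ 0.531  -0.0764  0.1826] rel cradle [-0.1195 -0.0076  0.004 ] yaw 2.7170892737692327
```

View pics/n1s.png

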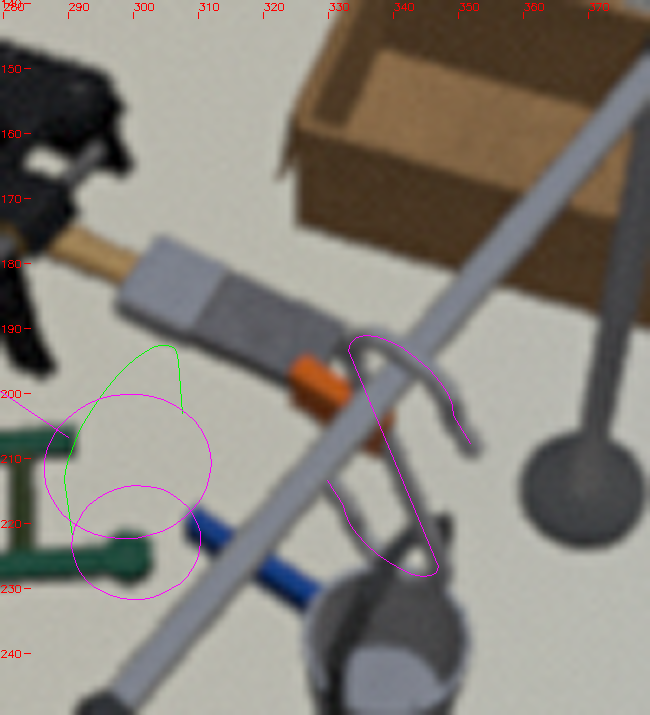

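View pics/n1t.png

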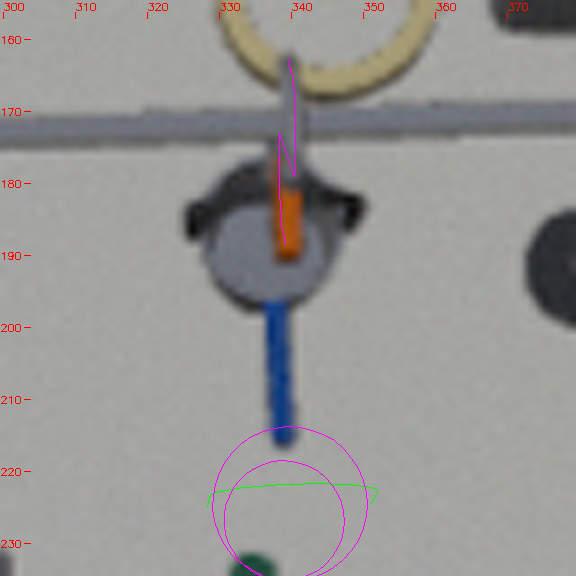

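>>> send_rows --pt "0 0 0 0 0 -0.006 0" --pt "0 0 0 0 0 -0.008 0" --pt "0 0 0 0 0 -0.008 0" --pt "0 0 0 0 0 -0.005 0" --pt "0 0 0 0 0 0 0" --pt "0 0 0 0 0 0 0" --pt "0 0 0 0 0 0 0" --pt "0 0 0 0 0 0 0" --pt "0 0 0 0 0 0 0" --pt "0 0 0 0 0 0 0"

```text
time: 40.95
ee_pos: [0.4542, -0.0797, 0.1114]
eef_rot: [0.984, 0.024, 0.176, -0.003]
ft_force: [-0.8, 0.3, 0.4]
width: 0.0432
```

>>> send_rows --pt "0 0 0 0 0 0 0" --pt "0 0 0 0 0 0 0" --pt "0 0 0 0 0 0 0" --pt "0 0 0 0 0 0 0" --pt "0 0 0 0 0 0 0" --pt "0 0 0 0 0 0 0" --pt "0 0 0 0 0 0 0" --pt "0 0 0 0 0 0 0" --pt "0 0 0 0 0 0 0" --pt "0 0 0 0 0 0 0"

```text
time: 41.95
ee_pos: [0.4541, -0.0796, 0.1111]
eef_rot: [0.984, 0.024, 0.175, -0.003]
ft_force: [0.2, -0.3, -0.9]
width: 0.0437
```

>>> send_rows --pt "0 0 0 0 0 0 0" --pt "0 0 0 0 0 0 0" --pt "0 0 0 0 0 0 0" --pt "0 0 0 0 0 0 0" --pt "0 0 0 0 0 0 0" --pt "0 0 0 0 0 0 0" --pt "0 0 0 0 0 0 0" --pt "0 0 0 0 0 0 0" --pt "0 0 0 0 0 0 0" --pt "0 0 0 0 0 0 0"

```text
time: 42.95
ee_pos: [0.4541, -0.0796, 0.1111]
eef_rot: [0.984, 0.024, 0.175, -0.003]
ft_force: [0.7, 1.0, -0.2]
width: 0.0432
```

```bash
python3 - <<'E'
from h import *
a,_=camera('scene')
for i in range(6):b,_=camera('scene')
cv2.imwrite('pics/z1.png',b);crop(b,280,140,390,260,6,'pics/z1c.png')
d=cv2.absdiff(a,b).max(2)[170:270,300:370];print('diff max/mean',d.max(),d.mean(),read_state()['time'])
t,_=camera('top');cv2.imwrite('pics/z1t.png',t)
E
```

```text
diff max/mean 10 1.9215714285714285 43.3
```

View pics/z1c.png

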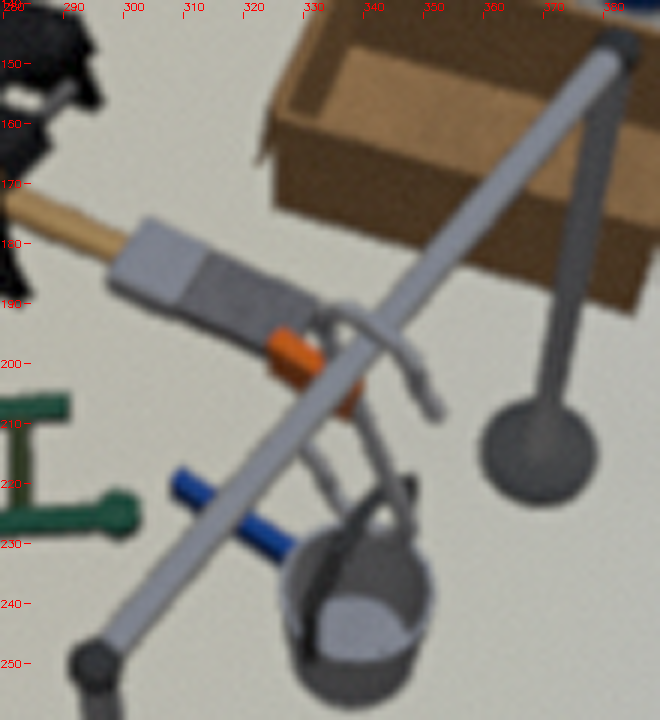

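View pics/z1t.png

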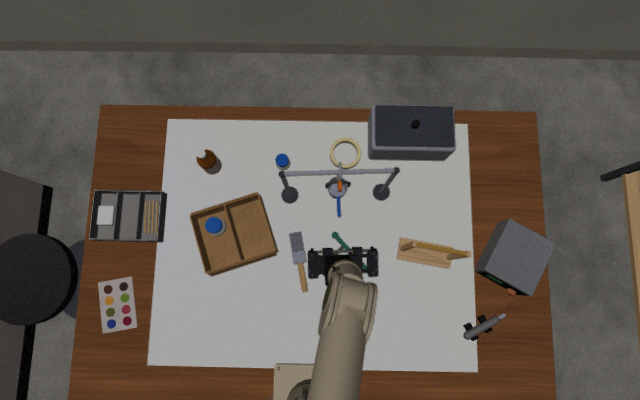

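The pail hangs from the hook at about (350,240) in the scene view, with the hook on the bar at (343,195). The frames differ only by noise, and everything else is where it was. I'm handing in.

```bash
python3 -c "
from bench import *
print(close_job())"
```

```text
the job is handed in; nothing more can be done
None
```

I hung the S-hook on the drying rail near the middle and let go. Then I lifted the pail out of the carton by its lug, hung it by its bail in the hook's lower curl, and handed the job in at about 43 s.

**Last checks:**
- **Hanging:** the final pictures show the hook over the bar between the posts, with the pail upright on the lower curl.
- **Stillness:** the last scene frames, 0.3 s apart, differ only by image noise.
- **Clearance:** the gripper was about 100 mm clear of the pail's lug.
- **Other items:** the jars, bottle, tape and brush look unmoved. The arm partly hides the bronze piece in the last top view, but what shows is in place.

**What disagreed or went wrong:**
- **Tool length:** the images showed the fingers about 24 mm shorter than the reported tool position implies. I corrected for that in both grasps.
- **Camera bias:** the two cameras differed by about 4 mm in x, so I used the average.
- **Joint limits:** on the first descent to the pail, joints 2 and 3 came right up to their limits, to within about 0.002 rad (the last readings were -0.499 and -1.468). I backed off, swung the arm into a better posture and came down again.

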